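# Unload the leak tester and pack the watches in their carrying case

### The job

Pack all the watches - the one still in the leak tester and whichever lie on the green mat - into the carrying case: flip the hasp clear of its staple before you raise the lid, unscrew the tester's bell, lift it off without letting it fall over and stand it on the green mat, and lay each watch gently, face up, in the middle of a compartment of its own. When all are in, shut the lid and put the hasp back down over its staple; leave the other things on the bench where they are.

Things in the scene. Friction and masses are not known exactly. Their poses are not given: they have to be found in the camera images.
- lid (a joint): Lid of the carrying case, rad: 0 shut, grows as it opens upward and away from its front, stop at 1.75. A stiff hinge (about 0.7 N m of friction; the lid weighs 0.3 kg): it stays at any angle where it is left. The shut lid is a 176 x 226 x 14 mm slab on the 70 mm high case.
- lid_hinge (a point): Point on the lid's hinge line, in the middle of the case's far side. Its axes turn with the lid: y along the hinge line (as seen from the case's front: to the left); x points away from the front when the lid is shut, so the lid lies on its -x side; a positive turn about y opens it.
- lid_knob_l (a point): Centre of the left one of the lid's two black round knobs (16 mm across, 24 mm high, on a 6 mm stem), each 158 mm in front of the hinge line, 18 mm behind the lid's front edge and 80 mm left or right of its middle; this centre stands 18 mm above the lid's top. Pinched along the hinge line it can turn between the fingers as the lid swings.
- lid_knob_r (a point): Centre of the right one of the two knobs, 160 mm from the left one.
- hasp (a joint): Hasp of the case, rad: 0 hanging down over the staple, 1.57 sticking out level to the front, about 3.1 standing straight up; range 0 to 3.4. It is hinged on the lid's front edge and stays at any angle where it is left (friction 0.025 N m). It is free of the staple beyond about 0.4; below that it holds the lid down.
- hasp_hinge (a point): Middle of the hasp's hinge line, which is parallel to the lid's hinge, on the lid's front edge, 10 mm above the shut lid's underside. Its axes turn with the hasp: when the hasp hangs shut, z is up, x points into the case, y is along the hinge line; a positive turn about y lifts the hasp outwards and up.
- hasp_knob (a point): Centre of the small black ball knob (16 mm across, on a short stem) at the hasp's lower end, 16 mm in front of and 32 mm below the hasp's hinge line when shut. The hasp is a slotted steel strap 20 mm wide, 36 mm long and 3 mm thick; the staple comes through its slot and stands 10 mm out of the case's front. The polished ball turns easily between fingers that pinch it along the hinge line.
- bell_knob (a point): Centre of the black round knob (33 mm across, 24 mm high) on top of the tester's pressure bell, a clear dome in a knurled steel collar: 82 mm across, 60 mm high to the top plate under the knob, 84 mm with it, 0.21 to 0.31 kg. This point is on its axis, 72 mm above its lower rim; z up along the axis, turning with the bell.
- bell_rim (a point): Centre of the bell's open lower rim. At the start it is screwed fully down (one-start right-hand thread, 8 mm lead). Turned anticlockwise seen from above, the bell climbs 8 mm a turn; it is free after 2 turns, up to 2.4 with the play, having climbed about 16 mm. It turns easily (under 0.2 N m) and stays where it is left; the hand must rise with it, within 1 mm or by sliding.
- chamber (a point): Top of the rubber cushion (36 mm across, 8 mm high) in the tester's chamber, on the chamber's axis, 94 mm above the bench, where the first watch lies. It stands on the threaded steel base, 68 mm across; the white housing's top is 39 mm lower. x axis: from the tester's front to its back. The housing reaches 120 mm to the front of this point, 70 mm to the back, 90 mm to each side.
- mat: Thin green bench mat, 330 mm (world x) x 260 mm (y), top 3 mm above the bench; origin at the centre of its underside. It never moves.
- w0_mid (a point): Centre of a watch without strap: the watch that lies under the bell on the tester's cushion at the start; None if absent. Round steel case 42 mm across, 12.5 mm thick; lugs make it 50 mm long along its y axis (22 mm wide there, 1 to 9 mm above its back); crown 4 mm out at +x. 90 g. Point 6.5 mm above its back, z up out of the dial.
- w1_mid (a point): Centre of a watch without strap: a watch that may lie on the mat at the start; None if absent. Round steel case 42 mm across, 12.5 mm thick; lugs make it 50 mm long along its y axis (22 mm wide there, 1 to 9 mm above its back); crown 4 mm out at +x. 90 g. Point 6.5 mm above its back, z up out of the dial.
- w2_mid (a point): Centre of a watch without strap: another such watch; None if absent. Round steel case 42 mm across, 12.5 mm thick; lugs make it 50 mm long along its y axis (22 mm wide there, 1 to 9 mm above its back); crown 4 mm out at +x. 90 g. Point 6.5 mm above its back, z up out of the dial.
- w3_mid (a point): Centre of a watch without strap: another such watch; None if absent. Round steel case 42 mm across, 12.5 mm thick; lugs make it 50 mm long along its y axis (22 mm wide there, 1 to 9 mm above its back); crown 4 mm out at +x. 90 g. Point 6.5 mm above its back, z up out of the dial.
- comp0 (a point): Middle of the foam floor of the front right compartment of the carrying case (seen from its front), 36 mm above the bench. Each of the four is 68 mm (x, front to back) x 106 mm (y); a 28 mm foam ledge lies behind the back ones; the ledge and the dividers between them (4 mm thick) are 12 mm high, the case's walls 5 mm thick and 34 mm high above the floor. x axis from the case's front to its back.
- comp1 (a point): Middle of the foam floor of the front left compartment of the carrying case (seen from its front), 36 mm above the bench. Each of the four is 68 mm (x, front to back) x 106 mm (y); a 28 mm foam ledge lies behind the back ones; the ledge and the dividers between them (4 mm thick) are 12 mm high, the case's walls 5 mm thick and 34 mm high above the floor. x axis from the case's front to its back.
- comp2 (a point): Middle of the foam floor of the back right compartment of the carrying case (seen from its front), 36 mm above the bench. Each of the four is 68 mm (x, front to back) x 106 mm (y); a 28 mm foam ledge lies behind the back ones; the ledge and the dividers between them (4 mm thick) are 12 mm high, the case's walls 5 mm thick and 34 mm high above the floor. x axis from the case's front to its back.
- comp3 (a point): Middle of the foam floor of the back left compartment of the carrying case (seen from its front), 36 mm above the bench. Each of the four is 68 mm (x, front to back) x 106 mm (y); a 28 mm foam ledge lies behind the back ones; the ledge and the dividers between them (4 mm thick) are 12 mm high, the case's walls 5 mm thick and 34 mm high above the floor. x axis from the case's front to its back.
- loupe: A bystander: black eyepiece loupe. Leave it where it is. 33 mm across, 30 mm high, on the mat.
- holder: A bystander: small brass movement holder. Leave it where it is. 50 x 30 mm, 16 mm high, on the mat.
- driver0: A bystander: small steel screwdriver. Leave it where it is.
- blower: A bystander: dark grey rubber dust blower. Leave it where it is. 56 mm across, 80 mm high.
- tweezers: A bystander: steel tweezers, 120 mm long. Leave it where it is.
There are look-alikes about, which are no part of the job. What is shaped like the part that bears w2_mid but turquoise is not meant. Leave any orange look-alike of the part that bears bell_knob alone.

How it is judged:
On the way, in this order (a step that is already met when the one before it is completed fails the run):
1. the hasp is flipped clear of its staple while the lid is still shut (value of joint hasp above 1.2 rad and value of joint lid below 0.12 rad), for 0.2 s.
2. the lid is raised (value of joint lid above 1.1 rad), for 0.3 s.
3. every watch lies flat, face up, in a compartment, with the lid still up (((horizontal distance between w0_mid and comp0 below 0.02 m and z of w0_mid in the frame of comp0 below 0.012 m) or (horizontal distance between w0_mid and comp1 below 0.02 m and z of w0_mid in the frame of comp1 below 0.012 m) or (horizontal distance between w0_mid and comp2 below 0.02 m and z of w0_mid in the frame of comp2 below 0.012 m) or (horizontal distance between w0_mid and comp3 below 0.02 m and z of w0_mid in the frame of comp3 below 0.012 m)) and angle between each of w0_mid, w1_mid, w2_mid, w3_mid's own z axis and vertical below 0.15 rad and ((horizontal distance between w1_mid and comp0 below 0.02 m and z of w1_mid in the frame of comp0 below 0.012 m) or (horizontal distance between w1_mid and comp1 below 0.02 m and z of w1_mid in the frame of comp1 below 0.012 m) or (horizontal distance between w1_mid and comp2 below 0.02 m and z of w1_mid in the frame of comp2 below 0.012 m) or (horizontal distance between w1_mid and comp3 below 0.02 m and z of w1_mid in the frame of comp3 below 0.012 m)) and ((horizontal distance between w2_mid and comp0 below 0.02 m and z of w2_mid in the frame of comp0 below 0.012 m) or (horizontal distance between w2_mid and comp1 below 0.02 m and z of w2_mid in the frame of comp1 below 0.012 m) or (horizontal distance between w2_mid and comp2 below 0.02 m and z of w2_mid in the frame of comp2 below 0.012 m) or (horizontal distance between w2_mid and comp3 below 0.02 m and z of w2_mid in the frame of comp3 below 0.012 m)) and ((horizontal distance between w3_mid and comp0 below 0.02 m and z of w3_mid in the frame of comp0 below 0.012 m) or (horizontal distance between w3_mid and comp1 below 0.02 m and z of w3_mid in the frame of comp1 below 0.012 m) or (horizontal distance between w3_mid and comp2 below 0.02 m and z of w3_mid in the frame of comp2 below 0.012 m) or (horizontal distance between w3_mid and comp3 below 0.02 m and z of w3_mid in the frame of comp3 below 0.012 m)) and value of joint lid above 0.9 rad), for 0.3 s.
At the end, for the whole second after the job is handed in: every watch that is there lies flat and face up on the foam with its centre within 20 mm (in plan) of the middle of a compartment; the bell stands upright on the green mat with its axis over it; the lid is shut (under 0.04 rad) and the hasp hangs over its staple (under 0.25 rad) (((horizontal distance between w0_mid and comp0 below 0.02 m and z of w0_mid in the frame of comp0 below 0.012 m) or (horizontal distance between w0_mid and comp1 below 0.02 m and z of w0_mid in the frame of comp1 below 0.012 m) or (horizontal distance between w0_mid and comp2 below 0.02 m and z of w0_mid in the frame of comp2 below 0.012 m) or (horizontal distance between w0_mid and comp3 below 0.02 m and z of w0_mid in the frame of comp3 below 0.012 m)) and angle between each of w0_mid, w1_mid, w2_mid, w3_mid's own z axis and vertical below 0.15 rad and ((horizontal distance between w1_mid and comp0 below 0.02 m and z of w1_mid in the frame of comp0 below 0.012 m) or (horizontal distance between w1_mid and comp1 below 0.02 m and z of w1_mid in the frame of comp1 below 0.012 m) or (horizontal distance between w1_mid and comp2 below 0.02 m and z of w1_mid in the frame of comp2 below 0.012 m) or (horizontal distance between w1_mid and comp3 below 0.02 m and z of w1_mid in the frame of comp3 below 0.012 m)) and ((horizontal distance between w2_mid and comp0 below 0.02 m and z of w2_mid in the frame of comp0 below 0.012 m) or (horizontal distance between w2_mid and comp1 below 0.02 m and z of w2_mid in the frame of comp1 below 0.012 m) or (horizontal distance between w2_mid and comp2 below 0.02 m and z of w2_mid in the frame of comp2 below 0.012 m) or (horizontal distance between w2_mid and comp3 below 0.02 m and z of w2_mid in the frame of comp3 below 0.012 m)) and ((horizontal distance between w3_mid and comp0 below 0.02 m and z of w3_mid in the frame of comp0 below 0.012 m) or (horizontal distance between w3_mid and comp1 below 0.02 m and z of w3_mid in the frame of comp1 below 0.012 m) or (horizontal distance between w3_mid and comp2 below 0.02 m and z of w3_mid in the frame of comp2 below 0.012 m) or (horizontal distance between w3_mid and comp3 below 0.02 m and z of w3_mid in the frame of comp3 below 0.012 m)) and angle between bell_knob's own z axis and vertical below 0.1 rad and height (world z) of bell_knob between 0.07 and 0.08 m and x of bell_knob in the frame of mat between -0.165 and 0.165 m and y of bell_knob in the frame of mat between -0.13 and 0.13 m and value of joint lid below 0.04 rad and value of joint hasp below 0.25 rad and linear speed of bell below 0.02 m/s); the robot touches nothing.
It fails at once if the lid is off its seat (over 0.08 rad) while the hasp is still over the staple (under 0.4 rad) (value of joint lid above 0.08 rad and value of joint hasp below 0.4 rad).
It fails at once if the bell tips over (more than 40 degrees) (angle between bell_knob's own z axis and vertical above 0.7 rad).
It fails at once if a watch falls into the case (faster than 0.8 m/s, as if let go more than about 40 mm up) ((linear speed of w0 above 0.8 m/s and height (world z) of w0_mid above 0.05 m and (distance between w0_mid and comp0 below 0.06 m or distance between w0_mid and comp1 below 0.06 m or distance between w0_mid and comp2 below 0.06 m or distance between w0_mid and comp3 below 0.06 m)) or (linear speed of w1 above 0.8 m/s and height (world z) of w1_mid above 0.05 m and (distance between w1_mid and comp0 below 0.06 m or distance between w1_mid and comp1 below 0.06 m or distance between w1_mid and comp2 below 0.06 m or distance between w1_mid and comp3 below 0.06 m)) or (linear speed of w2 above 0.8 m/s and height (world z) of w2_mid above 0.05 m and (distance between w2_mid and comp0 below 0.06 m or distance between w2_mid and comp1 below 0.06 m or distance between w2_mid and comp2 below 0.06 m or distance between w2_mid and comp3 below 0.06 m)) or (linear speed of w3 above 0.8 m/s and height (world z) of w3_mid above 0.05 m and (distance between w3_mid and comp0 below 0.06 m or distance between w3_mid and comp1 below 0.06 m or distance between w3_mid and comp2 below 0.06 m or distance between w3_mid and comp3 below 0.06 m))).
It fails at once if a bystander is shifted by more than 40 mm (distance of any of loupe, holder, driver0, blower, tweezers from where it was at the start of the episode above 0.04 m).
Of w1, w2, w3 only 1 to 3 are there at a start; the rules pass over those that are not, and their reading is None.
At some moment in a run one of w1, w2, w3 may be knocked a few centimetres aside while the robot is not near it.
It also fails if it takes over 210 s, if anything falls off the work surface, if the arm or the gripper's body presses on something with over 40 N, if the wrist force passes 120 N, or if a joint passes its speed limit or range.

### The arm

A 6-joint arm with a two-finger parallel gripper is mounted at the origin on the work surface. World frame = base frame: x ahead of the robot, y to its left, z up, the work surface at z = 0. Lengths are in m, angles in rad, forces in N, time in s.
With the tool pointing down it reaches from about 0.375 to 0.9 m from the base axis. Payload 3.1 kg.
Tool frame: the origin (TCP) lies at the very end of the fingers, on their centre line; the grasp point (between the pads) lies 19 mm behind it (hold_point_z is the distance from the TCP to the grasp point, in m); x points along the fingers, y is the direction in which the jaws open and shut, and the axes are right-handed (so a half turn about x gives the same grasp; the last joint's range is limited). The gripper opens to 87 mm and grips with 3 to 60 N. Pads are 19 mm wide; open, the fingers measure 117 mm over their backs; the gripper's body (75 mm by 190 mm) begins 51 mm behind the grasp point.
Start: joints at [1.052, 0.527, 1.433, -0, 1.181, -0.178], TCP at [0.208, 0.589, 0.223] pointing down, gripper open.
Joint ranges: [-3.08, 3.08], [-0.75, 2.2], [0.22, 2.44], [-1.43, 4.57], [0, 2.65], [-2.85, 2.85]. Speed limits (rad/s): [2.79, 2.79, 3.14, 3.14, 3.14, 3.14].

### API

Orientations are given as a unit quaternion [x, y, z, w].
In Python, from rig import * gives the robot as it stands.
- The arm moves only by the tool send_rows, never from a script. Its argument "steps" is a list that holds one entry, the list of rows, each a list of 6 numbers: the shift along the tool's x, y, z in cm, then the turn, a rotation vector about the tool's x, y, z in units of 6 degrees (1.0 is 6 degrees). In form: [[[x, y, z, wx, wy, wz], ...]]. A call has 1 to 8 rows; each row shifts and turns the pose as measured when the row begins, along the tool's axes as they then stand; what a row does not reach is not made up. A row lasts 1/12 s, in which the tool goes at most 41.7 mm and 7.16 degrees, less where a joint would pass 70% of its speed; a pose out of reach is approached as far as the arm can. A call is refused whole if a number of a shift passes 4.17 or a number of a turn 1, either way. A call with a gripper value outside its range is refused whole. "gripper" is the closure, from 0 (fully open) to 1 (shut), set as the call begins (left out, the last holds). The fingers move at their own pace and stop on an object; "force" is the grip in N (left out, the last holds). Time passes only in rows, so rows that do not move let the fingers close. It gives the time, the measured TCP pose, the force and the opening at its end, in the units of the state.
- get_obs(): the state, without advancing time (a new reading comes with each control period).
- camera(name): name is "scene" or "top" or "wrist"; returns (picture, depth): 480x640x3 uint8, red, green, blue; 480x640 float32, m along the optical axis (not along the pixel's ray), 0 where there is no reading.
- camera_params(name): a dict with "intrinsics" (3x3 intrinsics, pixels), "position" and "attitude" of the camera in the world; the wrist camera has in their place "T_tool_cam" (4x4, takes a point from camera to tool coordinates, whose origin is the TCP and whose axes are the tool frame's). Camera axes: x right, y down, z forward; pixel columns grow to the right and rows downward; lengths in m; the calibration is good to about 2 mm. A picture is of the moment at which its call begins: read the wrist's pose just before it. camera_params takes no time and is no camera call.
- hand_in(): hands the job in, once; it reports no verdict.
The state is a dict: "time": time; "q": joint angles; "joint_velocities": joint speeds; "joint_torque": joint torques, N m; "position": TCP position; "tool_rot": TCP orientation; "ft_force": force on the tool from outside, world axes, zero at the start; "moment": the same for the moment, N m; "grip_width": finger opening in m.
Only numpy, scipy, OpenCV 4.12 (cv2) and the standard library are available. Lean on these libraries where they do the work, as an engineer would, in place of code of your own. Each camera call takes 0.05 s, during which the arm holds its last target.

## Working session

There is one attempt and no reset: what is moved stays moved. The work goes in short steps, Python scripts to look and compute and a tool call to move; the robot and the scene stay as the last step left them, time stands still between calls to the robot, and variables do not carry over. Pictures are saved under pics/ and viewed, and the job is handed in when it is done.

Besides the shell and the picture viewer there is one more tool, called after "Request:" as a command line: name --argument value ..., lists and objects as JSON in quotes. send_rows: Moves the arm, as the interface text tells. Its arguments: {"type":"object","properties":{"steps":{"type":"array"},"gripper":{"type":"number"},"force":{"type":"number"}},"required":["steps"]}

I'll start by looking at the rig and taking pictures.

```bash
ls; mkdir -p pics; python3 - <<'E'
from rig import *
import cv2, numpy as np, pickle
o=get_obs(); print(o)
for n in ["scene","top","wrist"]:
    p,d=camera(n); cv2.imwrite(f"pics/a_{n}.png",p[:,:,::-1]); np.savez(f"pics/a_{n}.npz",p=p,d=d)
    print(n,camera_params(n))
E
```

```text
pics
{'time': 0.0, 'q': array([ 1.05250178e+00,  5.28453967e-01,  1.43389700e+00,  1.47213435e-05,
        1.18141479e+00, -1.78463789e-01]), 'joint_velocities': array([ 0.00026461, -0.00210813,  0.00032144,  0.0008668 ,  0.00153297,
       -0.0002854 ]), 'joint_torque': array([ 3.16994083e-04, -4.40037239e+01, -1.76591402e+01,  6.34055422e-02,
        5.82486601e-02, -1.65975707e-04]), 'position': array([0.20790656, 0.58862685, 0.22158083]), 'tool_rot': array([ 0.11885238,  0.69718985, -0.1202934 ,  0.69665624]), 'ft_force': array([-0.47728427,  0.47890708, -0.61122845]), 'moment': array([-0.02593911,  0.02980146,  0.00352735]), 'grip_width': 0.08709497395112346}
scene {'intrinsics': array([[477.01881046,   0.        , 319.62286274],
       [  0.        , 477.01881046, 244.21380385],
       [  0.        ,   0.        ,   1.        ]]), 'position': array([ 1.07761999, -0.38139917,  0.90911141]), 'attitude': array([ 0.82811301,  0.45002006, -0.16643786, -0.28984346])}
top {'intrinsics': array([[436.49459811,   0.        , 327.79463821],
       [  0.        , 436.49459811, 242.51316401],
       [  0.        ,   0.        ,   1.        ]]), 'position': array([ 0.33662429, -0.06406088,  1.00865282]), 'attitude': array([ 0.71071263, -0.69775038,  0.06344281, -0.0633006 ])}
wrist {'intrinsics': array([[395.04119922,   0.        , 320.35855128],
       [  0.        , 395.04119922, 239.39079514],
       [  0.        ,   0.        ,   1.        ]]), 'T_tool_cam': array([[-2.81000428e-04, -2.67305232e-01,  9.63611869e-01,
        -1.62625510e-01],
       [ 9.99999904e-01,  2.47660826e-04,  3.60312536e-04,
         7.23428226e-04],
       [-3.34962338e-04,  9.63611878e-01,  2.67305137e-01,
        -7.24456389e-02],
       [ 0.00000000e+00,  0.00000000e+00,  0.00000000e+00,
         1.00000000e+00]])}
```

```bash
cat > h.py <<'E'
import numpy as np, cv2
from scipy.spatial.transform import Rotation as R
from rig import *
def campose(n,obs=None):
    c=camera_params(n); K=np.array(c["intrinsics"])
    T=np.eye(4)
    if n=="wrist":
        o=obs or get_obs(); T[:3,:3]=R.from_quat(o["tool_rot"]).as_matrix(); T[:3,3]=o["position"]
        T=T@np.array(c["T_tool_cam"])
    else:
        T[:3,:3]=R.from_quat(c["attitude"]).as_matrix(); T[:3,3]=c["position"]
    return K,T
def proj(n,P,obs=None):
    K,T=campose(n,obs); P=np.atleast_2d(P); c=(P-T[:3,3])@T[:3,:3]
    return (c/c[:,2:])@K.T[:,:2]
def ray(n,uv,obs=None):
    K,T=campose(n,obs); uv=np.atleast_2d(uv).astype(float)
    d=np.c_[uv,np.ones(len(uv))]@np.linalg.inv(K).T@T[:3,:3].T
    return T[:3,3],d
def onz(n,uv,z,obs=None):
    o,d=ray(n,uv,obs); return o+d*((z-o[2])/d[:,2:])
def cloud(n,D,obs=None):
    h,w=D.shape; u,v=np.meshgrid(np.arange(w),np.arange(h))
    o,d=ray(n,np.c_[u.ravel(),v.ravel()],obs)
    return (o+d*D.reshape(-1,1)).reshape(h,w,3)
def tri(n1,uv1,n2,uv2,o1=None,o2=None):
    a,d=ray(n1,uv1,o1); b,e=ray(n2,uv2,o2); d=d[0];e=e[0]
    s=np.linalg.lstsq(np.c_[d,-e],b-a,rcond=None)[0]
    p=a+d*s[0]; q=b+e*s[1]; return (p+q)/2, np.linalg.norm(p-q)
def shot(n,tag):
    o=get_obs(); p,d=camera(n); np.savez(f"pics/{tag}.npz",p=p,d=d,pos=o["position"],rot=o["tool_rot"])
    return o,p,d
def down(yaw):
    "tool pointing down; jaw (tool y) direction at angle yaw from world x"
    y=np.array([np.cos(yaw),np.sin(yaw),0]); x=np.array([0,0,-1.]); z=np.cross(x,y)
    return np.c_[x,y,z]
def go(p=None,Rt=None):
    "print remaining shift in tool axes (cm) and turn (units of 6 deg)"
    o=get_obs(); R0=R.from_quat(o["tool_rot"]); 
    if p is None: p=o["position"]
    d=R0.as_matrix().T@(np.array(p)-o["position"])*100
    w=np.zeros(3)
    if Rt is not None: w=np.degrees((R0.inv()*R.from_matrix(Rt)).as_rotvec())/6
    n=max(np.linalg.norm(d)/4.17,np.linalg.norm(w)/1.19)
    print("t %.2f shift cm"%o["time"],np.round(d,2),"turn",np.round(w,2),"rows>=%.1f"%n)
    return d,w
def st():
    o=get_obs(); M=R.from_quat(o["tool_rot"]).as_matrix()
    print("t %.2f"%o["time"],"pos",np.round(o["position"],4),"x",np.round(M[:,0],3),"y",np.round(M[:,1],3),"F",np.round(o["ft_force"],1),"w %.4f"%o["grip_width"],"q",np.round(o["q"],2))
E
python3 - <<'E'
from h import *
for n in ["top","scene"]:
    f=np.load(f"pics/a_{n}.npz"); p=f["p"]; D=f["d"]
    C=cloud(n,D)
    if n=="top":
        im=cv2.resize(p[150:310,90:380],None,fx=2.75,fy=2.75,interpolation=cv2.INTER_CUBIC); cv2.imwrite("pics/b_topL.png",im[:,:,::-1])
        im=cv2.resize(p[150:340,340:560],None,fx=3,fy=3,interpolation=cv2.INTER_CUBIC); cv2.imwrite("pics/b_topR.png",im[:,:,::-1])
    hsv=cv2.cvtColor(p,cv2.COLOR_RGB2HSV)
    g=cv2.inRange(hsv,(60,60,60),(85,255,255)); g=cv2.morphologyEx(g,cv2.MORPH_OPEN,np.ones((5,5)))
    c=max(cv2.findContours(g,0,1)[0],key=cv2.contourArea)
    q=cv2.boxPoints(cv2.minAreaRect(c)); print(n,"mat",onz(n,q,0.003).round(3).tolist())
    ap=cv2.approxPolyDP(c,8,True)[:,0]; print(onz(n,ap,0.003).round(3).tolist())
    print("depth mat z",C[g>0][:,2].mean(), C[g>0][:,2].std())
E
```

```text
Traceback (most recent call last):
ValueError: max() iterable argument is empty
```

Left crop: knobs at (93,316) and (303,317), hasp knob at (220,371), three watches on the mat at (492,350), (661,359) and (596,243). Right crop: bell knob at (322,206), turquoise look-alike at (176,37), orange bell at (535,130).

```bash
python3 - <<'E'
from h import *
f=np.load("pics/a_top.npz");p=f["p"];D=f["d"]
hsv=cv2.cvtColor(p,cv2.COLOR_RGB2HSV); print(hsv[240,265],hsv[200,300],hsv[230,200],hsv[160,140])
s=np.load("pics/a_scene.npz");ps=s["p"];Ds=s["d"]
for n,p_,D_ in (("top",p,D),("scene",ps,Ds)):
    h=cv2.cvtColor(p_,cv2.COLOR_RGB2HSV)
    C=cloud(n,D_)
    g=cv2.inRange(h,(55,30,60),(85,255,255)); g=cv2.morphologyEx(g,cv2.MORPH_OPEN,np.ones((5,5)))
    c=max(cv2.findContours(g,0,1)[0],key=cv2.contourArea)
    q=cv2.boxPoints(cv2.minAreaRect(c)); P=onz(n,q,0.003)
    print(n,"mat",P.round(3)[:,:2].tolist(),P.mean(0).round(4), "depth z",C[g>0][:,2].mean().round(4))
    # lid top by depth
    z=C[...,2]; m=((abs(z-0.084)<0.006)&(C[...,1]>0.05)&(C[...,1]<0.5)&(C[...,0]<0.6)&(C[...,0]>0.25)).astype(np.uint8)
    m=cv2.morphologyEx(m,cv2.MORPH_OPEN,np.ones((5,5)))
    c=max(cv2.findContours(m,0,1)[0],key=cv2.contourArea)
    P=onz(n,c[:,0],0.084)[:,:2].astype(np.float32); r=cv2.minAreaRect(P); print(" lid",r,cv2.boxPoints(r).round(3).tolist(), "z",C[m>0][:,2].mean())
E
```

```text
[ 59  49 171] [ 60  50 170] [150   3 149] [ 16 125 139]
top mat [[0.381, 0.124], [0.705, 0.139], [0.707, -0.128], [0.383, -0.127]] [0.5441 0.002  0.003 ] depth z 0.0082
 lid ((0.5126156806945801, 0.28379422426223755), (0.17801743745803833, 0.22770020365715027), 1.056153655052185) [[0.421999990940094, 0.3959999978542328], [0.4259999990463257, 0.1679999977350235], [0.6039999723434448, 0.1720000058412552], [0.6000000238418579, 0.39899998903274536]] z 0.08396863048258489
scene mat [[0.386, -0.128], [0.323, 0.18], [0.709, 0.126], [0.728, -0.129]] [0.5366 0.0124 0.003 ] depth z 0.0065
 lid ((0.5139671564102173, 0.2811669111251831), (0.1744801551103592, 0.23218047618865967), 0.4377000629901886) [[0.4259999990463257, 0.3970000147819519], [0.42800000309944153, 0.164000004529953], [0.6019999980926514, 0.16599999368190765], [0.6000000238418579, 0.39800000190734863]] z 0.08432298219300942
```

```bash
python3 - <<'E'
from h import *
det={}
for n in ("top","scene"):
    f=np.load(f"pics/a_{n}.npz");p=f["p"]; D=f["d"]; C=cloud(n,D)
    g=cv2.cvtColor(p,cv2.COLOR_RGB2GRAY); m=(g<45).astype(np.uint8)
    k,lab,stt,cen=cv2.connectedComponentsWithStats(m)
    for i in range(1,k):
        if 15<stt[i,4]<900:
            P=C[lab==i]; 
            print(n,cen[i].round(1),stt[i,2:],"med",np.median(P,0).round(3),"zmax",P[:,2].max().round(3))
for n,P in (("top",[[.408,.283,.048],[.442,.363,.102],[.442,.203,.102]]),("scene",[[.408,.283,.048],[.442,.363,.102],[.442,.203,.102]])): print(n,proj(n,P).round(1).tolist())
f=np.load("pics/a_scene.npz");p=f["p"]
im=cv2.resize(p[130:260,320:500],None,fx=4,fy=4,interpolation=cv2.INTER_CUBIC); cv2.imwrite("pics/b_sL.png",im[:,:,::-1])
im=cv2.resize(p[220:400,140:340],None,fx=4,fy=4*.8,interpolation=cv2.INTER_CUBIC); cv2.imwrite("pics/b_sR.png",im[:,:,::-1])
E
```

```text
top [632.3  63.9] [ 19  12 122] med [ 1.463 -1.37  -0.721] zmax -0.664
top [  8.1 111.1] [ 19  19 278] med [0.796 0.671 0.083] zmax 0.088
top [ 32.2 120.6] [ 9 10 34] med [0.801 0.657 0.023] zmax 0.036
top [ 32.5 137.1] [ 22  21 313] med [0.738 0.614 0.073] zmax 0.079
top [379.8 129.8] [ 46   9 212] med [ 0.777 -0.184  0.064] zmax 0.079
top [365.5 133.6] [14  2 24] med [ 0.777 -0.147  0.038] zmax 0.043
top [  4.  144.4] [10 14 80] med [0.74  0.717 0.021] zmax 1.009
top [517.7 191.6] [ 17  16 112] med [ 0.626 -0.478  0.083] zmax 0.089
top [341.1 189.3] [10  6 25] med [ 0.641 -0.091  0.025] zmax 0.032
top [469.8 204. ] [ 9  9 62] med [ 0.601 -0.378  0.063] zmax 1.009
top [444.1 220.6] [17 15 89] med [ 0.541 -0.297  0.142] zmax 0.146
top [ 38.4 242.2] [ 18  47 555] med [0.499 0.582 0.05 ] zmax 1.009
top [428.7 260.2] [ 7  8 16] med [ 0.478 -0.289  0.047] zmax 0.052
top [123.7 264.6] [10  6 44] med [0.446 0.359 0.112] zmax 0.117
top [200.5 265. ] [ 6  5 21] med [0.447 0.198 0.113] zmax 0.117
top [169.9 284.8] [ 5  5 21] med [0.409 0.28  0.055] zmax 0.06
scene [351.8  32.9] [ 52  38 791] 
[... 1263 characters left out ...]
d [ 0.644 -0.486  0.082] zmax 0.087
scene [168.2 408.4] [ 7 14 33] med [ 0.654 -0.454  0.045] zmax 0.909
scene [594.8 408.2] [ 7  6 16] med [ 1.074  0.727 -0.749] zmax -0.74
scene [539.5 432.3] [ 8 11 27] med [ 1.028  0.503 -0.751] zmax -0.742
scene [575.4 431.1] [ 9  8 16] med [ 1.089  0.605 -0.749] zmax -0.742
scene [583.7 434.5] [14 12 52] med [ 1.11   0.621 -0.749] zmax 0.909
scene [547.6 448.2] [11 14 33] med [ 1.076  0.487 -0.75 ] zmax -0.742
scene [474.8 466.5] [ 8  9 19] med [ 0.989  0.243 -0.75 ] zmax -0.745
scene [524.5 476.3] [ 7  5 16] med [ 1.094  0.356 -0.75 ] zmax -0.746
top [[169.6, 285.7], [123.4, 266.6], [200.0, 268.0]]
scene [[400.2, 177.0], [435.8, 157.0], [385.8, 181.1]]
```

```bash
cat >> h.py <<'E'
def tilt(t,s=1):
    "tool x leaning t rad from straight down toward +x world; jaw along s*world y"
    x=np.array([np.sin(t),0,-np.cos(t)]); y=np.array([0,s,0.]); return np.c_[x,y,np.cross(x,y)]
def rot(yaw,t=0):
    "case frame version: jaw along world direction yaw(+90 deg), lean t toward yaw dir"
    return R.from_euler('z',yaw).as_matrix()@tilt(t)
def plan(p=None,Rt=None,rows=None,v=4.0):
    "straight line + slerp; prints rows (tool-axis increments)"
    o=get_obs(); R0=R.from_quat(o["tool_rot"]); p0=np.array(o["position"])
    p=p0 if p is None else np.array(p); R1=R0 if Rt is None else R.from_matrix(Rt)
    w=(R0.inv()*R1).as_rotvec(); L=np.linalg.norm(p-p0)*100; A=np.degrees(np.linalg.norm(w))/6
    n=rows or max(1,int(np.ceil(max(L/v,A/0.98))))
    print("t %.2f rows %d dist cm %.2f ang(6deg) %.2f F %s w %.4f"%(o["time"],n,L,A,np.round(o["ft_force"],1),o["grip_width"]))
    out=[]
    for i in range(n):
        Ri=R0*R.from_rotvec(w*i/n); d=Ri.as_matrix().T@((p-p0)/n)*100
        out.append([round(float(a),2)+0 for a in np.r_[d,np.degrees(w/n)/6]])
    for i in range(0,n,8): print(out[i:i+8])
E
python3 - <<'E'
from h import *
st()
plan([.35,.28,.12],tilt(np.radians(40),1)); plan([.35,.28,.12],tilt(np.radians(40),-1))
E
```

```text
t 0.15 pos [0.208  0.5888 0.2218] x [-0.001 -0.001 -1.   ] y [ 0.333  0.943 -0.002] F [ 0.3 -0.8  0.2] w 0.0872 q [ 1.05  0.53  1.43  0.    1.18 -0.18]
t 0.15 rows 9 dist cm 35.48 ang(6deg) 7.39 F [ 0.3 -0.8  0.2] w 0.0872
[[1.13, -2.71, 2.63, -0.35, -0.73, 0.13], [1.29, -2.81, 2.44, -0.35, -0.73, 0.13], [1.43, -2.92, 2.23, -0.35, -0.73, 0.13], [1.56, -3.01, 2.01, -0.35, -0.73, 0.13], [1.66, -3.1, 1.77, -0.35, -0.73, 0.13], [1.75, -3.19, 1.53, -0.35, -0.73, 0.13], [1.81, -3.26, 1.27, -0.35, -0.73, 0.13], [1.86, -3.33, 1.01, -0.35, -0.73, 0.13]]
[[1.88, -3.38, 0.75, -0.35, -0.73, 0.13]]
t 0.15 rows 28 dist cm 35.48 ang(6deg) 26.96 F [ 0.3 -0.8  0.2] w 0.0872
[[0.36, -0.87, 0.85, 0.9, 0.06, 0.33], [0.33, -0.8, 0.93, 0.9, 0.06, 0.33], [0.3, -0.72, 1.0, 0.9, 0.06, 0.33], [0.27, -0.63, 1.07, 0.9, 0.06, 0.33], [0.24, -0.54, 1.12, 0.9, 0.06, 0.33], [0.22, -0.43, 1.17, 0.9, 0.06, 0.33], [0.2, -0.33, 1.21, 0.9, 0.06, 0.33], [0.18, -0.22, 1.23, 0.9, 0.06, 0.33]]
[[0.17, -0.11, 1.25, 0.9, 0.06, 0.33], [0.16, 0.0, 1.26, 0.9, 0.06, 0.33], [0.15, 0.12, 1.25, 0.9, 0.06, 0.33], [0.15, 0.23, 1.24, 0.9, 0.06, 0.33], [0.16, 0.34, 1.21, 0.9, 0.06, 0.33], [0.16, 0.45, 1.17, 0.9, 0.06, 0.33], [0.17, 0.55, 1.13, 0.9, 0.06, 0.33], [0.19, 0.65, 1.07, 0.9, 0.06, 0.33]]
[[0.2, 0.74, 1.01, 0.9, 0.06, 0.33], [0.23, 0.83, 0.93, 0.9, 0.06, 0.33], [0.25, 0.9, 0.85, 0.9, 0.06, 0.33], [0.28, 0.97, 0.77, 0.9, 0.06, 0.33], [0.31, 1.03, 0.67, 0.9, 0.06, 0.33], [0.34, 1.08, 0.58, 0.9, 0.06, 0.33], [0.37, 1.11, 0.48, 0.9, 0.06, 0.33], [0.41, 1.14, 0.37, 0.9, 0.06, 0.33]]
[[0.45, 1.16, 0.27, 0.9, 0.06, 0.33], [0.49, 1.16, 0.16, 0.9, 0.06, 0.33], [0.53, 1.15, 0.05, 0.9, 0.06, 0.33], [0.57, 1.13, -0.05, 0.9, 0.06, 0.33]]
```

Request:
send_rows --steps '[[[1.1, -2.7, 2.6, -0.35, -0.73, 0.13], [1.2, -2.8, 2.4, -0.35, -0.73, 0.13], [1.3, -2.9, 2.2, -0.35, -0.73, 0.13], [1.4, -3.0, 2.0, -0.35, -0.73, 0.13], [1.5, -3.1, 1.7, -0.35, -0.73, 0.13], [1.5, -3.2, 1.4, -0.35, -0.73, 0.13], [1.5, -3.2, 1.2, -0.35, -0.73, 0.13], [1.2, -3.3, 1.0, -0.35, -0.73, 0.13]]]'

```text
time: 0.82
position: [0.3201, 0.3568, 0.1559]
tool_rot: [0.031, 0.483, -0.027, 0.875]
ft_force: [0.7, -0.5, -0.6]
grip_width: 0.0873
```

```bash
python3 - <<'E'
from h import *
st(); plan([.34,.28,.13],tilt(np.radians(40),1)); 
o,p,d=shot("wrist","c1"); cv2.imwrite("pics/c1.png",p[:,:,::-1])
print(proj("wrist",[[.409,.28,.048]],o))
E
```

```text
t 0.82 pos [0.3201 0.3568 0.1559] x [ 0.533 -0.017 -0.846] y [0.076 0.997 0.028] F [ 0.7 -0.5 -0.6] w 0.0873 q [ 0.88  0.45  2.1  -1.13  0.48  0.39]
t 0.82 rows 3 dist cm 8.35 ang(6deg) 1.51 F [ 0.7 -0.5 -0.6] w 0.0873
[[1.13, -2.53, 0.3, -0.25, -0.43, 0.07], [1.12, -2.54, 0.19, -0.25, -0.43, 0.07], [1.11, -2.55, 0.07, -0.25, -0.43, 0.07]]
[[228.67986188 253.77031848]]
```

```bash
python3 - <<'E'
from h import *
f=np.load("pics/c1.npz"); o=dict(position=f["pos"],tool_rot=f["rot"])
g=cv2.cvtColor(f["p"],cv2.COLOR_RGB2GRAY)
m=(g<40).astype(np.uint8); k,lab,s,c=cv2.connectedComponentsWithStats(m)
i=lab[257,234]; print(c[i],s[i]); C=cloud("wrist",f["d"],o); P=C[lab==i]; print("surf med",np.median(P,0))
print(onz("wrist",c[i],.048,o)); 
print("tri top",tri("wrist",c[i],"top",[169.9,284.8],o))
plan([.355,.28,.13],tilt(np.radians(30),1))
E
```

```text
[233.99657534 256.07191781] [225 247  19  19 292]
surf med [0.40662521 0.28554541 0.05297755]
[[0.41227806 0.28352298 0.048     ]]
tri top (array([0.41062022, 0.28310284, 0.04861786]), np.float64(0.002058103231965921))
t 0.87 rows 3 dist cm 8.47 ang(6deg) 0.85 F [-0.9 -3.9 -1.1] w 0.0868
[[1.39, -2.34, 0.76, -0.24, 0.12, 0.07], [1.36, -2.37, 0.71, -0.24, 0.12, 0.07], [1.33, -2.4, 0.67, -0.24, 0.12, 0.07]]
```

Request:
send_rows --steps '[[[1.3, -2.3, 0.8, -0.24, 0.12, 0.07], [1.3, -2.3, 0.7, -0.24, 0.12, 0.07], [1.3, -2.3, 0.7, -0.24, 0.12, 0.07], [0, 0, 0, 0, 0, 0]]]'

```text
time: 1.2
position: [0.3555, 0.2851, 0.1358]
tool_rot: [-0.001, 0.505, 0.001, 0.863]
ft_force: [-0.1, 0.7, 0.3]
grip_width: 0.087
```

```bash
python3 - <<'E'
from h import *
st(); 
o,p,d=shot("wrist","c2"); cv2.imwrite("pics/c2.png",p[:,:,::-1])
g=cv2.cvtColor(p,cv2.COLOR_RGB2GRAY)
u=proj("wrist",[[.411,.283,.048]],o)[0]; print(u)
m=(g<40).astype(np.uint8); k,lab,s,c=cv2.connectedComponentsWithStats(m)
i=lab[int(u[1]),int(u[0])]; print(c[i],s[i]); print(onz("wrist",c[i],.048,o),tri("wrist",c[i],"top",[169.9,284.8],o))
plan([.411-.03+.004,.283,.048+.05-.007],tilt(np.radians(30),1))
E
```

```text
t 1.20 pos [0.3555 0.2851 0.1358] x [ 0.49  -0.    -0.871] y [-0.002  1.    -0.002] F [-0.1  0.7  0.3] w 0.0870 q [ 0.62  0.45  2.22 -1.43  0.29  0.41]
[316.62475247 244.41318072]
[317.71989529 245.70680628] [307 235  22  22 382]
[[0.41229697 0.28376495 0.048     ]] (array([0.4103419 , 0.28292807, 0.04924897]), np.float64(0.0019405420141851467))
t 1.25 rows 2 dist cm 5.42 ang(6deg) 0.11 F [0.2 0.6 0.2] w 0.0872
[[2.7, -0.19, 0.21, 0.02, -0.05, -0.01], [2.7, -0.18, 0.2, 0.02, -0.05, -0.01]]
```

```bash
python3 - <<'E'
from h import *
plan([.37,.283,.13],tilt(np.radians(20),1),rows=4)
E
```

```text
t 1.25 rows 4 dist cm 1.67 ang(6deg) 1.57 F [0.2 0.6 0.2] w 0.0872
[[0.31, -0.09, 0.26, 0.01, 0.39, 0.0], [0.3, -0.09, 0.27, 0.01, 0.39, 0.0], [0.29, -0.09, 0.28, 0.01, 0.39, 0.0], [0.28, -0.09, 0.29, 0.01, 0.39, 0.0]]
```

Request:
send_rows --steps '[[[0.3, -0.1, 0.25, 0.0, 0.4, 0.0], [0.3, -0.1, 0.25, 0.0, 0.4, 0.0], [0.3, 0, 0.3, 0.0, 0.4, 0.0], [0.3, 0, 0.3, 0.0, 0.4, 0.0]]]'

```text
time: 1.58
position: [0.3645, 0.2863, 0.1317]
tool_rot: [-0.004, 0.556, 0.001, 0.831]
ft_force: [-0.3, -0.3, -1.0]
grip_width: 0.0871
```

```bash
python3 - <<'E'
from h import *
st(); plan([.381+.012-.017,.283,.048+.047],tilt(np.radians(20),1))
E
```

```text
t 1.58 pos [0.3645 0.2863 0.1317] x [ 0.381 -0.002 -0.925] y [-0.006  1.    -0.005] F [-0.3 -0.3 -1. ] w 0.0871 q [ 0.56  0.44  2.14 -0.74  0.31 -0.33]
t 1.58 rows 1 dist cm 3.86 ang(6deg) 0.40 F [-0.3 -0.3 -1. ] w 0.0871
[[3.83, -0.32, -0.34, 0.07, 0.4, 0.02]]
```

Request:
send_rows --steps '[[[1.5, -0.1, 0, 0.0, 0.2, 0.0], [1.5, -0.1, 0.4, 0.0, 0.2, 0.0], [0.5, -0.1, 0.4, 0.0, 0.0, 0.0], [0, 0, 0, 0.0, 0, 0.0]]]'

```text
time: 1.92
position: [0.3888, 0.2905, 0.1039]
tool_rot: [-0.001, 0.571, 0.005, 0.821]
ft_force: [-0.8, 0.8, -0.0]
grip_width: 0.0871
```

```bash
python3 - <<'E'
from h import *
st(); plan([.413,.283,.0425],tilt(np.radians(20),1),rows=4)
o,p,d=shot("wrist","c3"); cv2.imwrite("pics/c3.png",p[:,:,::-1])
g=cv2.cvtColor(p,cv2.COLOR_RGB2GRAY)
u=proj("wrist",[[.411,.283,.048]],o)[0]; print(u)
m=(g<40).astype(np.uint8); k,lab,s,c=cv2.connectedComponentsWithStats(m)
i=lab[int(u[1]),int(u[0])]; print(i,c[i],s[i]); print(onz("wrist",c[i],.048,o),tri("wrist",c[i],"top",[169.9,284.8],o))
E
```

```text
t 1.92 pos [0.3888 0.2905 0.1039] x [ 0.348  0.007 -0.938] y [-0.01   1.     0.004] F [-0.8  0.8 -0. ] w 0.0871 q [ 0.52  0.51  2.1  -0.67  0.27 -0.44]
t 1.92 rows 4 dist cm 6.64 ang(6deg) 0.12 F [-0.8  0.8 -0. ] w 0.0871
[[1.65, -0.2, 0.03, 0.02, 0.01, -0.02], [1.65, -0.2, 0.04, 0.02, 0.01, -0.02], [1.65, -0.19, 0.04, 0.02, 0.01, -0.02], [1.65, -0.19, 0.04, 0.02, 0.01, -0.02]]
[306.0315099  258.58834836]
2 [307.40480591 260.13678373] [295 247  26  27 541]
[[0.41216994 0.28380286 0.048     ]] (array([0.41048333, 0.28297999, 0.04916919]), np.float64(0.0020866601746823937))
```

Request:
send_rows --steps '[[[1.5, -0.25, 0.05, 0.0, 0, 0.0], [1.5, -0.25, 0.05, 0.0, 0, 0.0], [1.5, -0.2, 0.05, 0.0, 0, 0.0], [0, 0, 0, 0.0, 0, 0.0]]]'

```text
time: 2.3
position: [0.4042, 0.287, 0.064]
tool_rot: [-0.002, 0.569, 0.009, 0.822]
ft_force: [-0.2, -0.3, 0.7]
grip_width: 0.087
```

```bash
python3 - <<'E'
from h import *
st(); plan([.4135,.2835,.0425],tilt(np.radians(20),1))
E
```

```text
t 2.30 pos [0.4042 0.287  0.064 ] x [ 0.352  0.012 -0.936] y [-0.016  1.     0.007] F [-0.2 -0.3  0.7] w 0.0870 q [ 0.49  0.62  2.11 -1.04  0.18 -0.1 ]
t 2.30 rows 1 dist cm 2.37 ang(6deg) 0.20 F [-0.2 -0.3  0.7] w 0.0870
[[2.33, -0.38, 0.11, 0.13, 0.1, -0.11]]
```

Request:
send_rows --steps '[[[0, -0.1, 0, 0.05, 0.35, -0.05], [1.2, -0.2, 0.05, 0.05, 0.3, -0.05], [1.1, -0.2, 0.05, 0.0, 0, 0.0], [0, 0, 0, 0.0, 0, 0.0]]]'

```text
time: 2.63
position: [0.4092, 0.2836, 0.0449]
tool_rot: [-0.003, 0.592, 0.004, 0.806]
ft_force: [-0.5, -1.0, -0.4]
grip_width: 0.0868
```

```bash
python3 - <<'E'
from h import *
st(); plan([.4135,.2835,.0425],tilt(np.radians(16),1))
E
```

```text
t 2.63 pos [0.4092 0.2836 0.0449] x [ 0.3    0.002 -0.954] y [-0.009  1.    -0.   ] F [-0.5 -1.  -0.4] w 0.0868 q [ 0.46  0.65  2.07 -0.77  0.19 -0.38]
t 2.63 rows 1 dist cm 0.49 ang(6deg) 0.26 F [-0.5 -1.  -0.4] w 0.0868
[[0.35, -0.02, 0.34, 0.09, 0.24, -0.02]]
```

Request:
send_rows --steps '[[[0.3, 0, 0.3, 0.05, 0.2, 0], [0, 0, 0, 0.0, 0, 0.0]]]'

```text
time: 2.8
position: [0.4113, 0.2847, 0.0443]
tool_rot: [-0.002, 0.601, 0.003, 0.8]
ft_force: [0.8, -0.2, 0.1]
grip_width: 0.0872
```

Request:
send_rows --steps '[[[0, 0, 0, 0, 0, 0], [0, 0, 0, 0, 0, 0], [0, 0, 0, 0, 0, 0], [0, 0, 0, 0, 0, 0], [0, 0, 0, 0, 0, 0], [0, 0, 0, 0, 0, 0]]]' --gripper 1 --force 6

```text
time: 3.3
position: [0.4084, 0.2855, 0.0473]
tool_rot: [-0.003, 0.599, 0.005, 0.8]
ft_force: [-0.2, 0.8, 0.4]
grip_width: 0.0555
```

```bash
python3 - <<'E'
from h import *
st()
E
```

```text
t 3.30 pos [0.4084 0.2855 0.0473] x [ 0.281  0.004 -0.96 ] y [-0.011  1.     0.001] F [-0.2  0.8  0.4] w 0.0555 q [ 0.46  0.65  2.06 -0.61  0.21 -0.54]
```

Request:
send_rows --steps '[[[0.4, -0.1, 0.3, 0, 0, 0], [0, 0, 0, 0, 0, 0], [0, 0, 0, 0, 0, 0]]]'

```text
time: 3.55
position: [0.4125, 0.2845, 0.0441]
tool_rot: [-0.003, 0.599, 0.005, 0.8]
ft_force: [-0.5, -0.7, 0.5]
grip_width: 0.0347
```

```bash
python3 - <<'E'
from h import *
for i in range(3): st()
plan([.4135,.2835,.0425],tilt(np.radians(16),1))
E
```

```text
t 3.55 pos [0.4125 0.2845 0.0441] x [ 0.281  0.004 -0.96 ] y [-0.011  1.     0.001] F [-0.5 -0.7  0.5] w 0.0347 q [ 0.45  0.65  2.06 -0.61  0.21 -0.54]
t 3.55 pos [0.4125 0.2845 0.0441] x [ 0.281  0.004 -0.96 ] y [-0.011  1.     0.001] F [-0.5 -0.7  0.5] w 0.0347 q [ 0.45  0.65  2.06 -0.61  0.21 -0.54]
t 3.55 pos [0.4125 0.2845 0.0441] x [ 0.281  0.004 -0.96 ] y [-0.011  1.     0.001] F [-0.5 -0.7  0.5] w 0.0347 q [ 0.45  0.65  2.06 -0.61  0.21 -0.54]
t 3.55 rows 1 dist cm 0.21 ang(6deg) 0.12 F [-0.5 -0.7  0.5] w 0.0347
[[0.18, -0.1, 0.05, 0.1, 0.06, -0.04]]
```

Request:
send_rows --steps '[[[0.2, -0.1, 0.05, 0, 0, 0], [0.05, 0, 0, 0, 0, 0], [0.05, 0, 0, 0, 0, 0], [0.05, 0, 0, 0, 0, 0]]]'

```text
time: 3.88
position: [0.4144, 0.2833, 0.0405]
tool_rot: [-0.003, 0.599, 0.005, 0.8]
ft_force: [-2.2, 0.7, 6.6]
grip_width: 0.0152
```

```bash
python3 - <<'E'
from h import *
st()
o,p,d=shot("wrist","c4"); cv2.imwrite("pics/c4.png",p[:,:,::-1])
E
```

```text
t 3.88 pos [0.4144 0.2833 0.0405] x [ 0.281  0.004 -0.96 ] y [-0.011  1.     0.001] F [-2.2  0.7  6.6] w 0.0152 q [ 0.45  0.66  2.06 -0.64  0.2  -0.52]
```

Request:
send_rows --steps '[[[-0.6, 0, -0.47, 0, 0, 0], [-0.63, 0, -0.36, 0, 0, 0], [-0.67, 0, -0.23, 0, 0, 0], [0, 0, 0, 0, 0, 0]]]'

```text
time: 4.27
position: [0.3979, 0.2832, 0.0568]
tool_rot: [-0.003, 0.599, 0.005, 0.8]
ft_force: [-0.0, -0.2, 0.8]
grip_width: 0.0152
```

```bash
cat >> h.py <<'E'
def arc(b0,hs,Rt,t0,off=(0,0)):
    "hasp: tcp targets for ball arc; b0=(x,z) hinge"
    pass
E
python3 - <<'E'
from h import *
st(); plan([.4135-.0153,.2835,.0425+.0146],tilt(np.radians(16),1))
E
```

```text
t 4.27 pos [0.3979 0.2832 0.0568] x [ 0.282  0.005 -0.96 ] y [-0.011  1.     0.002] F [-0.  -0.2  0.8] w 0.0152 q [ 0.47  0.62  2.08 -0.6   0.22 -0.54]
t 4.27 rows 1 dist cm 0.05 ang(6deg) 0.12 F [-0.  -0.2  0.8] w 0.0152
[[-0.02, 0.03, 0.03, 0.09, 0.06, -0.04]]
```

Exactly on the arc with almost no force. I'll carry on.

Request:
send_rows --steps '[[[-0.7, 0, -0.08, 0, 0, 0], [-0.7, 0, 0.05, 0, 0, 0], [-0.68, 0, 0.2, 0, 0, 0], [-0.64, 0, 0.32, 0, 0, 0], [-0.55, 0, 0.45, 0, 0, 0], [0, 0, 0, 0, 0, 0]]]'

```text
time: 4.77
position: [0.397, 0.2832, 0.0937]
tool_rot: [-0.003, 0.599, 0.005, 0.801]
ft_force: [2.2, -1.5, -2.1]
grip_width: 0.0151
```

```bash
python3 - <<'E'
from h import *
st(); plan([.4135-.0155,.2835,.0425+.0489],tilt(np.radians(16),1))
o,p,d=shot("wrist","c5"); cv2.imwrite("pics/c5.png",p[:,:,::-1])
o,p,d=shot("scene","c5s"); cv2.imwrite("pics/c5s.png",cv2.resize(p[80:280,280:520],None,fx=3,fy=3)[:,:,::-1])
E
```

```text
t 4.77 pos [0.397  0.2832 0.0937] x [ 0.282  0.005 -0.959] y [-0.012  1.     0.002] F [ 2.2 -1.5 -2.1] w 0.0151 q [ 0.47  0.53  2.06 -0.41  0.31 -0.74]
t 4.77 rows 1 dist cm 0.25 ang(6deg) 0.13 F [ 2.2 -1.5 -2.1] w 0.0151
[[0.24, 0.03, 0.03, 0.1, 0.07, -0.05]]
```

Request:
send_rows --steps '[[[-0.4, 0, 0.5, 0, 0, 0], [-0.34, 0, 0.6, 0, 0, 0], [-0.2, 0, 0.65, 0, 0, 0], [-0.05, 0, 0.7, 0, 0, 0], [0, 0, 0, 0, 0, 0]]]'

```text
time: 5.28
position: [0.4136, 0.2833, 0.1073]
tool_rot: [-0.003, 0.602, 0.005, 0.798]
ft_force: [0.4, -0.3, 1.8]
grip_width: 0.0151
```

```bash
python3 - <<'E'
from h import *
st()
E
```

```text
t 5.28 pos [0.4136 0.2833 0.1073] x [ 0.275  0.004 -0.961] y [-0.012  1.     0.001] F [ 0.4 -0.3  1.8] w 0.0151 q [ 0.45  0.51  2.02 -0.32  0.38 -0.85]
```

Request:
send_rows --steps '[[[0, 0, 0, 0, 0, 0], [0, 0, 0, 0, 0, 0], [0, 0, 0, 0, 0, 0], [0, 0, 0, 0, 0, 0], [-2, 0, 0, 0, 0, 0], [-2.5, 0, 0, 0, 0, 0], [-2.5, 0, 0, 0, 0, 0]]]' --gripper 0.5

```text
time: 5.87
position: [0.3909, 0.2806, 0.1695]
tool_rot: [-0.006, 0.608, 0.002, 0.794]
ft_force: [0.1, -0.1, -0.2]
grip_width: 0.0425
```

```bash
python3 - <<'E'
from h import *
st()
o,p,d=shot("wrist","d1"); cv2.imwrite("pics/d1.png",p[:,:,::-1])
g=cv2.cvtColor(p,cv2.COLOR_RGB2GRAY); print(proj("wrist",[[.446,.2,.114],[.446,.363,.114],[.411,.2835,.112]],o))
E
```

```text
t 5.87 pos [0.3909 0.2806 0.1695] x [ 0.262 -0.003 -0.965] y [-0.011  1.    -0.006] F [ 0.1 -0.1 -0.2] w 0.0425 q [ 0.47  0.37  2.   -0.23  0.56 -0.93]
[[192.53359589 308.73434921]
 [448.4663288  311.96516722]
 [324.57529314 263.0362543 ]]
```

```bash
python3 - <<'E'
from h import *
plan([.44,.2,.195],tilt(0,1))
E
```

```text
t 5.92 rows 3 dist cm 9.73 ang(6deg) 2.59 F [0.8 0.1 2.4] w 0.0430
[[-0.26, -2.74, 1.71, 0.04, 0.86, 0.01], [-0.41, -2.74, 1.69, 0.04, 0.86, 0.01], [-0.57, -2.73, 1.66, 0.04, 0.86, 0.01]]
```

Request:
send_rows --steps '[[[-0.6, -2.2, 1.3, 0.04, 0.65, 0.01], [-0.6, -2.2, 1.3, 0.04, 0.65, 0.01], [-0.5, -2.2, 1.3, 0.04, 0.65, 0.01], [-0.5, -1.5, 1.3, 0.04, 0.65, 0.01], [0, 0, 0, 0, 0, 0]]]'

```text
time: 6.33
position: [0.4384, 0.2004, 0.2071]
tool_rot: [-0.0, 0.71, 0.004, 0.704]
ft_force: [0.7, 0.5, -0.5]
grip_width: 0.0433
```

```bash
python3 - <<'E'
from h import *
st()
o,p,d=shot("wrist","d2"); cv2.imwrite("pics/d2.png",p[:,:,::-1])
print(proj("wrist",[[.446,.2,.114],[.446,.363,.114],[.411,.2835,.112]],o))
E
```

```text
t 6.33 pos [0.4384 0.2004 0.2071] x [-0.009  0.006 -1.   ] y [-0.007  1.     0.006] F [ 0.7  0.5 -0.5] w 0.0433 q [ 0.19  0.36  1.8   0.01  0.99 -1.39]
[[318.07509428 253.18099912]
 [557.29435424 254.34774362]
 [444.53543426 202.30928319]]
```

```bash
python3 - <<'E'
from h import *
f=np.load("pics/d2.npz"); o=dict(position=f["pos"],tool_rot=f["rot"]); g=cv2.cvtColor(f["p"],cv2.COLOR_RGB2GRAY)
m=(g<45).astype(np.uint8);k,lab,s,c=cv2.connectedComponentsWithStats(m)
C=cloud("wrist",f["d"],o)
for (u,v) in ((324,255),(552,253),(445,204)):
    i=lab[v,u]; P=C[lab==i]; top=P[P[:,2]>np.percentile(P[:,2],95)-.004]
    print(c[i],s[i],"zmax",np.percentile(P[:,2],95),"top mean",top.mean(0).round(4),onz("wrist",c[i],.103,o).round(4))
# lid edges on top plane
m=(abs(C[...,2]-.084)<.004)&(C[...,0]<.47)
P=C[m]; print("lid x min pct",np.percentile(P[:,0],[1,2,5]),"y min",np.percentile(P[:,1],[1,2,98,99]))
E
```

```text
[324.12209302 254.48643411] [314 240  22  29 516] zmax 0.11585186927097553 top mean [0.4488 0.2042 0.1154] [[0.4503 0.2043 0.103 ]]
[550.44015957 252.26595745] [532 239  38  28 752] zmax 0.11577111366947228 top mean [0.4469 0.3629 0.1146] [[0.4478 0.3649 0.103 ]]
[445.51086957 203.78695652] [434 192  24  24 460] zmax 0.12128212152725758 top mean [0.4114 0.283  0.1196] [[0.4135 0.2872 0.103 ]]
lid x min pct [0.42597322 0.4284522  0.430777  ] y min [0.1731173  0.17526674 0.39306857 0.39504693]
```

Request:
send_rows --steps '[[[3, 0.1, 0.3, 0, -0.04, 0], [3, 0.1, 0.3, 0, -0.04, 0], [2.5, 0.1, 0.3, 0, 0, 0], [1.5, 0, 0.1, 0, 0, 0], [0, 0, 0, 0, 0, 0]]]'

```text
time: 6.8
position: [0.4426, 0.2056, 0.1025]
tool_rot: [-0.0, 0.707, 0.004, 0.707]
ft_force: [-0.9, -0.6, -0.4]
grip_width: 0.0435
```

```bash
python3 - <<'E'
from h import *
st(); plan([.449,.2042,.094],rot(0.01))
E
```

```text
t 6.80 pos [0.4426 0.2056 0.1025] x [ 0.001  0.005 -1.   ] y [-0.006  1.     0.005] F [-0.9 -0.6 -0.4] w 0.0435 q [ 0.2   0.54  1.88  0.01  0.72 -1.38]
t 6.80 rows 1 dist cm 1.08 ang(6deg) 0.07 F [-0.9 -0.6 -0.4] w 0.0435
[[0.85, -0.15, 0.64, -0.04, 0.01, -0.05]]
```

Request:
send_rows --steps '[[[0.4, -0.1, 0.4, 0, 0, -0.05], [0.4, 0, 0.3, 0, 0, 0], [0.1, 0, 0, 0, 0, 0]]]'

```text
time: 7.05
position: [0.447, 0.2055, 0.0927]
tool_rot: [-0.003, 0.708, 0.002, 0.706]
ft_force: [0.7, 0.3, -0.1]
grip_width: 0.0436
```

Request:
send_rows --steps '[[[0, 0, 0, 0, 0, 0], [0, 0, 0, 0, 0, 0], [0, 0, 0, 0, 0, 0], [0, 0, 0, 0, 0, 0], [0, 0, 0, 0, 0, 0]]]' --gripper 1 --force 20

```text
time: 7.47
position: [0.4484, 0.2053, 0.0954]
tool_rot: [-0.005, 0.706, 0.003, 0.708]
ft_force: [1.2, -15.9, -4.4]
grip_width: 0.0182
```

```bash
python3 - <<'E'
from h import *
st(); 
o,p,d=shot("wrist","d3"); cv2.imwrite("pics/d3.png",p[:,:,::-1])
E
```

```text
t 7.47 pos [0.4484 0.2053 0.0954] x [ 0.003 -0.003 -1.   ] y [-0.011  1.    -0.003] F [  1.2 -15.9  -4.4] w 0.0182 q [ 0.2   0.56  1.87 -0.    0.71 -1.37]
```

Request:
send_rows --steps '[[[0, -0.1, 0, 0, 0, 0], [0, 0, 0, 0, 0, 0], [0, 0, 0, 0, 0, 0]]]'

```text
time: 7.77
position: [0.4485, 0.2038, 0.0953]
tool_rot: [-0.004, 0.706, 0.003, 0.708]
ft_force: [-0.4, 0.4, -3.5]
grip_width: 0.0152
```

```bash
cat >> h.py <<'E'
def lidarc(th0,ths,hx=.607,hz=.070,p0=(.449,.102)):
    u=hx-p0[0]; n=p0[1]-hz
    f=lambda t: np.array([-u*np.cos(t)+n*np.sin(t), u*np.sin(t)+n*np.cos(t)])
    a=f(th0)
    for t in ths:
        b=f(t); o=get_obs(); M=R.from_quat(o["tool_rot"]).as_matrix(); d=M.T@np.array([b[0]-a[0],0,b[1]-a[1]])*100
        print("%.2f"%t,"world",(b-a).round(4),"tool",d.round(2), "knob",(b+[hx,hz]).round(4)); a=b
E
python3 - <<'E'
from h import *
st(); lidarc(0,np.arange(.1,1.71,.1))
E
```

```text
t 7.77 pos [0.4485 0.2038 0.0953] x [ 0.003 -0.002 -1.   ] y [-0.01   1.    -0.002] F [-0.4  0.4 -3.5] w 0.0152 q [ 0.2   0.56  1.88 -0.    0.7  -1.38]
0.10 world [0.004  0.0156] tool [-1.56 -0.01  0.4 ] knob [0.453  0.1176]
0.20 world [0.0055 0.0151] tool [-1.51 -0.01  0.56] knob [0.4585 0.1328]
0.30 world [0.007  0.0145] tool [-1.45 -0.01  0.71] knob [0.4655 0.1473]
0.40 world [0.0084 0.0137] tool [-1.37 -0.01  0.85] knob [0.4739 0.161 ]
0.50 world [0.0097 0.0128] tool [-1.28 -0.01  0.98] knob [0.4837 0.1738]
0.60 world [0.011  0.0118] tool [-1.18 -0.01  1.1 ] knob [0.4947 0.1856]
0.70 world [0.0121 0.0106] tool [-1.06 -0.01  1.21] knob [0.5068 0.1963]
0.80 world [0.0131 0.0094] tool [-0.93 -0.02  1.31] knob [0.5199 0.2056]
0.90 world [0.014 0.008] tool [-0.8  -0.02  1.4 ] knob [0.5339 0.2137]
1.00 world [0.0147 0.0066] tool [-0.65 -0.02  1.47] knob [0.5486 0.2202]
1.10 world [0.0153 0.0051] tool [-0.5  -0.02  1.53] knob [0.5639 0.2253]
1.20 world [0.0157 0.0035] tool [-0.35 -0.02  1.57] knob [0.5796 0.2289]
1.30 world [0.016  0.0019] tool [-0.19 -0.02  1.6 ] knob [0.5956 0.2308]
1.40 world [0.0161 0.0003] tool [-0.03 -0.02  1.61] knob [0.6117 0.2311]
1.50 world [ 0.0161 -0.0013] tool [ 0.13 -0.02  1.61] knob [0.6277 0.2299]
1.60 world [ 0.0159 -0.0029] tool [ 0.29 -0.02  1.58] knob [0.6436 0.227 ]
1.70 world [ 0.0155 -0.0044] tool [ 0.45 -0.01  1.55] knob [0.6591 0.2226]
```

Request:
send_rows --steps '[[[-0.8, 0, 0.15, 0, 0, 0], [-0.8, 0, 0.2, 0, 0, 0], [-0.75, 0, 0.25, 0, 0, 0], [-0.75, 0, 0.3, 0, 0, 0], [0, 0, 0, 0, 0, 0]]]' --force 25

```text
time: 8.18
position: [0.4587, 0.204, 0.1278]
tool_rot: [-0.004, 0.706, 0.003, 0.708]
ft_force: [0.9, 0.8, -2.2]
grip_width: 0.0155
```

```bash
python3 - <<'E'
from h import *
st(); o,p,d=shot("wrist","d4"); cv2.imwrite("pics/d4.png",p[:,:,::-1])
E
```

```text
t 8.18 pos [0.4587 0.204  0.1278] x [ 0.003 -0.003 -1.   ] y [-0.01   1.    -0.003] F [ 0.9  0.8 -2.2] w 0.0155 q [ 0.2   0.51  1.83 -0.    0.8  -1.38]
```

Request:
send_rows --steps '[[[-1.42, 0, 0.7, 0, 0, 0], [-1.35, 0, 0.85, 0, 0, 0], [-1.28, 0, 0.98, 0, 0, 0], [-1.18, 0, 1.1, 0, 0, 0], [0, 0, 0, 0, 0, 0]]]'

```text
time: 8.65
position: [0.4933, 0.2045, 0.1799]
tool_rot: [-0.004, 0.708, 0.002, 0.707]
ft_force: [2.1, 0.3, 0.8]
grip_width: 0.0155
```

```bash
python3 - <<'E'
from h import *
st()
E
```

```text
t 8.65 pos [0.4933 0.2045 0.1799] x [-0.002 -0.002 -1.   ] y [-0.009  1.    -0.002] F [2.1 0.3 0.8] w 0.0155 q [ 0.18  0.46  1.7  -0.    0.98 -1.39]
```

Request:
send_rows --steps '[[[-1.06, 0, 1.21, 0, 0, 0], [-0.93, 0, 1.31, 0, 0, 0], [-0.8, 0, 1.4, 0, 0, 0], [-0.65, 0, 1.47, 0, 0, 0], [0, 0, 0, 0, 0, 0]]]'

```text
time: 9.07
position: [0.5311, 0.205, 0.2076]
tool_rot: [-0.004, 0.721, 0.002, 0.693]
ft_force: [5.3, 0.6, -4.0]
grip_width: 0.0148
```

```bash
python3 - <<'E'
from h import *
st()
E
```

```text
t 9.07 pos [0.5311 0.205  0.2076] x [-0.039 -0.004 -0.999] y [-0.009  1.    -0.003] F [ 5.3  0.6 -4. ] w 0.0148 q [ 0.17  0.49  1.56  0.    1.13 -1.41]
```

Request:
send_rows --steps '[[[-0.68, 0, 1.5, 0, -0.1, 0], [-0.55, 0, 1.55, 0, -0.1, 0], [-0.4, 0, 1.6, 0, -0.1, 0], [-0.25, 0, 1.6, 0, -0.1, 0], [0, 0, 0, 0, 0, 0]]]'

```text
time: 9.48
position: [0.571, 0.2056, 0.2212]
tool_rot: [-0.006, 0.723, 0.001, 0.691]
ft_force: [5.4, 0.2, -9.4]
grip_width: 0.0154
```

```bash
python3 - <<'E'
from h import *
st();o,p,d=shot("wrist","d5"); cv2.imwrite("pics/d5.png",p[:,:,::-1])
E
```

```text
t 9.48 pos [0.571  0.2056 0.2212] x [-0.044 -0.007 -0.999] y [-0.011  1.    -0.007] F [ 5.4  0.2 -9.4] w 0.0154 q [ 0.16  0.52  1.45  0.    1.22 -1.42]
```

Request:
send_rows --steps '[[[-0.1, 0, 1.6, 0, -0.1, 0], [0, 0, 1.6, 0, -0.1, 0], [0.1, 0, 1.6, 0, -0.1, 0], [0.2, 0, 1.6, 0, -0.1, 0], [0, 0, 0, 0, 0, 0]]]'

```text
time: 9.95
position: [0.6205, 0.2062, 0.2237]
tool_rot: [-0.008, 0.715, 0.001, 0.699]
ft_force: [4.3, 0.7, -7.6]
grip_width: 0.0149
```

```bash
python3 - <<'E'
from h import *
st()
E
```

```text
t 9.95 pos [0.6205 0.2062 0.2237] x [-0.024 -0.01  -1.   ] y [-0.014  1.    -0.01 ] F [ 4.3  0.7 -7.6] w 0.0149 q [ 0.15  0.58  1.33 -0.01  1.26 -1.43]
```

Request:
send_rows --steps '[[[0.25, 0, 1.6, 0, 0, 0], [0.35, 0, 1.6, 0, 0, 0], [0, 0, 0, 0, 0, 0]]]'

```text
time: 10.2
position: [0.6475, 0.2066, 0.2194]
tool_rot: [-0.009, 0.717, 0.001, 0.697]
ft_force: [4.5, 1.0, -3.6]
grip_width: 0.0144
```

```bash
python3 - <<'E'
from h import *
st();o,p,d=shot("wrist","d6"); cv2.imwrite("pics/d6.png",p[:,:,::-1])
E
```

```text
t 10.20 pos [0.6475 0.2066 0.2194] x [-0.029 -0.011 -1.   ] y [-0.015  1.    -0.011] F [ 4.5  1.  -3.6] w 0.0144 q [ 0.15  0.62  1.26 -0.01  1.29 -1.44]
```

Request:
send_rows --steps '[[[0, 0, 0, 0, 0, 0], [0, 0, 0, 0, 0, 0], [0, 0, 0, 0, 0, 0], [0, 0, 0, 0, 0, 0], [-3, 0, 0, 0, 0, 0], [-3, 0, 0, 0, 0, 0], [-3, 0, 0, 0, 0, 0], [-3, 0, 0, 0, 0, 0]]]' --gripper 0.5

```text
time: 10.92
position: [0.6384, 0.2069, 0.3315]
tool_rot: [-0.012, 0.729, -0.0, 0.685]
ft_force: [1.2, 1.2, -0.1]
grip_width: 0.043
```

```bash
python3 - <<'E'
from h import *
st()
f=np.load("pics/d6.npz"); o=dict(position=f["pos"],tool_rot=f["rot"])
print("div cross",onz("wrist",[[422,48]],.048,o))
o,p,d=shot("wrist","e1"); cv2.imwrite("pics/e1.png",p[:,:,::-1])
o,p,d=shot("top","e1t"); cv2.imwrite("pics/e1t.png",p[:,:,::-1])
E
```

```text
t 10.92 pos [0.6384 0.2069 0.3315] x [-0.062 -0.018 -0.998] y [-0.017  1.    -0.017] F [ 1.2  1.2 -0.1] w 0.0430 q [ 0.15  0.54  1.11 -0.01  1.56 -1.44]
div cross [[0.50739895 0.28245096 0.048     ]]
```

```bash
python3 - <<'E'
from h import *
f=np.load("pics/e1.npz"); o=dict(position=f["pos"],tool_rot=f["rot"])
print("cross",onz("wrist",[[398,92]],.048,o)); print("div ends", onz("wrist",[[304,90.5],[500,91.5]],.048,o))
print("outer corners",onz("wrist",[[292,8],[524,5]],.070,o))
print("top cross ~", onz("top",[[172,242]],.048), proj("top",[[.507,.283,.048]]))
p=f["p"]
im=cv2.resize(p[0:130,40:280],None,fx=3.3,fy=3.3,interpolation=cv2.INTER_CUBIC); cv2.imwrite("pics/e1z.png",im[:,:,::-1])
t=np.load("pics/e1t.npz")["p"]; cv2.imwrite("pics/e1tz.png",cv2.resize(t[150:300,100:240],None,fx=4,fy=4,interpolation=cv2.INTER_CUBIC)[:,:,::-1])
C=cloud("wrist",f["d"],o)
hsv=cv2.cvtColor(p,cv2.COLOR_RGB2HSV); g=cv2.inRange(hsv,(50,20,80),(85,255,255))
mat=cv2.morphologyEx(g,cv2.MORPH_CLOSE,np.ones((45,45)))
m=((mat>0)&(C[...,2]>.010)).astype(np.uint8); m=cv2.morphologyEx(m,cv2.MORPH_OPEN,np.ones((5,5)))
k,lab,s,c=cv2.connectedComponentsWithStats(m)
for i in range(1,k):
    if s[i,4]>100: print(c[i].round(1),s[i],np.median(C[lab==i],0).round(3))
E
```

```text
cross [[0.50774807 0.28391365 0.048     ]]
div ends [[0.50775224 0.18261028 0.048     ]
 [0.50558416 0.3929033  0.048     ]]
outer corners [[0.43417    0.17134176 0.07      ]
 [0.42875528 0.39831184 0.07      ]]
top cross ~ [[0.50561173 0.28562703 0.048     ]] [[173.22479187 241.41088669]]
[85. 19.] [  66    0   39   40 1239] [ 0.43  -0.067  0.016]
[209.8  25.4] [ 191    5   39   42 1222] [0.435 0.074 0.016]
[141.9 109.6] [ 124   92   38   36 1081] [ 0.527 -0.01   0.016]
[228.7 222.6] [210 201  37  44 993] [0.66  0.089 0.014]
[ 83.8 216.5] [ 67 204  34  25 696] [ 0.654 -0.084  0.031]
[  4.5 305.5] [  0 286  13  33 286] [0.615 0.129 0.406]
```

```bash
python3 - <<'E'
from h import *
plan([.435,.074,.24],rot(-.23))
E
```

```text
t 11.02 rows 7 dist cm 26.48 ang(6deg) 2.41 F [ 0.4 -0.1  1.7] w 0.0435
[[1.56, -1.83, -2.92, 0.34, -0.06, 0.03], [1.54, -1.94, -2.86, 0.34, -0.06, 0.03], [1.51, -2.04, -2.8, 0.34, -0.06, 0.03], [1.49, -2.15, -2.74, 0.34, -0.06, 0.03], [1.46, -2.25, -2.67, 0.34, -0.06, 0.03], [1.44, -2.34, -2.6, 0.34, -0.06, 0.03], [1.41, -2.44, -2.52, 0.34, -0.06, 0.03]]
```

Request:
send_rows --steps '[[[0, -1.9, -2.9, 0.34, -0.06, 0.03], [0, -1.9, -2.9, 0.34, -0.06, 0.03], [1.2, -2.0, -2.8, 0.34, -0.06, 0.03], [2.3, -2.1, -2.7, 0.34, -0.06, 0.03], [2.5, -2.2, -2.7, 0.34, -0.06, 0.03], [2.5, -2.3, -2.6, 0.34, -0.06, 0.03], [2.5, -2.4, -2.5, 0.34, -0.06, 0.03], [0, 0, 0, 0, 0, 0]]]' --gripper 0

```text
time: 11.68
position: [0.4227, 0.0787, 0.2273]
tool_rot: [0.085, 0.706, -0.084, 0.698]
ft_force: [-2.8, 0.9, -0.2]
grip_width: 0.0847
```

```bash
python3 - <<'E'
from h import *
st(); plan([.43,.074,.13],rot(-.23))
E
```

```text
t 11.68 pos [0.4227 0.0787 0.2273] x [-0.011  0.003 -1.   ] y [0.237 0.971 0.   ] F [-2.8  0.9 -0.2] w 0.0847 q [-0.08  0.26  1.89  0.    1.   -1.41]
t 11.68 rows 3 dist cm 9.77 ang(6deg) 0.14 F [-2.8  0.9 -0.2] w 0.0847
[[3.24, -0.1, 0.31, -0.03, -0.03, 0.0], [3.24, -0.1, 0.3, -0.03, -0.03, 0.0], [3.24, -0.1, 0.28, -0.03, -0.03, 0.0]]
```

Request:
send_rows --steps '[[[3.2, -0.1, 0.3, 0, 0, 0], [3.2, -0.1, 0.3, 0, 0, 0], [3, -0.1, 0.3, 0, 0, 0], [0, 0, 0, 0, 0, 0]]]'

```text
time: 12.02
position: [0.4226, 0.0734, 0.1301]
tool_rot: [0.086, 0.707, -0.085, 0.697]
ft_force: [-0.3, 0.3, -1.2]
grip_width: 0.0866
```

```bash
cat >> h.py <<'E'
def watch(guess,tag,z0=.003,n="wrist"):
    "segment a watch near guess by depth, give centre (x,y) of dial face circle and long axis"
    o,p,d=shot(n,tag); cv2.imwrite(f"pics/{tag}.png",p[:,:,::-1]); C=cloud(n,d,o)
    r=np.hypot(C[...,0]-guess[0],C[...,1]-guess[1])
    m=((r<.04)&(C[...,2]>z0+.0045)&(C[...,2]<z0+.02)).astype(np.uint8)
    c=max(cv2.findContours(m,0,1)[0],key=cv2.contourArea)
    P=C[m>0]; top=P[(P[:,2]>z0+.0095)][:,:2]
    (cx,cy),rad=cv2.minEnclosingCircle(top.astype(np.float32)); 
    ce=(np.percentile(top,3,axis=0)+np.percentile(top,97,axis=0))/2
    low=P[:,:2]; v=low-np.median(top,0); rr=np.hypot(*v.T); a=np.arctan2(v[:,1],v[:,0])
    h,_=np.histogram(a[rr>.0225],bins=36,range=(-np.pi,np.pi))
    print("n",m.sum(),"med top",np.median(top,0).round(4),"mid",ce.round(4),"circ",round(cx,4),round(cy,4),round(rad,4),"zmed",np.median(P[:,2]).round(4))
    print("hist(10deg bins from -180)",h.tolist())
    return o,p,d
E
python3 - <<'E'
from h import *
st(); watch((.435,.074),"f1")
E
```

```text
t 12.02 pos [0.4226 0.0734 0.1301] x [-0.015  0.003 -1.   ] y [ 0.239  0.971 -0.001] F [-0.3  0.3 -1.2] w 0.0866 q [-0.09  0.44  1.99  0.    0.73 -1.42]
n 2789 med top [0.4334 0.0733] mid [0.4338 0.0731] circ 0.4334 0.0735 0.0261 zmed 0.0162
hist(10deg bins from -180) [0, 0, 0, 0, 0, 25, 13, 8, 9, 26, 19, 0, 0, 0, 0, 0, 20, 13, 0, 0, 0, 0, 4, 32, 11, 8, 10, 24, 17, 0, 0, 0, 0, 0, 0, 0]
```

Request:
send_rows --steps '[[[3, 0, 0.5, 0, -0.1, 0], [3, 0, 0.5, 0, -0.05, 0], [3, 0, 0.3, 0, 0, 0], [2, 0, 0, 0, 0, 0], [0, 0, 0, 0, 0, 0]]]'

```text
time: 12.48
position: [0.4456, 0.0708, 0.0262]
tool_rot: [0.084, 0.694, -0.084, 0.71]
ft_force: [0.0, -0.3, -0.2]
grip_width: 0.0871
```

```bash
python3 - <<'E'
from h import *
st(); plan([.434,.0733,.007],rot(-.22))
E
```

```text
t 12.48 pos [0.4456 0.0708 0.0262] x [ 0.022 -0.003 -1.   ] y [0.237 0.971 0.003] F [ 0.  -0.3 -0.2] w 0.0871 q [-0.09  0.67  2.03 -0.    0.42 -1.42]
t 12.48 rows 1 dist cm 2.26 ang(6deg) 0.28 F [ 0.  -0.3 -0.2] w 0.0871
[[1.9, -0.04, -1.23, -0.19, 0.21, -0.02]]
```

Request:
send_rows --steps '[[[0.6, 0, -0.7, -0.1, 0.2, 0], [0.8, 0, -0.5, -0.1, 0, 0], [0.4, 0, 0, 0, 0, 0]]]'

```text
time: 12.73
position: [0.4369, 0.0742, 0.0117]
tool_rot: [0.077, 0.701, -0.075, 0.705]
ft_force: [0.6, -0.6, 1.0]
grip_width: 0.0873
```

```bash
python3 - <<'E'
from h import *
st(); plan([.434,.0733,.007],rot(-.22))
E
```

```text
t 12.73 pos [0.4369 0.0742 0.0117] x [ 0.006  0.002 -1.   ] y [0.214 0.977 0.004] F [ 0.6 -0.6  1. ] w 0.0873 q [-0.09  0.7   2.04  0.01  0.39 -1.45]
t 12.73 rows 1 dist cm 0.56 ang(6deg) 0.08 F [ 0.6 -0.6  1. ] w 0.0873
[[0.47, -0.15, -0.27, 0.05, 0.06, -0.04]]
```

Now correct, close on the lugs.

Request:
send_rows --steps '[[[0.45, -0.1, -0.3, 0, 0, 0], [0.1, 0, 0, 0, 0, 0], [0, 0, 0, 0, 0, 0], [0, 0, 0, 0, 0, 0], [0, 0, 0, 0, 0, 0], [0, 0, 0, 0, 0, 0], [0, 0, 0, 0, 0, 0], [0, 0, 0, 0, 0, 0]]]' --gripper 1 --force 15

```text
time: 13.4
position: [0.4372, 0.0739, 0.0107]
tool_rot: [0.077, 0.698, -0.074, 0.708]
ft_force: [-0.2, 0.5, -1.1]
grip_width: 0.049
```

```bash
python3 - <<'E'
from h import *
st(); o,p,d=shot("wrist","f2"); cv2.imwrite("pics/f2.png",p[:,:,::-1])
E
```

```text
t 13.40 pos [0.4372 0.0739 0.0107] x [ 0.015  0.002 -1.   ] y [0.213 0.977 0.005] F [-0.2  0.5 -1.1] w 0.0490 q [-0.09  0.71  2.05  0.01  0.37 -1.45]
```

```bash
python3 - <<'E'
from h import *
f=np.load("pics/f2.npz"); o=dict(position=f["pos"],tool_rot=f["rot"]); C=cloud("wrist",f["d"],o)
print("dial z",np.median(C[270:310,300:340,2]),"mat z",np.median(C[180:220,330:400,2]), "dial centre rows", np.median(C[290:296,280:360].reshape(-1,3),0))
E
```

```text
dial z 0.016534215668924643 mat z 0.0034830469967912225 dial centre rows [0.43196914 0.07543868 0.01651846]
```

Request:
send_rows --steps '[[[0, 0, 0, 0, 0, 0], [0.05, 0, 0, 0, 0, 0], [0.35, 0, -0.3, 0, 0.1, 0], [0.2, 0, 0, 0, 0.1, 0]]]' --gripper 0.3

```text
time: 13.78
position: [0.4336, 0.0747, 0.0044]
tool_rot: [0.078, 0.706, -0.074, 0.7]
ft_force: [-0.5, -0.0, 0.2]
grip_width: 0.0596
```

```bash
python3 - <<'E'
from h import *
st(); plan([.434,.0738,.006],rot(-.22))
E
```

```text
t 13.78 pos [0.4336 0.0747 0.0044] x [-0.007  0.007 -1.   ] y [0.213 0.977 0.005] F [-0.5 -0.   0.2] w 0.0596 q [-0.09  0.72  2.04  0.02  0.39 -1.46]
t 13.78 rows 1 dist cm 0.18 ang(6deg) 0.11 F [-0.5 -0.   0.2] w 0.0596
[[-0.16, -0.08, 0.06, 0.05, -0.08, -0.05]]
```

Request:
send_rows --steps '[[[-0.1, -0.1, 0, 0, 0, 0], [0.05, 0, 0, 0, 0, 0], [0.02, 0, 0, 0, 0, 0], [0.0, 0, 0, 0, 0, 0]]]' --gripper 1

```text
time: 14.12
position: [0.4339, 0.0736, 0.004]
tool_rot: [0.078, 0.706, -0.074, 0.7]
ft_force: [-0.9, 0.4, 1.7]
grip_width: 0.0501
```

```bash
python3 - <<'E'
from h import *
st()
E
```

```text
t 14.12 pos [0.4339 0.0736 0.004 ] x [-0.008  0.007 -1.   ] y [0.213 0.977 0.005] F [-0.9  0.4  1.7] w 0.0501 q [-0.09  0.72  2.04  0.02  0.39 -1.46]
```

Request:
send_rows --steps '[[[-2, 0, 0, 0, 0, 0], [-3, 0, 0, 0, 0, 0], [-4, 0, 0, 0, 0, 0], [-4, 0, 0, 0, 0, 0]]]'

```text
time: 14.45
position: [0.4294, 0.0727, 0.1307]
tool_rot: [0.078, 0.714, -0.074, 0.692]
ft_force: [0.6, -0.5, -1.3]
grip_width: 0.0501
```

```bash
python3 - <<'E'
from h import *
st(); plan([.471,.229,.14],rot(.012)); o,p,d=shot("wrist","f3"); cv2.imwrite("pics/f3.png",p[:,:,::-1])
E
```

```text
t 14.45 pos [0.4294 0.0727 0.1307] x [-0.03   0.009 -1.   ] y [0.214 0.977 0.002] F [ 0.6 -0.5 -1.3] w 0.0501 q [-0.09  0.45  1.97  0.01  0.76 -1.46]
t 14.45 rows 5 dist cm 16.20 ang(6deg) 2.19 F [ 0.6 -0.5 -1.3] w 0.0501
[[-0.18, 3.23, 0.14, -0.43, -0.06, -0.01], [-0.19, 3.22, 0.29, -0.43, -0.06, -0.01], [-0.19, 3.21, 0.43, -0.43, -0.06, -0.01], [-0.19, 3.18, 0.58, -0.43, -0.06, -0.01], [-0.19, 3.15, 0.73, -0.43, -0.06, -0.01]]
```

Request:
send_rows --steps '[[[-0.2, 3.2, 0.2, -0.43, -0.06, 0], [-0.2, 3.2, 0.3, -0.43, -0.06, 0], [-0.2, 3.2, 0.5, -0.43, -0.06, 0], [-0.2, 3.2, 0.6, -0.43, -0.06, 0], [-0.2, 3.1, 0.8, -0.43, -0.06, 0], [0, 0, 0, 0, 0, 0]]]'

```text
time: 15.0
position: [0.4827, 0.2321, 0.154]
tool_rot: [-0.003, 0.696, 0.007, 0.718]
ft_force: [0.6, 0.3, -0.9]
grip_width: 0.0503
```

```bash
python3 - <<'E'
from h import *
st(); plan([.471,.229,.06],rot(.012)); o,p,d=shot("wrist","f4"); cv2.imwrite("pics/f4.png",p[:,:,::-1])
print(proj("wrist",[[.507,.284,.048],[.471,.229,.048]],o))
E
```

```text
t 15.00 pos [0.4827 0.2321 0.154 ] x [ 0.032  0.006 -0.999] y [-0.013  1.     0.005] F [ 0.6  0.3 -0.9] w 0.0503 q [ 0.24  0.49  1.75 -0.    0.87 -1.34]
t 15.00 rows 3 dist cm 9.48 ang(6deg) 0.31 F [ 0.6  0.3 -0.9] w 0.0503
[[3.12, -0.11, -0.49, 0.0, 0.1, -0.02], [3.12, -0.11, -0.46, 0.0, 0.1, -0.02], [3.13, -0.1, -0.42, 0.0, 0.1, -0.02]]
[[390.37941125 264.7497587 ]
 [314.5795169  215.27932771]]
```

Request:
send_rows --steps '[[[3, -0.1, -0.5, 0, 0.15, 0], [3, -0.1, -0.4, 0, 0.15, 0], [2.5, -0.1, -0.3, 0, 0, 0], [0, 0, 0, 0, 0, 0]]]'

```text
time: 15.38
position: [0.4694, 0.2256, 0.0664]
tool_rot: [-0.004, 0.708, 0.005, 0.707]
ft_force: [-2.3, -1.3, -1.3]
grip_width: 0.0495
```

```bash
python3 - <<'E'
from h import *
st(); plan([.471,.229,.039],rot(.012))
E
```

```text
t 15.38 pos [0.4694 0.2256 0.0664] x [-0.001  0.002 -1.   ] y [-0.013  1.     0.002] F [-2.3 -1.3 -1.3] w 0.0495 q [ 0.23  0.64  1.82  0.    0.69 -1.36]
t 15.38 rows 1 dist cm 2.76 ang(6deg) 0.03 F [-2.3 -1.3 -1.3] w 0.0495
[[2.74, 0.33, 0.17, 0.01, -0.01, -0.02]]
```

Request:
send_rows --steps '[[[0.8, 0.2, 0.1, 0, 0, 0], [0.8, 0.1, 0.1, 0, 0, 0], [0.6, 0, 0, 0, 0, 0], [0.3, 0, 0, 0, 0, 0], [0.1, 0, 0, 0, 0, 0]]]'

```text
time: 15.8
position: [0.4721, 0.2265, 0.0399]
tool_rot: [-0.003, 0.707, 0.004, 0.707]
ft_force: [-0.7, 0.4, -0.4]
grip_width: 0.0496
```

```bash
python3 - <<'E'
from h import *
st(); plan([.471,.229,.038],rot(.012))
E
```

```text
t 15.80 pos [0.4721 0.2265 0.0399] x [-0.001  0.001 -1.   ] y [-0.01   1.     0.002] F [-0.7  0.4 -0.4] w 0.0496 q [ 0.23  0.69  1.82  0.    0.63 -1.35]
t 15.80 rows 1 dist cm 0.33 ang(6deg) 0.03 F [-0.7  0.4 -0.4] w 0.0496
[[0.19, 0.25, -0.11, -0.02, -0.01, -0.01]]
```

Request:
send_rows --steps '[[[0.2, 0.2, -0.1, 0, 0, 0], [0.15, 0, 0, 0, 0, 0], [0.05, 0, 0, 0, 0, 0]]]'

```text
time: 16.05
position: [0.4722, 0.2288, 0.0371]
tool_rot: [-0.003, 0.706, 0.004, 0.708]
ft_force: [-0.7, -0.6, 2.1]
grip_width: 0.0498
```

```bash
python3 - <<'E'
from h import *
st()
E
```

```text
t 16.05 pos [0.4722 0.2288 0.0371] x [ 0.002  0.002 -1.   ] y [-0.01   1.     0.002] F [-0.7 -0.6  2.1] w 0.0498 q [ 0.24  0.69  1.82  0.    0.62 -1.35]
```

Request:
send_rows --steps '[[[0, 0, 0, 0, 0, 0], [0, 0, 0, 0, 0, 0], [0, 0, 0, 0, 0, 0], [-1, 0, 0, 0, 0, 0], [-2.5, 0, 0, 0, 0, 0], [-3.5, 0, 0, 0, 0, 0], [-3, 0, 0, 0, 0, 0]]]' --gripper 0.29

```text
time: 16.63
position: [0.4686, 0.2279, 0.1372]
tool_rot: [-0.004, 0.71, 0.003, 0.704]
ft_force: [0.5, 0.0, -0.4]
grip_width: 0.0616
```

```bash
python3 - <<'E'
from h import *
st(); watch((.472,.229),"f5",z0=.036)
o,p,d=shot("top","f5t"); C=cloud("top",d)
P=C.reshape(-1,3)
hs=cv2.cvtColor(p,cv2.COLOR_RGB2HSV); g=cv2.inRange(hs,(50,20,60),(85,255,255)); cv2.imwrite("pics/f5t.png",cv2.resize(p[150:310,90:380],None,fx=2.7,fy=2.7,interpolation=cv2.INTER_CUBIC)[:,:,::-1])
E
```

```text
t 16.63 pos [0.4686 0.2279 0.1372] x [-0.009 -0.001 -1.   ] y [-0.01   1.    -0.001] F [ 0.5  0.  -0.4] w 0.0616 q [ 0.24  0.52  1.77  0.    0.87 -1.34]
n 3981 med top [0.4744 0.2294] mid [0.481  0.2293] circ 0.4829 0.2291 0.0317 zmed 0.049
hist(10deg bins from -180) [1, 0, 0, 0, 0, 8, 44, 16, 13, 10, 32, 10, 0, 0, 45, 95, 85, 89, 85, 87, 89, 48, 0, 0, 8, 33, 10, 10, 11, 49, 14, 0, 0, 0, 0, 0]
```

```bash
python3 - <<'E'
from h import *
plan([.515,-.010,.13],rot(-.48))
E
```

```text
t 16.73 rows 7 dist cm 24.30 ang(6deg) 4.68 F [ 0.7 -0.2 -0.2] w 0.0617
[[0.15, -3.42, 0.57, 0.67, 0.0, 0.0], [0.15, -3.37, 0.81, 0.67, 0.0, 0.0], [0.15, -3.31, 1.05, 0.67, 0.0, 0.0], [0.15, -3.23, 1.28, 0.67, 0.0, 0.0], [0.15, -3.13, 1.5, 0.67, 0.0, 0.0], [0.15, -3.02, 1.71, 0.67, 0.0, 0.0], [0.15, -2.89, 1.92, 0.67, 0.0, 0.0]]
```

Request:
send_rows --steps '[[[0, -3.4, 0.6, 0.67, 0, 0], [0.1, -3.4, 0.8, 0.67, 0, 0], [0.1, -3.3, 1.0, 0.67, 0, 0], [0.1, -3.2, 1.3, 0.67, 0, 0], [0.2, -3.1, 1.5, 0.67, 0, 0], [0.2, -3.0, 1.7, 0.67, 0, 0], [0.2, -2.9, 1.9, 0.67, 0, 0], [0, 0, 0, 0, 0, 0]]]' --gripper 0.1

```text
time: 17.4
position: [0.517, -0.0162, 0.1349]
tool_rot: [0.176, 0.681, -0.171, 0.69]
ft_force: [0.6, -0.2, 0.3]
grip_width: 0.0781
```

```bash
python3 - <<'E'
from h import *
st(); watch((.527,-.01),"g1")
E
```

```text
t 17.40 pos [ 0.517  -0.0162  0.1349] x [ 0.015  0.003 -1.   ] y [0.476 0.88  0.01 ] F [ 0.6 -0.2  0.3] w 0.0781 q [-0.25  0.51  1.8   0.01  0.82 -1.33]
n 2728 med top [ 0.5258 -0.011 ] mid [ 0.5262 -0.0112] circ 0.5266 -0.0112 0.0263 zmed 0.0161
hist(10deg bins from -180) [0, 0, 0, 9, 27, 8, 11, 7, 37, 4, 0, 0, 0, 0, 9, 21, 0, 0, 0, 0, 0, 17, 24, 11, 8, 11, 30, 0, 0, 0, 0, 0, 0, 0, 0, 0]
```

```bash
python3 - <<'E'
from h import *
plan([.5262,-.0112,.03],rot(-.506))
E
```

```text
t 17.45 rows 3 dist cm 10.53 ang(6deg) 0.17 F [-0.5 -0.1 -0.8] w 0.0785
[[3.5, 0.21, 0.24, 0.04, 0.03, -0.03], [3.5, 0.22, 0.25, 0.04, 0.03, -0.03], [3.49, 0.23, 0.26, 0.04, 0.03, -0.03]]
```

Request:
send_rows --steps '[[[3.4, 0.2, 0.2, 0.04, 0.05, 0], [3.4, 0.2, 0.2, 0.04, 0.05, 0], [3.4, 0.2, 0.2, 0, 0.05, 0], [0, 0, 0, 0, 0, 0]]]'

```text
time: 17.78
position: [0.526, -0.0092, 0.0315]
tool_rot: [0.18, 0.685, -0.171, 0.685]
ft_force: [0.2, 0.4, -0.3]
grip_width: 0.0784
```

```bash
python3 - <<'E'
from h import *
st(); plan([.5262,-.0112,.006],rot(-.506))
E
```

```text
t 17.78 pos [ 0.526  -0.0092  0.0315] x [ 0.003  0.013 -1.   ] y [0.481 0.876 0.013] F [ 0.2  0.4 -0.3] w 0.0784 q [-0.24  0.7   1.82  0.02  0.62 -1.33]
t 17.78 rows 1 dist cm 2.55 ang(6deg) 0.13 F [ 0.2  0.4 -0.3] w 0.0784
[[2.54, -0.2, 0.12, 0.04, -0.04, -0.12]]
```

Request:
send_rows --steps '[[[1.2, -0.1, 0.1, 0, -0.04, -0.1], [1.0, -0.1, 0, 0, 0, 0], [0.3, 0, 0, 0, 0, 0]]]' --gripper 0.3

```text
time: 18.03
position: [0.524, -0.0078, 0.0062]
tool_rot: [0.175, 0.687, -0.173, 0.684]
ft_force: [0.9, 0.2, -0.4]
grip_width: 0.0658
```

```bash
python3 - <<'E'
from h import *
st(); plan([.5262,-.0112,.005],rot(-.506))
E
```

```text
t 18.03 pos [ 0.524  -0.0078  0.0062] x [-0.003  0.003 -1.   ] y [0.477 0.879 0.001] F [ 0.9  0.2 -0.4] w 0.0658 q [-0.23  0.75  1.83  0.    0.56 -1.31]
t 18.03 rows 1 dist cm 0.42 ang(6deg) 0.10 F [ 0.9  0.2 -0.4] w 0.0658
[[0.12, -0.2, 0.35, 0.09, -0.04, -0.01]]
```

Request:
send_rows --steps '[[[0.15, -0.2, 0.35, 0.05, 0, 0], [0.05, 0, 0, 0, 0, 0], [0.05, 0, 0, 0, 0, 0], [0.03, 0, 0, 0, 0, 0]]]' --gripper 1

```text
time: 18.37
position: [0.5274, -0.0103, 0.0073]
tool_rot: [0.176, 0.685, -0.174, 0.686]
ft_force: [-0.9, -0.2, -0.9]
grip_width: 0.0501
```

```bash
python3 - <<'E'
from h import *
st()
E
```

```text
t 18.37 pos [ 0.5274 -0.0103  0.0073] x [ 0.002  0.003 -1.   ] y [0.48  0.878 0.003] F [-0.9 -0.2 -0.9] w 0.0501 q [-0.23  0.75  1.82  0.01  0.57 -1.31]
```

Request:
send_rows --steps '[[[-2, 0, 0, 0, 0, 0], [-3, 0, 0, 0, 0, 0], [-4, 0, 0, 0, 0, 0], [-4, 0, 0, 0, 0, 0]]]'

```text
time: 18.7
position: [0.5221, -0.01, 0.1363]
tool_rot: [0.176, 0.69, -0.174, 0.68]
ft_force: [1.4, 0.2, -0.6]
grip_width: 0.0497
```

```bash
python3 - <<'E'
from h import *
st(); plan([.543,.229,.15],rot(.012)); o,p,d=shot("wrist","g2"); C=cloud("wrist",d,o); cv2.imwrite("pics/g2.png",p[:,:,::-1])
Q=C[285:310,300:340]; print(np.median(Q.reshape(-1,3),0), o["position"][2]-np.median(Q[...,2]))
E
```

```text
t 18.70 pos [ 0.5221 -0.01    0.1363] x [-0.014  0.007 -1.   ] y [ 0.481  0.877 -0.001] F [ 1.4  0.2 -0.6] w 0.0497 q [-0.24  0.52  1.76  0.    0.87 -1.31]
t 18.70 rows 7 dist cm 24.03 ang(6deg) 4.90 F [ 1.4  0.2 -0.6] w 0.0497
[[-0.18, 3.14, -1.38, -0.7, -0.02, 0.0], [-0.18, 3.23, -1.15, -0.7, -0.02, 0.0], [-0.19, 3.31, -0.91, -0.7, -0.02, 0.0], [-0.19, 3.36, -0.66, -0.7, -0.02, 0.0], [-0.19, 3.4, -0.41, -0.7, -0.02, 0.0], [-0.19, 3.42, -0.16, -0.7, -0.02, 0.0], [-0.2, 3.43, 0.09, -0.7, -0.02, 0.0]]
[ 0.51785534 -0.00706573  0.14630419] -0.010051943307740369
```

Request:
send_rows --steps '[[[-0.3, 3.1, -1.4, -0.7, 0, 0], [-0.3, 3.2, -1.1, -0.7, 0, 0], [-0.2, 3.3, -0.9, -0.7, 0, 0], [-0.2, 3.4, -0.7, -0.7, 0, 0], [-0.2, 3.4, -0.4, -0.7, 0, 0], [-0.2, 3.4, -0.2, -0.7, 0, 0], [-0.2, 3.4, 0.1, -0.7, 0, 0], [0, 0, 0, 0, 0, 0]]]'

```text
time: 19.42
position: [0.5533, 0.2338, 0.1743]
tool_rot: [-0.009, 0.696, 0.011, 0.718]
ft_force: [-0.0, 0.1, -1.5]
grip_width: 0.0497
```

```bash
python3 - <<'E'
from h import *
st(); plan([.543,.229,.06],rot(.012))
E
```

```text
t 19.42 pos [0.5533 0.2338 0.1743] x [ 0.03   0.004 -1.   ] y [-0.028  1.     0.003] F [-0.   0.1 -1.5] w 0.0497 q [ 0.22  0.54  1.57 -0.    1.   -1.38]
t 19.42 rows 3 dist cm 11.48 ang(6deg) 0.33 F [-0.   0.1 -1.5] w 0.0497
[[3.8, -0.16, -0.46, 0.05, 0.1, -0.01], [3.8, -0.16, -0.42, 0.05, 0.1, -0.01], [3.8, -0.16, -0.39, 0.05, 0.1, -0.01]]
```

Request:
send_rows --steps '[[[2.5, -0.15, -0.6, 0.05, 0.1, 0], [3, -0.15, -0.5, 0.05, 0.1, 0], [3, -0.1, -0.3, 0, 0.05, 0], [2.4, 0, -0.1, 0, 0, 0], [0, 0, 0, 0, 0, 0]]]'

```text
time: 19.83
position: [0.5435, 0.234, 0.0675]
tool_rot: [-0.006, 0.701, 0.01, 0.714]
ft_force: [-0.4, -0.7, -1.5]
grip_width: 0.0498
```

```bash
python3 - <<'E'
from h import *
st(); plan([.543,.229,.0395],rot(.012))
E
```

```text
t 19.83 pos [0.5435 0.234  0.0675] x [ 0.018  0.007 -1.   ] y [-0.023  1.     0.006] F [-0.4 -0.7 -1.5] w 0.0498 q [ 0.22  0.69  1.65  0.    0.78 -1.38]
t 19.83 rows 1 dist cm 2.84 ang(6deg) 0.21 F [-0.4 -0.7 -1.5] w 0.0498
[[2.79, -0.52, -0.11, 0.1, 0.18, -0.06]]
```

Request:
send_rows --steps '[[[0.8, -0.3, 0, 0.05, 0.1, 0], [0.8, -0.2, 0, 0.05, 0.1, 0], [0.6, 0, 0, 0, 0, 0], [0.4, 0, 0, 0, 0, 0], [0.1, 0, 0, 0, 0, 0]]]'

```text
time: 20.25
position: [0.5467, 0.2278, 0.0422]
tool_rot: [-0.0, 0.707, 0.006, 0.708]
ft_force: [-0.7, -0.2, -0.6]
grip_width: 0.0497
```

```bash
python3 - <<'E'
from h import *
st(); plan([.543,.229,.0385],rot(.012))
E
```

```text
t 20.25 pos [0.5467 0.2278 0.0422] x [ 0.002  0.008 -1.   ] y [-0.009  1.     0.008] F [-0.7 -0.2 -0.6] w 0.0497 q [ 0.2   0.73  1.65  0.01  0.75 -1.38]
t 20.25 rows 1 dist cm 0.54 ang(6deg) 0.08 F [-0.7 -0.2 -0.6] w 0.0497
[[0.37, 0.12, -0.37, -0.03, 0.02, -0.07]]
```

Request:
send_rows --steps '[[[0.3, 0.1, -0.3, 0, 0, 0], [0.2, 0, 0, 0, 0, 0], [0.1, 0, 0, 0, 0, 0]]]'

```text
time: 20.5
position: [0.5449, 0.229, 0.0393]
tool_rot: [-0.0, 0.705, 0.006, 0.709]
ft_force: [0.4, -0.6, 2.2]
grip_width: 0.0497
```

```bash
python3 - <<'E'
from h import *
st()
E
```

```text
t 20.50 pos [0.5449 0.229  0.0393] x [ 0.005  0.008 -1.   ] y [-0.009  1.     0.008] F [ 0.4 -0.6  2.2] w 0.0497 q [ 0.21  0.74  1.66  0.01  0.74 -1.38]
```

Contact (2 N). Release and rise.

Request:
send_rows --steps '[[[0, 0, 0, 0, 0, 0], [0, 0, 0, 0, 0, 0], [0, 0, 0, 0, 0, 0], [-1, 0, 0, 0, 0, 0], [-2.5, 0, 0, 0, 0, 0], [-3.5, 0, 0, 0, 0, 0], [-3, 0, 0, 0, 0, 0]]]' --gripper 0.29

```text
time: 21.08
position: [0.5397, 0.2279, 0.1383]
tool_rot: [-0.001, 0.71, 0.005, 0.704]
ft_force: [1.3, 0.2, 1.2]
grip_width: 0.0617
```

```bash
python3 - <<'E'
from h import *
st(); o,p,d=shot("wrist","g3"); cv2.imwrite("pics/g3.png",p[:,:,::-1])
plan([.42,-.067,.14],rot(-.45))
E
```

```text
t 21.08 pos [0.5397 0.2279 0.1383] x [-0.008  0.006 -1.   ] y [-0.009  1.     0.006] F [1.3 0.2 1.2] w 0.0617 q [ 0.2   0.58  1.61  0.01  0.96 -1.38]
t 21.13 rows 9 dist cm 32.05 ang(6deg) 4.39 F [ 1.6 -0.3  3.1] w 0.0616
[[0.02, -3.27, -1.4, 0.49, 0.0, -0.01], [0.02, -3.34, -1.23, 0.49, 0.0, -0.01], [0.02, -3.4, -1.06, 0.49, 0.0, -0.01], [0.03, -3.45, -0.89, 0.49, 0.0, -0.01], [0.03, -3.49, -0.71, 0.49, 0.0, -0.01], [0.03, -3.52, -0.53, 0.49, 0.0, -0.01], [0.04, -3.54, -0.35, 0.49, 0.0, -0.01], [0.04, -3.56, -0.17, 0.49, 0.0, -0.01]]
[[0.04, -3.56, 0.01, 0.49, 0.0, -0.01]]
```

Request:
send_rows --steps '[[[0, -3.3, -1.4, 0.5, 0, 0], [0, -3.3, -1.2, 0.5, 0, 0], [0, -3.4, -1.1, 0.5, 0, 0], [0, -3.4, -0.9, 0.5, 0, 0], [0, -3.5, -0.7, 0.5, 0, 0], [0, -3.5, -0.5, 0.5, 0, 0], [0, -3.5, -0.4, 0.5, 0, 0], [0, -3.5, -0.2, 0.5, 0, 0]]]' --gripper 0.1

```text
time: 21.8
position: [0.4382, -0.0333, 0.1502]
tool_rot: [0.152, 0.681, -0.139, 0.703]
ft_force: [0.3, -0.5, 0.7]
grip_width: 0.0781
```

Request:
send_rows --steps '[[[0, -3, 0, 0.4, 0, 0], [0, 0, 0, 0, 0, 0]]]'

```text
time: 21.97
position: [0.4241, -0.0662, 0.1505]
tool_rot: [0.169, 0.676, -0.157, 0.7]
ft_force: [-0.5, -0.5, 0.4]
grip_width: 0.0781
```

```bash
python3 - <<'E'
from h import *
st(); watch((.43,-.067),"k1")
E
```

```text
t 21.97 pos [ 0.4241 -0.0662  0.1505] x [ 0.037  0.009 -0.999] y [0.448 0.894 0.024] F [-0.5 -0.5  0.4] w 0.0781 q [-0.43  0.38  2.01  0.04  0.72 -1.57]
n 2486 med top [ 0.4281 -0.0683] mid [ 0.4286 -0.0683] circ 0.4291 -0.0687 0.0261 zmed 0.0162
hist(10deg bins from -180) [0, 0, 20, 11, 7, 7, 19, 20, 0, 0, 0, 0, 0, 15, 14, 0, 0, 0, 0, 1, 25, 19, 11, 10, 17, 20, 0, 0, 0, 0, 0, 0, 0, 0, 0, 0]
```

```bash
python3 - <<'E'
from h import *
plan([.4286,-.0683,.04],rot(-.70),rows=4)
E
```

```text
t 22.02 rows 4 dist cm 11.08 ang(6deg) 2.28 F [-0.2 -0.1 -0. ] w 0.0781
[[2.77, -0.1, 0.04, 0.56, 0.06, -0.07], [2.77, -0.08, 0.07, 0.56, 0.06, -0.07], [2.77, -0.06, 0.09, 0.56, 0.06, -0.07], [2.77, -0.03, 0.11, 0.56, 0.06, -0.07]]
```

Request:
send_rows --steps '[[[2.7, -0.1, 0, 0.56, 0.1, -0.07], [2.7, -0.1, 0, 0.56, 0.1, -0.07], [2.7, 0, 0.1, 0.56, 0.1, -0.07], [2.5, 0, 0.1, 0.56, 0.05, -0.07], [0, 0, 0, 0, 0, 0]]]' --gripper 0.2

```text
time: 22.43
position: [0.4351, -0.067, 0.0452]
tool_rot: [0.245, 0.662, -0.245, 0.665]
ft_force: [0.6, 0.2, -1.1]
grip_width: 0.0698
```

```bash
python3 - <<'E'
from h import *
st(); plan([.4286,-.0683,.005],rot(-.70),rows=3)
E
```

```text
t 22.43 pos [ 0.4351 -0.067   0.0452] x [ 0.004 -0.001 -1.   ] y [0.65  0.76  0.002] F [ 0.6  0.2 -1.1] w 0.0698 q [-0.41  0.63  2.03  0.    0.48 -1.27]
t 22.43 rows 3 dist cm 4.07 ang(6deg) 0.09 F [ 0.6  0.2 -1.1] w 0.0698
[[1.34, -0.18, -0.14, -0.03, 0.01, -0.01], [1.34, -0.17, -0.14, -0.03, 0.01, -0.01], [1.34, -0.17, -0.14, -0.03, 0.01, -0.01]]
```

Request:
send_rows --steps '[[[1.3, -0.2, -0.2, 0, 0, 0], [1.3, -0.2, -0.2, 0, 0, 0], [1.1, -0.2, 0, 0, 0, 0], [0.2, 0, 0, 0, 0, 0]]]'

```text
time: 22.77
position: [0.4319, -0.0658, 0.0072]
tool_rot: [0.241, 0.662, -0.24, 0.668]
ft_force: [-0.3, -0.2, 0.1]
grip_width: 0.0697
```

```bash
python3 - <<'E'
from h import *
st(); plan([.4286,-.0683,.005],rot(-.70),rows=1)
E
```

```text
t 22.77 pos [ 0.4319 -0.0658  0.0072] x [ 0.009 -0.002 -1.   ] y [0.64  0.769 0.004] F [-0.3 -0.2  0.1] w 0.0697 q [-0.41  0.71  2.06  0.01  0.36 -1.29]
t 22.77 rows 1 dist cm 0.47 ang(6deg) 0.10 F [-0.3 -0.2  0.1] w 0.0697
[[0.22, -0.41, -0.1, 0.06, 0.07, -0.04]]
```

Request:
send_rows --steps '[[[0.2, -0.4, -0.1, 0, 0, 0], [0.1, -0.1, 0, 0, 0, 0], [0.05, 0, 0, 0, 0, 0], [0.05, 0, 0, 0, 0, 0], [0.05, 0, 0, 0, 0, 0], [0.05, 0, 0, 0, 0, 0]]]' --gripper 1

```text
time: 23.27
position: [0.4309, -0.0684, 0.0062]
tool_rot: [0.239, 0.66, -0.238, 0.672]
ft_force: [0.4, 0.3, -0.5]
grip_width: 0.0497
```

```bash
python3 - <<'E'
from h import *
st(); plan([.4286,-.0683,.005],rot(-.70),rows=1)
E
```

```text
t 23.27 pos [ 0.4309 -0.0684  0.0062] x [ 0.016 -0.004 -1.   ] y [0.634 0.773 0.007] F [ 0.4  0.3 -0.5] w 0.0497 q [-0.42  0.71  2.07  0.01  0.34 -1.31]
t 23.27 rows 1 dist cm 0.26 ang(6deg) 0.20 F [ 0.4  0.3 -0.5] w 0.0497
[[0.12, -0.14, -0.18, 0.12, 0.14, -0.07]]
```

Gripped at lug height. Lift and carry to the front-left compartment (0.471, 0.339).

Request:
send_rows --steps '[[[-2, 0, 0, 0, 0, 0], [-3, 0, 0, 0, 0, 0], [-4, 0, 0, 0, 0, 0], [-4, 0, 0, 0, 0, 0], [-1, 0, 0, 0, 0, 0]]]'

```text
time: 23.68
position: [0.4267, -0.0673, 0.1484]
tool_rot: [0.239, 0.664, -0.238, 0.668]
ft_force: [0.4, 0.1, -1.6]
grip_width: 0.0497
```

```bash
python3 - <<'E'
from h import *
st(); plan([.471,.339,.16],rot(.012)); o,p,d=shot("wrist","k2"); C=cloud("wrist",d,o); cv2.imwrite("pics/k2.png",p[:,:,::-1])
Q=C[285:310,300:340]; print(np.median(Q.reshape(-1,3),0), o["position"][2]-np.median(Q[...,2]))
E
```

```text
t 23.68 pos [ 0.4267 -0.0673  0.1484] x [ 0.006  0.    -1.   ] y [0.635 0.772 0.004] F [ 0.4  0.1 -1.6] w 0.0497 q [-0.42  0.4   1.98  0.    0.76 -1.3 ]
t 23.68 rows 11 dist cm 40.89 ang(6deg) 6.69 F [ 0.4  0.1 -1.6] w 0.0497
[[-0.1, 3.11, -2.03, -0.61, 0.0, 0.0], [-0.1, 3.23, -1.83, -0.61, 0.0, 0.0], [-0.1, 3.34, -1.62, -0.61, 0.0, 0.0], [-0.1, 3.44, -1.41, -0.61, 0.0, 0.0], [-0.1, 3.52, -1.19, -0.61, 0.0, 0.0], [-0.1, 3.59, -0.96, -0.61, 0.0, 0.0], [-0.1, 3.64, -0.73, -0.61, 0.0, 0.0], [-0.1, 3.68, -0.5, -0.61, 0.0, 0.0]]
[[-0.1, 3.71, -0.26, -0.61, 0.0, 0.0], [-0.1, 3.72, -0.02, -0.61, 0.0, 0.0], [-0.1, 3.71, 0.21, -0.61, 0.0, 0.0]]
[ 0.42274721 -0.06325927  0.15857885] -0.010215217506431035
```

Request:
send_rows --steps '[[[-0.1, 3.1, -2.0, -0.61, 0, 0], [-0.1, 3.2, -1.8, -0.61, 0, 0], [-0.1, 3.3, -1.6, -0.61, 0, 0], [-0.1, 3.4, -1.4, -0.61, 0, 0], [-0.1, 3.5, -1.2, -0.61, 0, 0], [-0.1, 3.6, -1.0, -0.61, 0, 0], [-0.1, 3.6, -0.7, -0.61, 0, 0], [-0.1, 3.7, -0.5, -0.61, 0, 0]]]'

```text
time: 24.4
position: [0.4589, 0.2287, 0.153]
tool_rot: [0.059, 0.701, -0.063, 0.708]
ft_force: [0.3, 0.2, -1.0]
grip_width: 0.0495
```

```bash
python3 - <<'E'
from h import *
st(); plan([.471,.339,.13],rot(.012))
E
```

```text
t 24.40 pos [0.4589 0.2287 0.153 ] x [ 0.008 -0.006 -1.   ] y [ 0.171  0.985 -0.005] F [ 0.3  0.2 -1. ] w 0.0495 q [ 0.25  0.48  1.78 -0.01  0.87 -1.14]
t 24.40 rows 3 dist cm 11.33 ang(6deg) 1.76 F [ 0.3  0.2 -1. ] w 0.0495
[[0.75, 3.69, -0.24, -0.59, 0.03, 0.02], [0.75, 3.7, -0.01, -0.59, 0.03, 0.02], [0.76, 3.69, 0.22, -0.59, 0.03, 0.02]]
```

Request:
send_rows --steps '[[[0.7, 3.6, -0.2, -0.59, 0, 0], [0.7, 3.6, 0, -0.59, 0, 0], [0.7, 3.5, 0.2, -0.59, 0, 0], [0, 0, 0, 0, 0, 0]]]'

```text
time: 24.73
position: [0.4687, 0.3465, 0.1263]
tool_rot: [-0.012, 0.705, 0.009, 0.709]
ft_force: [0.7, -0.6, -0.6]
grip_width: 0.0497
```

```bash
python3 - <<'E'
from h import *
st(); plan([.471,.339,.06],rot(.012))
E
```

```text
t 24.73 pos [0.4687 0.3465 0.1263] x [ 0.007 -0.005 -1.   ] y [-0.031  1.    -0.005] F [ 0.7 -0.6 -0.6] w 0.0497 q [ 0.45  0.6   1.63 -0.01  0.91 -1.15]
t 24.73 rows 2 dist cm 6.67 ang(6deg) 0.20 F [ 0.7 -0.6 -0.6] w 0.0497
[[3.32, -0.36, 0.08, 0.09, 0.03, 0.02], [3.31, -0.37, 0.1, 0.09, 0.03, 0.02]]
```

Request:
send_rows --steps '[[[2.5, -0.4, 0.1, 0.09, 0, 0], [2.5, -0.4, 0.1, 0.09, 0, 0], [1.5, 0, 0, 0, 0, 0], [0, 0, 0, 0, 0, 0]]]'

```text
time: 25.07
position: [0.4687, 0.3406, 0.0547]
tool_rot: [-0.008, 0.706, 0.004, 0.708]
ft_force: [0.1, -0.8, -1.2]
grip_width: 0.0501
```

```bash
python3 - <<'E'
from h import *
st(); plan([.471,.339,.0395],rot(.012))
E
```

```text
t 25.07 pos [0.4687 0.3406 0.0547] x [ 0.004 -0.006 -1.   ] y [-0.018  1.    -0.006] F [ 0.1 -0.8 -1.2] w 0.0501 q [ 0.44  0.7   1.67 -0.01  0.76 -1.14]
t 25.07 rows 1 dist cm 1.55 ang(6deg) 0.09 F [ 0.1 -0.8 -1.2] w 0.0501
[[1.53, -0.16, 0.22, 0.05, 0.04, 0.06]]
```

Request:
send_rows --steps '[[[0.7, -0.1, 0.1, 0.05, 0, 0], [0.5, 0, 0.1, 0, 0, 0], [0.4, 0, 0, 0, 0, 0], [0.1, 0, 0, 0, 0, 0]]]'

```text
time: 25.4
position: [0.4704, 0.3384, 0.0376]
tool_rot: [-0.006, 0.706, 0.001, 0.708]
ft_force: [-1.9, 0.1, 3.9]
grip_width: 0.0496
```

```bash
python3 - <<'E'
from h import *
st()
E
```

```text
t 25.40 pos [0.4704 0.3384 0.0376] x [ 0.002 -0.006 -1.   ] y [-0.01   1.    -0.006] F [-1.9  0.1  3.9] w 0.0496 q [ 0.43  0.73  1.68 -0.01  0.73 -1.14]
```

Request:
send_rows --steps '[[[0, 0, 0, 0, 0, 0], [0, 0, 0, 0, 0, 0], [0, 0, 0, 0, 0, 0], [-1, 0, 0, 0, 0, 0], [-2.5, 0, 0, 0, 0, 0], [-3.5, 0, 0, 0, 0, 0], [-3, 0, 0, 0, 0, 0]]]' --gripper 0.29

```text
time: 25.98
position: [0.4682, 0.3366, 0.1383]
tool_rot: [-0.007, 0.709, -0.001, 0.705]
ft_force: [1.2, 0.4, -0.0]
grip_width: 0.0615
```

```bash
python3 - <<'E'
from h import *
st(); o,p,d=shot("wrist","k3"); cv2.imwrite("pics/k3.png",p[:,:,::-1])
plan([.50,-.15,.28],rot(0))
E
```

```text
t 25.98 pos [0.4682 0.3366 0.1383] x [-0.006 -0.01  -1.   ] y [-0.008  1.    -0.01 ] F [ 1.2  0.4 -0. ] w 0.0615 q [ 0.43  0.58  1.63 -0.01  0.95 -1.14]
t 26.03 rows 13 dist cm 50.77 ang(6deg) 0.10 F [ 0.4 -0.2  2. ] w 0.0618
[[-1.02, -3.76, 0.19, 0.01, 0.0, 0.0], [-1.02, -3.76, 0.19, 0.01, 0.0, 0.0], [-1.02, -3.76, 0.2, 0.01, 0.0, 0.0], [-1.03, -3.76, 0.2, 0.01, 0.0, 0.0], [-1.03, -3.76, 0.2, 0.01, 0.0, 0.0], [-1.03, -3.76, 0.2, 0.01, 0.0, 0.0], [-1.03, -3.76, 0.2, 0.01, 0.0, 0.0], [-1.03, -3.76, 0.21, 0.01, 0.0, 0.0]]
[[-1.04, -3.76, 0.21, 0.01, 0.0, 0.0], [-1.04, -3.76, 0.21, 0.01, 0.0, 0.0], [-1.04, -3.76, 0.21, 0.01, 0.0, 0.0], [-1.04, -3.76, 0.21, 0.01, 0.0, 0.0], [-1.04, -3.76, 0.22, 0.01, 0.0, 0.0]]
```

```bash
python3 - <<'E'
from h import *
plan([.53,-.295,.25],rot(-2.0))
E
```

```text
t 26.03 rows 20 dist cm 64.48 ang(6deg) 19.18 F [ 0.4 -0.2  2. ] w 0.0618
[[-0.51, -3.17, 0.27, 0.96, 0.0, 0.0], [-0.51, -3.13, 0.58, 0.96, 0.0, 0.0], [-0.51, -3.06, 0.89, 0.96, 0.0, 0.0], [-0.51, -2.95, 1.2, 0.96, 0.0, 0.0], [-0.51, -2.82, 1.49, 0.96, 0.0, 0.0], [-0.51, -2.65, 1.76, 0.96, 0.0, 0.0], [-0.51, -2.46, 2.02, 0.96, 0.0, 0.0], [-0.51, -2.25, 2.25, 0.96, 0.0, 0.0]]
[[-0.51, -2.01, 2.47, 0.96, 0.0, 0.0], [-0.51, -1.75, 2.66, 0.96, 0.0, 0.0], [-0.52, -1.48, 2.82, 0.96, 0.0, 0.0], [-0.52, -1.19, 2.95, 0.96, 0.0, 0.0], [-0.52, -0.89, 3.06, 0.96, 0.0, 0.0], [-0.52, -0.58, 3.13, 0.96, 0.0, 0.0], [-0.52, -0.26, 3.17, 0.96, 0.0, 0.0], [-0.52, 0.06, 3.18, 0.96, 0.0, 0.0]]
[[-0.52, 0.38, 3.16, 0.96, 0.0, 0.0], [-0.52, 0.69, 3.1, 0.96, 0.0, 0.0], [-0.53, 1.0, 3.02, 0.96, 0.0, 0.0], [-0.53, 1.3, 2.9, 0.96, 0.0, 0.0]]
```

Request:
send_rows --steps '[[[-1.5, -3.2, 0.2, 0.96, 0, 0], [-1.5, -3.1, 0.5, 0.96, 0, 0], [-1.5, -3.1, 0.8, 0.96, 0, 0], [-1.5, -3.0, 1.1, 0.96, 0, 0], [-1.5, -2.8, 1.4, 0.96, 0, 0], [-1.0, -2.7, 1.7, 0.96, 0, 0], [-0.5, -2.5, 2.0, 0.96, 0, 0], [-0.5, -2.3, 2.2, 0.96, 0, 0]]]' --gripper 0.3

```text
time: 26.7
position: [0.4883, 0.0817, 0.2543]
tool_rot: [0.285, 0.64, -0.279, 0.657]
ft_force: [0.7, 0.8, -0.1]
grip_width: 0.061
```

Request:
send_rows --steps '[[[0, -2.0, 2.4, 0.96, 0, 0], [0, -1.8, 2.6, 0.96, 0, 0], [0, -1.5, 2.8, 0.96, 0, 0], [0, -1.2, 2.9, 0.96, 0, 0], [0, -0.9, 3.0, 0.96, 0, 0], [0, -0.6, 3.1, 0.96, 0, 0], [0, -0.3, 3.1, 0.96, 0, 0], [0, 0, 3.1, 0.96, 0, 0]]]'

```text
time: 27.37
position: [0.4965, -0.1824, 0.2648]
tool_rot: [0.533, 0.464, -0.514, 0.487]
ft_force: [0.3, -0.1, -0.6]
grip_width: 0.0606
```

```bash
python3 - <<'E'
from h import *
st(); plan([.53,-.295,.25],rot(-2.6)); o,p,d=shot("wrist","m1"); cv2.imwrite("pics/m1.png",p[:,:,::-1])
E
```

```text
t 27.37 pos [ 0.4965 -0.1824  0.2648] x [ 0.043 -0.006 -0.999] y [ 0.994 -0.096  0.043] F [ 0.3 -0.1 -0.6] w 0.0606 q [-0.57  0.33  1.65  0.02  1.12 -0.49]
t 27.37 rows 10 dist cm 11.84 ang(6deg) 8.92 F [ 0.3 -0.1 -0.6] w 0.0606
[[0.17, 0.43, 1.09, 0.89, -0.02, -0.04], [0.17, 0.54, 1.04, 0.89, -0.02, -0.04], [0.17, 0.63, 0.99, 0.89, -0.02, -0.04], [0.17, 0.72, 0.92, 0.89, -0.02, -0.04], [0.17, 0.8, 0.85, 0.89, -0.02, -0.04], [0.16, 0.88, 0.77, 0.89, -0.02, -0.04], [0.16, 0.95, 0.69, 0.89, -0.02, -0.04], [0.16, 1.01, 0.6, 0.89, -0.02, -0.04]]
[[0.16, 1.06, 0.5, 0.89, -0.02, -0.04], [0.15, 1.1, 0.4, 0.89, -0.02, -0.04]]
```

Request:
send_rows --steps '[[[0.1, 0.7, 2.9, 0, -0.1, 0], [0.2, 0.8, 2.9, 0, -0.1, 0], [0.2, 0.8, 2.9, 0, -0.1, 0], [0.2, 0.8, 2.6, 0, -0.1, 0], [0, 0, 0, 0, 0, 0]]]'

```text
time: 27.83
position: [0.5162, -0.3129, 0.2658]
tool_rot: [-0.523, -0.446, 0.528, -0.499]
ft_force: [0.7, -0.6, 0.0]
grip_width: 0.0611
```

```bash
python3 - <<'E'
from h import *
st(); o,p,d=shot("wrist","m2"); cv2.imwrite("pics/m2.png",p[:,:,::-1]); C=cloud("wrist",d,o)
P=C[(C[...,2]>.13)&(C[...,2]<.16)&(abs(C[...,1]+.3)<.05)&(abs(C[...,0]-.55)<.05)]; print(len(P),P.mean(0),np.percentile(P,[2,98],axis=0))
E
```

```text
t 27.83 pos [ 0.5162 -0.3129  0.2658] x [ 0.044 -0.061 -0.997] y [ 0.993 -0.106  0.051] F [ 0.7 -0.6  0. ] w 0.0611 q [-0.72  0.42  1.49 -0.02  1.15 -0.61]
1658 [ 0.55022825 -0.30368486  0.14283624] [[ 0.53559674 -0.31970273  0.13331575]
 [ 0.56526325 -0.28943042  0.14526762]]
```

```bash
python3 - <<'E'
from h import *
plan([.5503,-.3043,.21],rot(-1.67))
E
```

```text
t 27.88 rows 2 dist cm 6.59 ang(6deg) 0.69 F [-0.1  1.3  0.7] w 0.0612
[[2.83, 1.56, -0.64, -0.04, 0.25, -0.23], [2.81, 1.63, -0.56, -0.04, 0.25, -0.23]]
```

Request:
send_rows --steps '[[[0, 0, 0, 1, 0, 0], [0, 0, 0, 1, 0, 0], [0, 0, 0, 1, 0, 0], [0, 0, 0, 1, 0, 0], [0, 0, 0, 1, 0, 0], [0, 0, 0, 1, 0, 0], [0, 0, 0, 1, 0, 0], [0, 0, 0, 1, 0, 0]]]'

```text
time: 28.55
position: [0.5118, -0.298, 0.2679]
tool_rot: [0.684, 0.186, -0.667, 0.227]
ft_force: [-0.1, 0.8, 0.4]
grip_width: 0.0612
```

Request:
send_rows --steps '[[[0, 0, 0, 1, 0, 0], [0, 0, 0, 1, 0, 0], [0, 0, 0, 1, 0, 0], [0, 0, 0, 1, 0, 0], [0, 0, 0, 1, 0, 0], [0, 0, 0, 1, 0, 0], [0, 0, 0, 1, 0, 0], [0, 0, 0, 1, 0, 0]]]'

```text
time: 29.22
position: [0.5082, -0.2819, 0.271]
tool_rot: [0.715, -0.109, -0.685, -0.085]
ft_force: [-0.4, -0.1, 0.1]
grip_width: 0.0611
```

Request:
send_rows --steps '[[[0, 0, 0, 1, 0, 0], [0, 0, 0, 1, 0, 0], [0, 0, 0, 1, 0, 0], [0, 0, 0, 1, 0, 0], [0, 0, 0, 1, 0, 0], [0, 0, 0, 1, 0, 0], [0, 0, 0, 1, 0, 0], [0, 0, 0, 1, 0, 0]]]'

```text
time: 29.88
position: [0.5042, -0.2659, 0.2741]
tool_rot: [0.61, -0.386, -0.578, -0.38]
ft_force: [-0.1, 0.6, 0.6]
grip_width: 0.0608
```

```bash
python3 - <<'E'
from h import *
st(); plan([.5503,-.3043,.20],rot(-4.8))
E
```

```text
t 29.88 pos [ 0.5042 -0.2659  0.2741] x [ 0.035 -0.031 -0.999] y [-0.911 -0.413 -0.019] F [-0.1  0.6  0.6] w 0.0608 q [-0.68  0.38  1.54 -0.    1.17  2.04]
t 29.88 rows 6 dist cm 9.53 ang(6deg) 4.92 F [-0.1  0.6  0.6] w 0.0608
[[1.28, -0.41, -0.85, 0.82, -0.06, 0.05], [1.27, -0.49, -0.82, 0.82, -0.06, 0.05], [1.27, -0.56, -0.78, 0.82, -0.06, 0.05], [1.26, -0.63, -0.73, 0.82, -0.06, 0.05], [1.25, -0.7, -0.69, 0.82, -0.06, 0.05], [1.24, -0.76, -0.63, 0.82, -0.06, 0.05]]
```

Request:
send_rows --steps '[[[1.2, -0.4, -0.9, 0.82, -0.06, 0.05], [1.2, -0.5, -0.9, 0.82, -0.06, 0.05], [1.2, -0.6, -0.8, 0.82, -0.06, 0.05], [1.2, -0.7, -0.8, 0.82, -0.06, 0.05], [1.2, -0.8, -0.7, 0.82, -0.06, 0.05], [1.2, -0.8, -0.6, 0.6, -0.06, 0.05], [0, 0, 0, 0, 0, 0]]]'

```text
time: 30.47
position: [0.5522, -0.2941, 0.2063]
tool_rot: [-0.476, 0.52, 0.481, 0.521]
ft_force: [0.8, 0.0, -0.8]
grip_width: 0.0609
```

```bash
python3 - <<'E'
from h import *
st(); plan([.5503,-.3043,.16],rot(-4.8)); o,p,d=shot("wrist","m3"); cv2.imwrite("pics/m3.png",p[:,:,::-1]); C=cloud("wrist",d,o)
P=C[(C[...,2]>.138)&(C[...,2]<.15)&(abs(C[...,1]+.3)<.03)&(abs(C[...,0]-.55)<.03)]; print(len(P),P.mean(0),np.percentile(P,[1,99],axis=0), np.percentile(P,[1,99],axis=0).mean(0))
E
```

```text
t 30.47 pos [ 0.5522 -0.2941  0.2063] x [-0.003  0.006 -1.   ] y [-0.996  0.084  0.003] F [ 0.8  0.  -0.8] w 0.0609 q [-0.67  0.55  1.44  0.    1.16  2.56]
t 30.47 rows 2 dist cm 4.74 ang(6deg) 0.07 F [ 0.8  0.  -0.8] w 0.0609
[[2.31, 0.04, -0.53, 0.01, 0.03, -0.01], [2.31, 0.05, -0.53, 0.01, 0.03, -0.01]]
2392 [ 0.55066173 -0.30647223  0.14346943] [[ 0.53543043 -0.32139127  0.1393229 ]
 [ 0.56596062 -0.29047958  0.14547854]] [ 0.55069553 -0.30593543  0.14240072]
```

Request:
send_rows --steps '[[[2, 0, -0.5, 0, 0, 0], [2, 0, -0.4, 0, 0, 0], [1.8, 0, -0.2, 0, 0, 0], [0, 0, 0, 0, 0, 0]]]'

```text
time: 30.85
position: [0.5506, -0.2997, 0.1536]
tool_rot: [-0.482, 0.516, 0.483, 0.519]
ft_force: [0.5, 0.2, -0.5]
grip_width: 0.0608
```

```bash
python3 - <<'E'
from h import *
st(); plan([.5505,-.305,.126],rot(-4.8))
E
```

```text
t 30.85 pos [ 0.5506 -0.2997  0.1536] x [ 0.002  0.004 -1.   ] y [-0.998  0.07  -0.001] F [ 0.5  0.2 -0.5] w 0.0608 q [-0.68  0.61  1.49  0.    1.04  2.53]
t 30.85 rows 1 dist cm 2.81 ang(6deg) 0.17 F [ 0.5  0.2 -0.5] w 0.0608
[[2.76, -0.02, -0.54, 0.17, 0.04, 0.01]]
```

Request:
send_rows --steps '[[[1.4, 0, -0.4, 0.1, 0, 0], [1.3, 0, -0.3, 0.1, 0, 0], [0.3, 0, 0, 0, 0, 0]]]'

```text
time: 31.1
position: [0.5506, -0.3047, 0.1277]
tool_rot: [-0.479, 0.519, 0.477, 0.523]
ft_force: [-0.1, -0.3, -0.0]
grip_width: 0.061
```

```bash
python3 - <<'E'
from h import *
st(); plan([.5505,-.305,.126],rot(-4.8))
E
```

```text
t 31.10 pos [ 0.5506 -0.3047  0.1277] x [ 0.005  0.002 -1.   ] y [-0.996  0.086 -0.005] F [-0.1 -0.3 -0. ] w 0.0610 q [-0.69  0.65  1.51  0.01  0.99  2.54]
t 31.10 rows 1 dist cm 0.17 ang(6deg) 0.05 F [-0.1 -0.3 -0. ] w 0.0610
[[0.17, 0.01, -0.03, 0.01, 0.02, 0.05]]
```

Request:
send_rows --steps '[[[0.15, 0, 0, 0, 0, 0], [0.05, 0, 0, 0, 0, 0], [0.05, 0, 0, 0, 0, 0], [0.05, 0, 0, 0, 0, 0], [0.05, 0, 0, 0, 0, 0], [0.05, 0, 0, 0, 0, 0], [0, 0, 0, 0, 0, 0]]]' --gripper 1 --force 25

```text
time: 31.68
position: [0.5513, -0.304, 0.1277]
tool_rot: [-0.481, 0.518, 0.477, 0.522]
ft_force: [-1.1, 0.3, -1.4]
grip_width: 0.0321
```

```bash
python3 - <<'E'
from h import *
st(); print(get_obs()["moment"])
E
```

```text
t 31.68 pos [ 0.5513 -0.304   0.1277] x [ 0.008 -0.    -1.   ] y [-0.997  0.083 -0.008] F [-1.1  0.3 -1.4] w 0.0321 q [-0.68  0.64  1.51  0.01  0.98  2.54]
[ 0.06119146  0.14106618 -0.02409715]
```

Request:
send_rows --steps '[[[-0.01, 0, 0, -1, 0, 0], [-0.01, 0, 0, -1, 0, 0], [-0.01, 0, 0, -1, 0, 0], [-0.01, 0, 0, -1, 0, 0]]]'

```text
time: 32.02
position: [0.5509, -0.3038, 0.1277]
tool_rot: [0.582, -0.403, -0.578, -0.406]
ft_force: [-0.3, -0.0, 0.3]
grip_width: 0.0323
```

```bash
python3 - <<'E'
from h import *
st(); print(get_obs()["moment"])
E
```

```text
t 32.02 pos [ 0.5509 -0.3038  0.1277] x [ 0.007  0.001 -1.   ] y [-0.939 -0.345 -0.007] F [-0.3 -0.   0.3] w 0.0323 q [-0.68  0.64  1.51  0.01  0.98  2.1 ]
[ 0.05149698  0.25886733 -0.05482216]
```

Request:
send_rows --steps '[[[-0.04, 0, 0, -1, 0, 0], [-0.03, 0, 0, -1, 0, 0], [-0.02, 0, 0, -1, 0, 0], [-0.02, 0, 0, -1, 0, 0], [-0.02, 0, 0, -1, 0, 0], [-0.02, 0, 0, -1, 0, 0], [-0.02, 0, 0, -1, 0, 0], [-0.02, 0, 0, -1, 0, 0]]]'

```text
time: 32.68
position: [0.549, -0.3036, 0.1283]
tool_rot: [0.698, -0.118, -0.696, -0.12]
ft_force: [-0.4, -0.9, -1.4]
grip_width: 0.032
```

```bash
python3 - <<'E'
from h import *
st(); print(get_obs()["moment"])
E
```

```text
t 32.68 pos [ 0.549  -0.3036  0.1283] x [ 0.003  0.003 -1.   ] y [-0.333 -0.943 -0.004] F [-0.4 -0.9 -1.4] w 0.0320 q [-0.68  0.64  1.51  0.    0.99  1.22]
[-0.00224681  0.26415742 -0.05623439]
```

Request:
send_rows --steps '[[[-0.06, 0, 0, -1, 0, 0], [-0.05, 0, 0, -1, 0, 0], [-0.03, 0, 0, -1, 0, 0], [-0.03, 0, 0, -1, 0, 0], [-0.03, 0, 0, -1, 0, 0], [-0.03, 0, 0, -1, 0, 0], [-0.03, 0, 0, -1, 0, 0], [-0.03, 0, 0, -1, 0, 0]]]'

```text
time: 33.35
position: [0.5477, -0.305, 0.1295]
tool_rot: [0.682, 0.19, -0.681, 0.188]
ft_force: [-0.2, -1.1, -1.4]
grip_width: 0.0323
```

```bash
python3 - <<'E'
from h import *
st(); print(get_obs()["moment"]); o,p,d=shot("wrist","m4"); cv2.imwrite("pics/m4.png",p[:,:,::-1])
E
```

```text
t 33.35 pos [ 0.5477 -0.305   0.1295] x [ 0.     0.002 -1.   ] y [ 0.515 -0.857 -0.002] F [-0.2 -1.1 -1.4] w 0.0323 q [-0.69  0.64  1.51  0.    0.99  0.34]
[-0.2048991   0.20996026 -0.0626232 ]
```

Request:
send_rows --steps '[[[-0.05, 0, 0, -1, 0, 0], [-0.05, 0, 0, -1, 0, 0], [-0.03, 0, 0, -1, 0, 0], [-0.03, 0, 0, -1, 0, 0], [-0.03, 0, 0, -1, 0, 0], [-0.03, 0, 0, -1, 0, 0], [-0.03, 0, 0, -1, 0, 0], [-0.03, 0, 0, -1, 0, 0]]]'

```text
time: 34.07
position: [0.5478, -0.3067, 0.1307]
tool_rot: [0.54, 0.456, -0.54, 0.456]
ft_force: [-1.3, -0.5, -2.1]
grip_width: 0.0323
```

Request:
send_rows --steps '[[[-0.05, 0, 0, -1, 0, 0], [-0.05, 0, 0, -1, 0, 0], [-0.03, 0, 0, -1, 0, 0], [-0.03, 0, 0, -1, 0, 0], [-0.03, 0, 0, -1, 0, 0], [-0.03, 0, 0, -1, 0, 0], [-0.03, 0, 0, -1, 0, 0], [-0.03, 0, 0, -1, 0, 0]]]'

```text
time: 34.73
position: [0.5491, -0.3081, 0.1319]
tool_rot: [0.301, 0.638, -0.301, 0.641]
ft_force: [0.7, 0.4, -1.6]
grip_width: 0.0323
```

```bash
python3 - <<'E'
from h import *
st(); print(get_obs()["moment"]); 
E
```

```text
t 34.73 pos [ 0.5491 -0.3081  0.1319] x [ 0.003 -0.002 -1.   ] y [0.771 0.637 0.001] F [ 0.7  0.4 -1.6] w 0.0323 q [-0.69  0.64  1.5   0.    0.99 -1.38]
[-0.08880837 -0.04729364 -0.01957409]
```

Request:
send_rows --steps '[[[-0.05, 0, 0, -1, 0, 0], [-0.05, 0, 0, -1, 0, 0], [-0.03, 0, 0, -1, 0, 0], [-0.03, 0, 0, -1, 0, 0], [-0.03, 0, 0, -1, 0, 0], [-0.03, 0, 0, -1, 0, 0], [-0.03, 0, 0, -1, 0, 0], [-0.03, 0, 0, -1, 0, 0]]]'

```text
time: 35.4
position: [0.551, -0.3078, 0.133]
tool_rot: [0.007, 0.704, -0.008, 0.71]
ft_force: [-0.6, 0.3, -0.7]
grip_width: 0.0326
```

Request:
send_rows --steps '[[[-0.05, 0, 0, -1, 0, 0], [-0.03, 0, 0, -1, 0, 0], [-0.03, 0, 0, -1, 0, 0], [-0.03, 0, 0, -0.5, 0, 0], [0, 0, 0, 0, 0, 0]]]'

```text
time: 35.82
position: [0.5516, -0.3069, 0.1333]
tool_rot: [-0.125, 0.693, 0.125, 0.699]
ft_force: [-0.4, -0.8, 0.1]
grip_width: 0.0324
```

```bash
python3 - <<'E'
from h import *
st(); print(get_obs()["moment"]); 
E
```

```text
t 35.82 pos [ 0.5516 -0.3069  0.1333] x [ 0.008  0.001 -1.   ] y [-0.347  0.938 -0.002] F [-0.4 -0.8  0.1] w 0.0324 q [-0.69  0.64  1.5   0.01  1.   -2.62]
[-0.0261935  -0.02176484  0.0477657 ]
```

Request:
send_rows --steps '[[[0, 0, 0, 0, 0, 0], [0, 0, 0, 0, 0, 0], [0, 0, 0, 0, 0, 0], [0, 0, 0, 0, 0, 0], [-1.5, 0, 0, 0, 0, 0], [-2, 0, 0, 0, 0, 0], [0, 0, 0, 1, 0, 0], [0, 0, 0, 1, 0, 0]]]' --gripper 0.35

```text
time: 36.48
position: [0.5513, -0.307, 0.1695]
tool_rot: [-0.044, 0.703, 0.045, 0.709]
ft_force: [-0.2, -0.3, 0.1]
grip_width: 0.0563
```

Request:
send_rows --steps '[[[0, 0, 0, 1, 0, 0], [0, 0, 0, 1, 0, 0], [0, 0, 0, 1, 0, 0], [0, 0, 0, 1, 0, 0], [0, 0, 0, 1, 0, 0], [0, 0, 0, 1, 0, 0], [0, 0, 0, 1, 0, 0], [0, 0, 0, 1, 0, 0]]]'

```text
time: 37.15
position: [0.5524, -0.308, 0.1723]
tool_rot: [0.264, 0.652, -0.262, 0.661]
ft_force: [0.1, -0.3, 0.1]
grip_width: 0.0565
```

```bash
python3 - <<'E'
from h import *
st()
E
```

```text
t 37.15 pos [ 0.5524 -0.308   0.1723] x [ 0.012 -0.002 -1.   ] y [0.69  0.723 0.007] F [ 0.1 -0.3  0.1] w 0.0565 q [-0.69  0.59  1.47  0.01  1.07 -1.5 ]
```

Request:
send_rows --steps '[[[0, 0, 0, 1, 0, 0], [0, 0, 0, 1, 0, 0], [0, 0, 0, 1, 0, 0], [0, 0, 0, 1, 0, 0], [0, 0, 0, 1, 0, 0], [0, 0, 0, 1, 0, 0], [0, 0, 0, 1, 0, 0], [0, 0, 0, 1, 0, 0]]]'

```text
time: 37.82
position: [0.5525, -0.3084, 0.1734]
tool_rot: [0.523, 0.476, -0.517, 0.484]
ft_force: [-0.1, -0.2, -0.3]
grip_width: 0.0569
```

Request:
send_rows --steps '[[[0, 0, 0, 1, 0, 0], [0, 0, 0, 1, 0, 0], [0, 0, 0, 1, 0, 0], [0, 0, 0, 1, 0, 0], [0, 0, 0, 1, 0, 0], [0, 0, 0, 1, 0, 0], [0, 0, 0, 1, 0, 0], [0, 0, 0, 1, 0, 0]]]'

```text
time: 38.48
position: [0.5527, -0.3087, 0.1744]
tool_rot: [0.68, 0.207, -0.671, 0.212]
ft_force: [-0.2, 0.6, -0.6]
grip_width: 0.0566
```

Request:
send_rows --steps '[[[0, 0, 0, 1, 0, 0], [0, 0, 0, 1, 0, 0], [0, 0, 0, 1, 0, 0], [0, 0, 0, 1, 0, 0], [0, 0, 0, 1, 0, 0], [0, 0, 0, 1, 0, 0], [0, 0, 0, 1, 0, 0], [0, 0, 0, 1, 0, 0]]]'

```text
time: 39.15
position: [0.5528, -0.309, 0.1755]
tool_rot: [0.706, -0.102, -0.694, -0.1]
ft_force: [-0.7, -0.2, 0.6]
grip_width: 0.0563
```

Request:
send_rows --steps '[[[0, 0, 0, 1, 0, 0], [0, 0, 0, 1, 0, 0], [0, 0, 0, 1, 0, 0], [0, 0, 0, 1, 0, 0], [0, 0, 0, 1, 0, 0], [0, 0, 0, 1, 0, 0], [0, 0, 0, 1, 0, 0], [0, 0, 0, 1, 0, 0]]]'

```text
time: 39.82
position: [0.5529, -0.3093, 0.1765]
tool_rot: [0.595, -0.391, -0.582, -0.394]
ft_force: [0.4, -0.6, 0.7]
grip_width: 0.0568
```

```bash
python3 - <<'E'
from h import *
st()
E
```

```text
t 39.82 pos [ 0.5529 -0.3093  0.1765] x [ 0.018 -0.006 -1.   ] y [-0.923 -0.385 -0.014] F [ 0.4 -0.6  0.7] w 0.0568 q [-0.69  0.58  1.47  0.01  1.07  2.05]
```

Request:
send_rows --steps '[[[0, 0, 0, 1, 0, 0], [0, 0, 0, 1, 0, 0], [0, 0, 0, 1, 0, 0], [0, 0, 0, 1, 0, 0], [0, 0, 0, 1, 0, 0]]]'

```text
time: 40.23
position: [0.553, -0.3095, 0.1772]
tool_rot: [-0.464, 0.535, 0.452, 0.542]
ft_force: [-0.6, -0.3, 0.4]
grip_width: 0.0566
```

```bash
python3 - <<'E'
from h import *
st(); plan([.5497,-.3058,.133],rot(-4.8)); o,p,d=shot("wrist","m5"); C=cloud("wrist",d,o)
P=C[(C[...,2]>.145)&(C[...,2]<.16)&(abs(C[...,1]+.3)<.03)&(abs(C[...,0]-.55)<.03)]; print(len(P),np.percentile(P,[1,50,99],axis=0).round(4).tolist())
E
```

```text
t 40.23 pos [ 0.553  -0.3095  0.1772] x [ 0.018 -0.007 -1.   ] y [-0.987  0.16  -0.019] F [-0.6 -0.3  0.4] w 0.0566 q [-0.69  0.58  1.47  0.01  1.07  2.61]
t 40.23 rows 2 dist cm 4.44 ang(6deg) 0.72 F [-0.6 -0.3  0.4] w 0.0566
[[2.2, 0.23, 0.16, -0.35, -0.02, 0.09], [2.21, 0.21, 0.17, -0.35, -0.02, 0.09]]
3043 [[0.5353, -0.3225, 0.1457], [0.5506, -0.3081, 0.1492], [0.5661, -0.292, 0.151]]
```

Request:
send_rows --steps '[[[1.4, 0.2, 0.15, 0, 0, 0.09], [1.4, 0.15, 0.15, 0, 0, 0.09], [1.3, 0, 0, 0, 0, 0], [0.4, 0, 0, 0, 0, 0]]]'

```text
time: 40.62
position: [0.5507, -0.3063, 0.1296]
tool_rot: [-0.461, 0.539, 0.458, 0.537]
ft_force: [-0.6, 0.4, -0.3]
grip_width: 0.0568
```

```bash
python3 - <<'E'
from h import *
st(); plan([.5499,-.3058,.1325],rot(-4.85))
E
```

```text
t 40.62 pos [ 0.5507 -0.3063  0.1296] x [ 0.    -0.005 -1.   ] y [-0.988  0.157 -0.001] F [-0.6  0.4 -0.3] w 0.0568 q [-0.68  0.64  1.5  -0.    0.99  2.62]
t 40.62 rows 1 dist cm 0.31 ang(6deg) 0.20 F [-0.6  0.4 -0.3] w 0.0568
[[-0.3, 0.08, 0.04, -0.19, -0.05, 0.01]]
```

Request:
send_rows --steps '[[[-0.3, 0.05, 0, 0, 0, 0], [0, 0, 0, 0, 0, 0], [0.03, 0, 0, 0, 0, 0], [0.03, 0, 0, 0, 0, 0], [0.03, 0, 0, 0, 0, 0], [0.03, 0, 0, 0, 0, 0], [0, 0, 0, 0, 0, 0]]]' --gripper 1

```text
time: 41.2
position: [0.5493, -0.3048, 0.1289]
tool_rot: [-0.46, 0.538, 0.46, 0.536]
ft_force: [-0.0, 0.9, -1.5]
grip_width: 0.0324
```

Request:
send_rows --steps '[[[-0.03, 0, 0, -1, 0, 0], [-0.03, 0, 0, -1, 0, 0], [-0.03, 0, 0, -1, 0, 0], [-0.03, 0, 0, -1, 0, 0], [-0.03, 0, 0, -1, 0, 0], [-0.03, 0, 0, -1, 0, 0], [-0.03, 0, 0, -1, 0, 0], [-0.03, 0, 0, -1, 0, 0]]]'

```text
time: 41.87
position: [0.5476, -0.3043, 0.1303]
tool_rot: [-0.643, 0.292, 0.647, 0.289]
ft_force: [1.2, -1.6, -1.7]
grip_width: 0.0323
```

```bash
python3 - <<'E'
from h import *
st();print(get_obs()["moment"])
E
```

```text
t 41.87 pos [ 0.5476 -0.3043  0.1303] x [-0.007 -0.001 -1.   ] y [-0.749 -0.662  0.006] F [ 1.2 -1.6 -1.7] w 0.0323 q [-0.68  0.64  1.51 -0.01  1.    1.74]
[-0.03718204  0.06973137 -0.01502615]
```

Request:
send_rows --steps '[[[-0.03, 0, 0, -1, 0, 0], [-0.03, 0, 0, -1, 0, 0], [-0.03, 0, 0, -1, 0, 0], [-0.03, 0, 0, -1, 0, 0], [-0.03, 0, 0, -1, 0, 0], [-0.03, 0, 0, -1, 0, 0], [-0.03, 0, 0, -1, 0, 0], [-0.03, 0, 0, -1, 0, 0]]]'

```text
time: 42.53
position: [0.5471, -0.3057, 0.1319]
tool_rot: [-0.705, -0.011, 0.709, -0.014]
ft_force: [1.3, -0.5, -2.9]
grip_width: 0.0324
```

Request:
send_rows --steps '[[[-0.03, 0, 0, -1, 0, 0], [-0.03, 0, 0, -1, 0, 0], [-0.03, 0, 0, -1, 0, 0], [-0.03, 0, 0, -1, 0, 0], [-0.03, 0, 0, -1, 0, 0], [-0.03, 0, 0, -1, 0, 0], [-0.03, 0, 0, -1, 0, 0], [-0.03, 0, 0, -1, 0, 0]]]'

```text
time: 43.2
position: [0.548, -0.3081, 0.134]
tool_rot: [-0.632, -0.31, 0.636, -0.315]
ft_force: [0.7, -0.4, -2.2]
grip_width: 0.0324
```

Request:
send_rows --steps '[[[-0.03, 0, 0, -1, 0, 0], [-0.03, 0, 0, -1, 0, 0], [-0.03, 0, 0, -1, 0, 0], [-0.03, 0, 0, -1, 0, 0], [-0.03, 0, 0, -1, 0, 0], [-0.03, 0, 0, -1, 0, 0], [-0.03, 0, 0, -1, 0, 0], [-0.03, 0, 0, -1, 0, 0]]]'

```text
time: 43.87
position: [0.5502, -0.3086, 0.1351]
tool_rot: [0.439, 0.549, -0.443, 0.556]
ft_force: [0.7, 0.1, -2.9]
grip_width: 0.0324
```

Request:
send_rows --steps '[[[-0.03, 0, 0, -1, 0, 0], [-0.03, 0, 0, -1, 0, 0], [-0.03, 0, 0, -1, 0, 0], [-0.03, 0, 0, -1, 0, 0], [-0.03, 0, 0, -1, 0, 0], [-0.03, 0, 0, -1, 0, 0], [-0.03, 0, 0, -1, 0, 0], [-0.03, 0, 0, -1, 0, 0]]]'

```text
time: 44.53
position: [0.5515, -0.307, 0.1357]
tool_rot: [0.163, 0.684, -0.166, 0.691]
ft_force: [-0.3, -0.1, -2.8]
grip_width: 0.0324
```

```bash
python3 - <<'E'
from h import *
st();print(get_obs()["moment"])
E
```

```text
t 44.53 pos [ 0.5515 -0.307   0.1357] x [ 0.008 -0.007 -1.   ] y [ 0.452  0.892 -0.003] F [-0.3 -0.1 -2.8] w 0.0324 q [-0.68  0.63  1.5  -0.    0.99 -1.79]
[ 0.1092413  -0.13721909 -0.04619323]
```

Request:
send_rows --steps '[[[-0.02, 0, 0, -1, 0, 0], [-0.02, 0, 0, -1, 0, 0], [-0.02, 0, 0, -1, 0, 0], [-0.02, 0, 0, -1, 0, 0], [-0.02, 0, 0, -1, 0, 0], [-0.02, 0, 0, -1, 0, 0], [-0.02, 0, 0, -1, 0, 0], [0, 0, 0, 0, 0, 0]]]'

```text
time: 45.2
position: [0.5507, -0.3055, 0.1359]
tool_rot: [-0.109, 0.697, 0.105, 0.701]
ft_force: [-0.2, -0.3, -1.0]
grip_width: 0.0326
```

```bash
python3 - <<'E'
from h import *
st();print(get_obs()["moment"])
E
```

```text
t 45.20 pos [ 0.5507 -0.3055  0.1359] x [ 0.007 -0.004 -1.   ] y [-0.299  0.954 -0.006] F [-0.2 -0.3 -1. ] w 0.0326 q [-0.68  0.63  1.5   0.    1.   -2.56]
[-0.01466303  0.07852095 -0.01996459]
```

Request:
send_rows --steps '[[[0, 0, 0, 0, 0, 0], [0, 0, 0, 0, 0, 0], [0, 0, 0, 0, 0, 0], [0, 0, 0, 0, 0, 0], [-1.5, 0, 0, 0, 0, 0], [-2, 0, 0, 0, 0, 0], [0, 0, 0, 1, 0, 0], [0, 0, 0, 1, 0, 0]]]' --gripper 0.35

```text
time: 45.87
position: [0.5504, -0.3058, 0.1729]
tool_rot: [-0.029, 0.704, 0.025, 0.709]
ft_force: [0.2, -0.8, -0.2]
grip_width: 0.0563
```

Request:
send_rows --steps '[[[0, 0, 0, 1, 0, 0], [0, 0, 0, 1, 0, 0], [0, 0, 0, 1, 0, 0], [0, 0, 0, 1, 0, 0], [0, 0, 0, 1, 0, 0], [0, 0, 0, 1, 0, 0], [0, 0, 0, 1, 0, 0], [0, 0, 0, 1, 0, 0]]]'

```text
time: 46.53
position: [0.5517, -0.3068, 0.1763]
tool_rot: [0.278, 0.644, -0.281, 0.655]
ft_force: [-0.3, 0.1, 0.6]
grip_width: 0.0567
```

Request:
send_rows --steps '[[[0, 0, 0, 1, 0, 0], [0, 0, 0, 1, 0, 0], [0, 0, 0, 1, 0, 0], [0, 0, 0, 1, 0, 0], [0, 0, 0, 1, 0, 0], [0, 0, 0, 1, 0, 0], [0, 0, 0, 1, 0, 0], [0, 0, 0, 1, 0, 0]]]'

```text
time: 47.2
position: [0.5521, -0.3072, 0.1779]
tool_rot: [0.533, 0.46, -0.53, 0.472]
ft_force: [-0.2, 0.0, -0.3]
grip_width: 0.0566
```

Request:
send_rows --steps '[[[0, 0, 0, 1, 0, 0], [0, 0, 0, 1, 0, 0], [0, 0, 0, 1, 0, 0], [0, 0, 0, 1, 0, 0], [0, 0, 0, 1, 0, 0], [0, 0, 0, 1, 0, 0], [0, 0, 0, 1, 0, 0], [0, 0, 0, 1, 0, 0]]]'

```text
time: 47.87
position: [0.5525, -0.3075, 0.1796]
tool_rot: [0.685, 0.186, -0.676, 0.198]
ft_force: [0.5, -0.4, 0.5]
grip_width: 0.0565
```

Request:
send_rows --steps '[[[0, 0, 0, 1, 0, 0], [0, 0, 0, 1, 0, 0], [0, 0, 0, 1, 0, 0], [0, 0, 0, 1, 0, 0], [0, 0, 0, 1, 0, 0], [0, 0, 0, 1, 0, 0], [0, 0, 0, 1, 0, 0], [0, 0, 0, 1, 0, 0]]]'

```text
time: 48.53
position: [0.5529, -0.3078, 0.1812]
tool_rot: [0.704, -0.123, -0.69, -0.115]
ft_force: [-0.0, -0.3, 0.9]
grip_width: 0.0568
```

Request:
send_rows --steps '[[[0, 0, 0, 1, 0, 0], [0, 0, 0, 1, 0, 0], [0, 0, 0, 1, 0, 0], [0, 0, 0, 1, 0, 0], [0, 0, 0, 1, 0, 0], [0, 0, 0, 1, 0, 0], [0, 0, 0, 1, 0, 0], [0, 0, 0, 1, 0, 0]]]'

```text
time: 49.2
position: [0.5532, -0.3081, 0.1828]
tool_rot: [0.587, -0.408, -0.569, -0.407]
ft_force: [-0.8, -0.0, -0.1]
grip_width: 0.0566
```

```bash
python3 - <<'E'
from h import *
st(); o,p,d=shot("wrist","m6"); C=cloud("wrist",d,o); cv2.imwrite("pics/m6.png",p[:,:,::-1])
P=C[(C[...,2]>.15)&(C[...,2]<.17)&(abs(C[...,1]+.3)<.03)&(abs(C[...,0]-.55)<.03)]; print(len(P),np.percentile(P,[1,50,99],axis=0).round(4).tolist())
E
```

```text
t 49.20 pos [ 0.5532 -0.3081  0.1828] x [ 0.02  -0.016 -1.   ] y [-0.942 -0.337 -0.014] F [-0.8 -0.  -0.1] w 0.0566 q [-0.68  0.57  1.47  0.    1.07  2.11]
3118 [[0.5344, -0.3232, 0.151], [0.5501, -0.3086, 0.1557], [0.5652, -0.2924, 0.1575]]
```

Request:
send_rows --steps '[[[0.5, 0, 0, 1, 0, 0], [0.5, 0, 0, 1, 0, 0], [0.5, 0, 0, 1, 0, 0], [0.5, 0, 0, 1, 0, 0]]]'

```text
time: 49.58
position: [0.5548, -0.3094, 0.1645]
tool_rot: [-0.487, 0.52, 0.466, 0.524]
ft_force: [0.1, -0.4, 0.8]
grip_width: 0.0564
```

```bash
python3 - <<'E'
from h import *
st(); plan([.5497,-.3058,.1385],rot(-4.8),rows=3)
E
```

```text
t 49.58 pos [ 0.5548 -0.3094  0.1645] x [ 0.024 -0.019 -1.   ] y [-0.996  0.09  -0.026] F [ 0.1 -0.4  0.8] w 0.0564 q [-0.68  0.6   1.49  0.    1.03  2.55]
t 49.58 rows 3 dist cm 2.67 ang(6deg) 0.29 F [ 0.1 -0.4  0.8] w 0.0564
[[0.86, 0.2, 0.12, -0.01, -0.05, 0.08], [0.86, 0.2, 0.11, -0.01, -0.05, 0.08], [0.86, 0.19, 0.11, -0.01, -0.05, 0.08]]
```

Request:
send_rows --steps '[[[0.9, 0.2, 0.1, 0, -0.05, 0.08], [0.9, 0.2, 0.1, 0, -0.05, 0.08], [0.8, 0.1, 0.1, 0, -0.05, 0.08], [0, 0, 0, 0, 0, 0]]]'

```text
time: 49.92
position: [0.5497, -0.3057, 0.1356]
tool_rot: [-0.478, 0.521, 0.48, 0.52]
ft_force: [-0.4, 0.7, 0.2]
grip_width: 0.0565
```

```bash
python3 - <<'E'
from h import *
st(); plan([.5497,-.3058,.1385],rot(-4.8),rows=1)
E
```

```text
t 49.92 pos [ 0.5497 -0.3057  0.1356] x [-0.003  0.001 -1.   ] y [-0.997  0.082  0.003] F [-0.4  0.7  0.2] w 0.0565 q [-0.68  0.64  1.5  -0.    1.01  2.54]
t 49.92 rows 1 dist cm 0.29 ang(6deg) 0.06 F [-0.4  0.7  0.2] w 0.0565
[[-0.29, 0.0, -0.01, 0.05, 0.01, -0.03]]
```

Request:
send_rows --steps '[[[-0.25, 0, 0, 0, 0, 0], [0, 0, 0, 0, 0, 0], [0, 0, 0, 0, 0, 0], [0, 0, 0, 0, 0, 0], [0, 0, 0, 0, 0, 0], [0, 0, 0, 0, 0, 0], [0, 0, 0, 0, 0, 0]]]' --gripper 1

```text
time: 50.5
position: [0.5498, -0.3056, 0.1381]
tool_rot: [-0.479, 0.52, 0.481, 0.519]
ft_force: [0.1, -0.7, -1.2]
grip_width: 0.0323
```

Request:
send_rows --steps '[[[-0.03, 0, 0, -1, 0, 0], [-0.03, 0, 0, -1, 0, 0], [-0.03, 0, 0, -1, 0, 0], [-0.03, 0, 0, -1, 0, 0], [-0.03, 0, 0, -1, 0, 0], [-0.03, 0, 0, -1, 0, 0], [-0.03, 0, 0, -1, 0, 0], [-0.03, 0, 0, -1, 0, 0]]]'

```text
time: 51.17
position: [0.5486, -0.3054, 0.1394]
tool_rot: [-0.653, 0.266, 0.657, 0.266]
ft_force: [0.9, -0.9, -1.4]
grip_width: 0.032
```

```bash
python3 - <<'E'
from h import *
st();print(get_obs()["moment"])
E
```

```text
t 51.17 pos [ 0.5486 -0.3054  0.1394] x [-0.005  0.002 -1.   ] y [-0.697 -0.717  0.002] F [ 0.9 -0.9 -1.4] w 0.0320 q [-0.68  0.63  1.5  -0.    1.02  1.66]
[-0.11708341  0.15477434 -0.01062614]
```

Request:
send_rows --steps '[[[-0.03, 0, 0, -1, 0, 0], [-0.03, 0, 0, -1, 0, 0], [-0.03, 0, 0, -1, 0, 0], [-0.03, 0, 0, -1, 0, 0], [-0.03, 0, 0, -1, 0, 0], [-0.03, 0, 0, -1, 0, 0], [-0.03, 0, 0, -1, 0, 0], [-0.03, 0, 0, -1, 0, 0]]]'

```text
time: 51.83
position: [0.5475, -0.3063, 0.1408]
tool_rot: [-0.703, -0.039, 0.709, -0.039]
ft_force: [0.6, -1.3, -1.9]
grip_width: 0.0325
```

Request:
send_rows --steps '[[[-0.03, 0, 0, -1, 0, 0], [-0.03, 0, 0, -1, 0, 0], [-0.03, 0, 0, -1, 0, 0], [-0.03, 0, 0, -1, 0, 0], [-0.03, 0, 0, -1, 0, 0], [-0.03, 0, 0, -1, 0, 0], [-0.03, 0, 0, -1, 0, 0], [-0.03, 0, 0, -1, 0, 0]]]'

```text
time: 52.5
position: [0.5484, -0.3073, 0.142]
tool_rot: [-0.62, -0.337, 0.624, -0.337]
ft_force: [0.5, -0.2, -1.9]
grip_width: 0.032
```

Request:
send_rows --steps '[[[-0.03, 0, 0, -1, 0, 0], [-0.03, 0, 0, -1, 0, 0], [-0.03, 0, 0, -1, 0, 0], [-0.03, 0, 0, -1, 0, 0], [-0.03, 0, 0, -1, 0, 0], [-0.03, 0, 0, -1, 0, 0], [-0.03, 0, 0, -1, 0, 0], [-0.03, 0, 0, -1, 0, 0]]]'

```text
time: 53.17
position: [0.549, -0.3071, 0.1431]
tool_rot: [0.418, 0.57, -0.42, 0.569]
ft_force: [0.7, 0.6, -1.9]
grip_width: 0.0324
```

Request:
send_rows --steps '[[[-0.03, 0, 0, -1, 0, 0], [-0.03, 0, 0, -1, 0, 0], [-0.03, 0, 0, -1, 0, 0], [-0.03, 0, 0, -1, 0, 0], [-0.03, 0, 0, -1, 0, 0], [-0.03, 0, 0, -1, 0, 0], [-0.03, 0, 0, -1, 0, 0], [-0.03, 0, 0, -1, 0, 0]]]'

```text
time: 53.83
position: [0.5495, -0.307, 0.1442]
tool_rot: [0.135, 0.694, -0.137, 0.694]
ft_force: [-0.4, 0.7, -1.6]
grip_width: 0.0324
```

```bash
python3 - <<'E'
from h import *
st();print(get_obs()["moment"])
E
```

```text
t 53.83 pos [ 0.5495 -0.307   0.1442] x [-0.001 -0.002 -1.   ] y [ 0.377  0.926 -0.002] F [-0.4  0.7 -1.6] w 0.0324 q [-0.69  0.63  1.49 -0.    1.02 -1.87]
[ 0.02217831 -0.07692108  0.02595069]
```

Request:
send_rows --steps '[[[-0.03, 0, 0, -1, 0, 0], [-0.03, 0, 0, -1, 0, 0], [-0.03, 0, 0, -1, 0, 0], [-0.03, 0, 0, -1, 0, 0], [-0.03, 0, 0, -1, 0, 0], [-0.15, 0, 0, 0, 0, 0], [-0.2, 0, 0, 0, 0, 0]]]'

```text
time: 54.42
position: [0.5492, -0.3064, 0.1476]
tool_rot: [-0.058, 0.705, 0.058, 0.704]
ft_force: [-0.2, -0.1, -2.2]
grip_width: 0.0322
```

```bash
python3 - <<'E'
from h import *
st();print(get_obs()["moment"])
E
```

```text
t 54.42 pos [ 0.5492 -0.3064  0.1476] x [-0.002 -0.001 -1.   ] y [-0.164  0.987 -0.   ] F [-0.2 -0.1 -2.2] w 0.0322 q [-0.69  0.62  1.49 -0.    1.03 -2.42]
[-0.01316434 -0.141051    0.05289868]
```

Request:
send_rows --steps '[[[-0.5, 0, 0, 0, 0, 0], [-0.8, 0, 0, 0, 0, 0], [-1, 0, 0, 0, 0, 0], [-1, 0, 0, 0, 0, 0], [-1, 0, 0, 0, 0, 0], [-1, 0, 0, 0, 0, 0], [-1, 0, 0, 0, 0, 0], [-1, 0, 0, 0, 0, 0]]]'

```text
time: 55.08
position: [0.5483, -0.3055, 0.2274]
tool_rot: [-0.055, 0.706, 0.056, 0.704]
ft_force: [-0.1, -0.3, -3.0]
grip_width: 0.0325
```

```bash
python3 - <<'E'
from h import *
st(); o,p,d=shot("scene","n1"); cv2.imwrite("pics/n1.png",cv2.resize(p[160:420,60:400],None,fx=2.2,fy=2.2,interpolation=cv2.INTER_CUBIC)[:,:,::-1])
plan([.545,-.30,.24],rot(0))
E
```

```text
t 55.08 pos [ 0.5483 -0.3055  0.2274] x [-0.004  0.001 -1.   ] y [-0.156  0.988  0.002] F [-0.1 -0.3 -3. ] w 0.0325 q [-0.69  0.53  1.42 -0.    1.2  -2.41]
t 55.13 rows 2 dist cm 1.27 ang(6deg) 1.50 F [ 0.5 -0.6  0. ] w 0.0321
[[-0.5, 0.36, -0.18, 0.75, 0.0, 0.01], [-0.5, 0.34, -0.2, 0.75, 0.0, 0.01]]
```

```bash
python3 - <<'E'
from h import *
plan([.50,0,.20],rot(0),v=2.7)
E
```

```text
t 55.13 rows 12 dist cm 31.20 ang(6deg) 1.50 F [ 0.5 -0.6  0. ] w 0.0321
[[0.25, 2.59, -0.01, 0.12, 0.0, 0.0], [0.25, 2.59, -0.04, 0.12, 0.0, 0.0], [0.25, 2.59, -0.08, 0.12, 0.0, 0.0], [0.25, 2.59, -0.11, 0.12, 0.0, 0.0], [0.25, 2.58, -0.14, 0.12, 0.0, 0.0], [0.25, 2.58, -0.18, 0.12, 0.0, 0.0], [0.25, 2.58, -0.21, 0.12, 0.0, 0.0], [0.25, 2.58, -0.25, 0.12, 0.0, 0.0]]
[[0.25, 2.57, -0.28, 0.12, 0.0, 0.0], [0.25, 2.57, -0.31, 0.12, 0.0, 0.0], [0.25, 2.56, -0.35, 0.12, 0.0, 0.0], [0.25, 2.56, -0.38, 0.12, 0.0, 0.0]]
```

Request:
send_rows --steps '[[[0, 1.5, 0, 0.12, 0, 0], [0, 2.5, 0, 0.12, 0, 0], [0, 2.6, -0.1, 0.12, 0, 0], [0.1, 2.6, -0.1, 0.12, 0, 0], [0.2, 2.6, -0.1, 0.12, 0, 0], [0.2, 2.6, -0.2, 0.12, 0, 0], [0.2, 2.6, -0.2, 0.12, 0, 0], [0.2, 2.6, -0.2, 0.12, 0, 0]]]'

```text
time: 55.8
position: [0.5225, -0.1145, 0.2251]
tool_rot: [-0.02, 0.702, 0.01, 0.711]
ft_force: [0.4, 0.4, -2.2]
grip_width: 0.0319
```

```bash
python3 - <<'E'
from h import *
st(); plan([.50,0,.18],rot(0),v=2.7)
E
```

```text
t 55.80 pos [ 0.5225 -0.1145  0.2251] x [ 0.013 -0.014 -1.   ] y [-0.042  0.999 -0.014] F [ 0.4  0.4 -2.2] w 0.0319 q [-0.42  0.4   1.67 -0.01  1.06 -2.03]
t 55.80 rows 5 dist cm 12.50 ang(6deg) 0.44 F [ 0.4  0.4 -2.2] w 0.0319
[[0.86, 2.32, -0.36, 0.08, 0.02, 0.03], [0.87, 2.31, -0.38, 0.08, 0.02, 0.03], [0.88, 2.31, -0.4, 0.08, 0.02, 0.03], [0.89, 2.3, -0.42, 0.08, 0.02, 0.03], [0.89, 2.3, -0.43, 0.08, 0.02, 0.03]]
```

Request:
send_rows --steps '[[[0.8, 2.3, -0.3, 0.1, 0.05, 0.08], [0.9, 2.3, -0.4, 0.1, 0.05, 0.08], [1, 2.2, -0.4, 0.1, 0, 0.08], [1, 2, -0.4, 0, 0, 0], [1, 1.5, -0.4, 0, 0, 0], [0, 0, 0, 0, 0, 0]]]'

```text
time: 56.3
position: [0.4991, -0.0022, 0.1794]
tool_rot: [0.0, 0.706, 0.009, 0.709]
ft_force: [-1.0, 0.1, -1.8]
grip_width: 0.0321
```

```bash
python3 - <<'E'
from h import *
st(); plan([.50,0,.09],rot(0),v=2.7)
E
```

```text
t 56.30 pos [ 0.4991 -0.0022  0.1794] x [ 0.004  0.013 -1.   ] y [-0.012  1.     0.013] F [-1.   0.1 -1.8] w 0.0321 q [-0.24  0.42  1.79  0.02  0.93 -1.83]
t 56.30 rows 4 dist cm 8.94 ang(6deg) 0.17 F [-1.   0.1 -1.8] w 0.0321
[[2.24, 0.03, 0.01, 0.03, 0.01, -0.03], [2.24, 0.03, 0.02, 0.03, 0.01, -0.03], [2.24, 0.04, 0.02, 0.03, 0.01, -0.03], [2.23, 0.05, 0.02, 0.03, 0.01, -0.03]]
```

Request:
send_rows --steps '[[[2, 0, 0, 0, 0, -0.05], [2.2, 0, 0, 0, 0, -0.05], [2.2, 0, 0, 0, 0, 0], [1.8, 0, 0, 0, 0, 0], [0.8, 0, 0, 0, 0, 0], [0.3, 0, 0, 0, 0, 0]]]'

```text
time: 56.8
position: [0.5077, -0.0047, 0.0886]
tool_rot: [-0.007, 0.7, 0.004, 0.714]
ft_force: [0.2, -0.6, -1.3]
grip_width: 0.0322
```

```bash
python3 - <<'E'
from h import *
st()
E
```

```text
t 56.80 pos [ 0.5077 -0.0047  0.0886] x [ 0.02  -0.004 -1.   ] y [-0.016  1.    -0.004] F [ 0.2 -0.6 -1.3] w 0.0322 q [-0.23  0.58  1.86  0.    0.69 -1.82]
```

Request:
send_rows --steps '[[[0.6, 0, 0, 0, 0.1, 0], [0.6, 0, 0, 0, 0.1, 0], [0.5, 0, 0, 0, 0, 0], [0.3, 0, 0, 0, 0, 0], [0.1, 0, 0, 0, 0, 0]]]'

```text
time: 57.22
position: [0.5121, -0.0072, 0.0696]
tool_rot: [-0.008, 0.706, 0.003, 0.709]
ft_force: [-4.7, -0.8, 14.3]
grip_width: 0.0321
```

```bash
python3 - <<'E'
from h import *
st()
E
```

```text
t 57.22 pos [ 0.5121 -0.0072  0.0696] x [ 0.004 -0.007 -1.   ] y [-0.015  1.    -0.007] F [-4.7 -0.8 14.3] w 0.0321 q [-0.23  0.62  1.84 -0.01  0.67 -1.81]
```

Request:
send_rows --steps '[[[-0.05, 0, 0, 0, 0, 0], [0, 0, 0, 0, 0, 0]]]'

```text
time: 57.38
position: [0.5127, -0.0074, 0.071]
tool_rot: [-0.008, 0.705, 0.003, 0.709]
ft_force: [0.5, -0.8, -2.2]
grip_width: 0.0322
```

Request:
send_rows --steps '[[[0, 0, 0, 0, 0, 0], [0, 0, 0, 0, 0, 0], [0, 0, 0, 0, 0, 0], [0, 0, 0, 0, 0, 0], [-1, 0, 0, 0, 0, 0], [-2, 0, 0, 0, 0, 0], [-3, 0, 0, 0, 0, 0], [-4, 0, 0, 0, 0, 0]]]' --gripper 0.35

```text
time: 58.05
position: [0.5077, -0.0058, 0.1695]
tool_rot: [-0.006, 0.71, 0.004, 0.704]
ft_force: [0.3, -0.4, -0.0]
grip_width: 0.0562
```

```bash
python3 - <<'E'
from h import *
st(); o,p,d=shot("wrist","n2"); cv2.imwrite("pics/n2.png",p[:,:,::-1]); C=cloud("wrist",d,o)
P=C[(C[...,2]>.08)&(C[...,2]<.1)&(abs(C[...,1])<.04)&(abs(C[...,0]-.51)<.04)]; print(len(P),np.percentile(P,[1,50,99],axis=0).round(4).tolist())
E
```

```text
t 58.05 pos [ 0.5077 -0.0058  0.1695] x [-0.008 -0.004 -1.   ] y [-0.014  1.    -0.004] F [ 0.3 -0.4 -0. ] w 0.0562 q [-0.23  0.45  1.77 -0.01  0.93 -1.81]
2004 [[0.4964, -0.0226, 0.0811], [0.511, -0.0071, 0.0875], [0.5274, 0.0085, 0.0894]]
```

```bash
python3 - <<'E'
from h import *
plan([.54,-.306,.22],rot(-0.3),v=3.6)
E
```

```text
t 58.10 rows 9 dist cm 30.35 ang(6deg) 3.01 F [ 1.8 -0.3  2.7] w 0.0562
[[-0.44, -3.33, 0.25, 0.33, 0.01, 0.01], [-0.45, -3.32, 0.37, 0.33, 0.01, 0.01], [-0.45, -3.31, 0.48, 0.33, 0.01, 0.01], [-0.45, -3.29, 0.6, 0.33, 0.01, 0.01], [-0.45, -3.26, 0.71, 0.33, 0.01, 0.01], [-0.46, -3.24, 0.83, 0.33, 0.01, 0.01], [-0.46, -3.21, 0.94, 0.33, 0.01, 0.01], [-0.46, -3.17, 1.05, 0.33, 0.01, 0.01]]
[[-0.47, -3.13, 1.16, 0.33, 0.01, 0.01]]
```

Request:
send_rows --steps '[[[-0.5, -3.3, 0.2, 0.33, 0, 0], [-0.5, -3.3, 0.3, 0.33, 0, 0], [-0.5, -3.3, 0.5, 0.33, 0, 0], [-0.5, -3.3, 0.6, 0.33, 0, 0], [-0.5, -3.3, 0.7, 0.33, 0, 0], [-0.5, -3.2, 0.8, 0.33, 0, 0], [-0.5, -3.2, 0.9, 0.33, 0, 0], [-0.5, -3.2, 1.0, 0.33, 0, 0]]]' --gripper 0.15

```text
time: 58.77
position: [0.5365, -0.2751, 0.234]
tool_rot: [0.089, 0.693, -0.095, 0.709]
ft_force: [1.1, -0.7, -0.7]
grip_width: 0.0739
```

Request:
send_rows --steps '[[[-0.2, -2.6, 1.0, 0.33, 0, 0], [0, 0, 0, 0, 0, 0]]]'

```text
time: 58.93
position: [0.5406, -0.3121, 0.2397]
tool_rot: [0.102, 0.688, -0.112, 0.71]
ft_force: [-0.4, 0.3, 0.3]
grip_width: 0.0741
```

```bash
python3 - <<'E'
from h import *
st(); watch((.5497,-.306),"p1",z0=.094)
E
```

```text
t 58.93 pos [ 0.5406 -0.3121  0.2397] x [ 0.029 -0.019 -0.999] y [ 0.299  0.954 -0.01 ] F [-0.4  0.3  0.3] w 0.0741 q [-0.7   0.49  1.44  0.    1.17 -1.97]
n 2511 med top [ 0.5506 -0.3049] mid [ 0.5513 -0.3051] circ 0.5509 -0.3055 0.0266 zmed 0.1071
hist(10deg bins from -180) [0, 0, 0, 0, 0, 0, 0, 0, 0, 12, 25, 11, 8, 16, 28, 2, 0, 0, 0, 0, 12, 18, 0, 0, 0, 0, 0, 17, 19, 3, 4, 8, 24, 0, 0, 0]
```

Request:
send_rows --steps '[[[0, 0, 0, 1, -0.1, 0.05], [0, 0, 0, 1, 0, 0], [0, 0, 0, 1, 0, 0], [0, 0, 0, 1, 0, 0], [0, 0, 0, 1, 0, 0], [0, 0, 0, 1, 0, 0], [0, 0, 0, 1, 0, 0], [0, 0, 0, 1, 0, 0]]]'

```text
time: 59.65
position: [0.5363, -0.2977, 0.2401]
tool_rot: [0.396, 0.578, -0.386, 0.6]
ft_force: [0.5, 0.8, -0.8]
grip_width: 0.0744
```

Request:
send_rows --steps '[[[0, 0, 0, 1, 0, 0], [0, 0, 0, 1, 0, 0], [0, 0, 0, 1, 0, 0], [0, 0, 0, 1, 0, 0], [0, 0, 0, 1, 0, 0], [0, 0, 0, 1, 0, 0], [0, 0, 0, 1, 0, 0], [0, 0, 0, 1, 0, 0]]]'

```text
time: 60.32
position: [0.5327, -0.281, 0.2408]
tool_rot: [0.612, 0.367, -0.593, 0.374]
ft_force: [-1.1, -0.3, -1.1]
grip_width: 0.0738
```

```bash
python3 - <<'E'
from h import *
st(); plan([.551,-.306,.19],rot(-2.62))
E
```

```text
t 60.32 pos [ 0.5327 -0.281   0.2408] x [ 0.027  0.006 -1.   ] y [ 0.892 -0.451  0.022] F [-1.1 -0.3 -1.1] w 0.0738 q [-0.68  0.47  1.49  0.02  1.17 -0.22]
t 60.32 rows 6 dist cm 5.95 ang(6deg) 5.56 F [-1.1 -0.3 -1.1] w 0.0738
[[0.85, 0.44, 0.25, 0.93, -0.04, -0.03], [0.85, 0.46, 0.2, 0.93, -0.04, -0.03], [0.85, 0.48, 0.15, 0.93, -0.04, -0.03], [0.85, 0.5, 0.1, 0.93, -0.04, -0.03], [0.85, 0.51, 0.05, 0.93, -0.04, -0.03], [0.85, 0.51, 0.0, 0.93, -0.04, -0.03]]
```

Request:
send_rows --steps '[[[0.8, 0.5, 0.2, 0.93, 0.1, -0.03], [0.8, 0.5, 0.2, 0.93, 0.1, -0.03], [0.8, 0.5, 0.1, 0.93, 0, -0.03], [0.8, 0.5, 0.1, 0.93, 0, -0.03], [0.8, 0.5, 0, 0.93, 0, 0], [0.8, 0.5, 0, 0.93, 0, 0], [0, 0, 0, 0, 0, 0]]]'

```text
time: 60.9
position: [0.5516, -0.2908, 0.1933]
tool_rot: [0.697, 0.186, -0.673, 0.163]
ft_force: [-0.5, 1.3, 0.3]
grip_width: 0.0739
```

```bash
python3 - <<'E'
from h import *
st(); watch((.551,-.305),"p2",z0=.094); plan([.551,-.305,.12],rot(-2.62))
E
```

```text
t 60.90 pos [ 0.5516 -0.2908  0.1933] x [ 0.025  0.04  -0.999] y [ 0.479 -0.878 -0.023] F [-0.5  1.3  0.3] w 0.0739 q [-0.69  0.56  1.47  0.05  1.12  0.36]
n 3416 med top [ 0.5527 -0.3049] mid [ 0.5523 -0.3053] circ 0.5527 -0.3053 0.0264 zmed 0.1071
hist(10deg bins from -180) [0, 0, 0, 0, 0, 0, 0, 0, 0, 29, 30, 15, 12, 19, 32, 0, 0, 0, 0, 0, 10, 18, 0, 0, 0, 0, 0, 14, 29, 7, 11, 17, 44, 3, 0, 0]
t 60.95 rows 2 dist cm 7.54 ang(6deg) 0.49 F [-0.5 -0.5 -0.6] w 0.0740
[[3.66, 0.72, 0.53, -0.09, -0.2, 0.11], [3.68, 0.67, 0.46, -0.09, -0.2, 0.11]]
```

Request:
send_rows --steps '[[[2.3, 0.5, 0.4, -0.1, -0.2, 0.15], [2.3, 0.5, 0.3, -0.1, -0.2, 0.15], [2.3, 0.3, 0.2, 0, -0.1, 0.1], [0, 0, 0, 0, 0, 0]]]'

```text
time: 61.28
position: [0.5523, -0.3024, 0.1277]
tool_rot: [-0.68, -0.179, 0.683, -0.198]
ft_force: [-0.0, -0.0, -0.8]
grip_width: 0.074
```

```bash
python3 - <<'E'
from h import *
st(); plan([.5515,-.305,.097],rot(-2.62))
E
```

```text
t 61.28 pos [ 0.5523 -0.3024  0.1277] x [ 0.004 -0.027 -1.   ] y [ 0.514 -0.857  0.026] F [-0.  -0.  -0.8] w 0.0740 q [-0.67  0.64  1.52 -0.02  0.96  0.38]
t 61.28 rows 1 dist cm 3.08 ang(6deg) 0.32 F [-0.  -0.  -0.8] w 0.0740
[[3.08, 0.1, 0.17, 0.17, 0.1, -0.25]]
```

Request:
send_rows --steps '[[[0.9, 0.1, 0.1, 0.1, 0.1, -0.2], [1.1, 0, 0.1, 0, 0, 0], [0.9, 0, 0, 0, 0, 0], [0.1, 0, 0, 0, 0, 0]]]'

```text
time: 61.62
position: [0.5525, -0.3037, 0.0997]
tool_rot: [0.684, 0.185, -0.68, 0.188]
ft_force: [-0.6, 0.3, -0.5]
grip_width: 0.0739
```

```bash
python3 - <<'E'
from h import *
st(); plan([.5515,-.305,.097],rot(-2.62))
E
```

```text
t 61.62 pos [ 0.5525 -0.3037  0.0997] x [ 0.007 -0.003 -1.   ] y [ 0.509 -0.861  0.006] F [-0.6  0.3 -0.5] w 0.0739 q [-0.68  0.68  1.52  0.    0.93  0.35]
t 61.62 rows 1 dist cm 0.32 ang(6deg) 0.14 F [-0.6  0.3 -0.5] w 0.0739
[[0.27, 0.06, 0.16, 0.12, -0.04, -0.06]]
```

Request:
send_rows --steps '[[[0.25, 0.05, 0.15, 0.1, 0, 0], [0.1, 0, 0, 0, 0, 0], [0.05, 0, 0, 0, 0, 0], [0.05, 0, 0, 0, 0, 0], [0.05, 0, 0, 0, 0, 0], [0.03, 0, 0, 0, 0, 0], [0, 0, 0, 0, 0, 0]]]' --gripper 1 --force 15

```text
time: 62.2
position: [0.5521, -0.306, 0.0961]
tool_rot: [0.686, 0.18, -0.68, 0.185]
ft_force: [-0.3, 0.1, -0.6]
grip_width: 0.05
```

```bash
python3 - <<'E'
from h import *
st(); o,p,d=shot("wrist","p3"); C=cloud("wrist",d,o); cv2.imwrite("pics/p3.png",p[:,:,::-1])
Q=C[285:305,305:335]; print(np.median(Q.reshape(-1,3),0), o["position"][2]-np.median(Q[...,2]))
E
```

```text
t 62.20 pos [ 0.5521 -0.306   0.0961] x [ 0.009 -0.004 -1.   ] y [ 0.499 -0.866  0.008] F [-0.3  0.1 -0.6] w 0.0500 q [-0.68  0.69  1.53  0.    0.92  0.36]
[ 0.55920098 -0.30131532  0.10744056] -0.011329390905017556
```

Request:
send_rows --steps '[[[-1.5, 0, 0, 0, 0, 0], [-2.5, 0, 0, 0, 0, 0], [-3, 0, 0, 0, 0, 0], [-3, 0, 0, 0, 0, 0], [-1, 0, 0, 0, 0, 0]]]'

```text
time: 62.67
position: [0.5485, -0.3033, 0.2043]
tool_rot: [0.683, 0.184, -0.683, 0.181]
ft_force: [1.8, -0.4, -1.6]
grip_width: 0.0492
```

```bash
python3 - <<'E'
from h import *
st(); plan([.47,.20,.21],rot(-.15),v=3)
E
```

```text
t 62.67 pos [ 0.5485 -0.3033  0.2043] x [-0.001  0.004 -1.   ] y [ 0.499 -0.866 -0.004] F [ 1.8 -0.4 -1.6] w 0.0492 q [-0.68  0.55  1.44  0.    1.15  0.36]
t 62.67 rows 25 dist cm 50.94 ang(6deg) 23.58 F [ 1.8 -0.4 -1.6] w 0.0492
[[-0.02, -1.9, -0.73, -0.94, 0.0, 0.0], [-0.02, -1.82, -0.92, -0.94, 0.0, 0.0], [-0.02, -1.72, -1.09, -0.94, 0.0, 0.0], [-0.02, -1.6, -1.26, -0.94, 0.0, 0.0], [-0.02, -1.47, -1.41, -0.94, 0.0, 0.0], [-0.02, -1.33, -1.55, -0.94, 0.0, 0.0], [-0.02, -1.17, -1.67, -0.94, 0.0, 0.0], [-0.02, -1.0, -1.78, -0.94, 0.0, 0.0]]
[[-0.02, -0.82, -1.87, -0.94, 0.0, 0.0], [-0.02, -0.63, -1.94, -0.94, 0.0, 0.0], [-0.02, -0.44, -1.99, -0.94, 0.0, 0.0], [-0.02, -0.24, -2.02, -0.94, 0.0, 0.0], [-0.02, -0.04, -2.04, -0.94, 0.0, 0.0], [-0.02, 0.16, -2.03, -0.94, 0.0, 0.0], [-0.02, 0.36, -2.0, -0.94, 0.0, 0.0], [-0.02, 0.56, -1.96, -0.94, 0.0, 0.0]]
[[-0.02, 0.75, -1.89, -0.94, 0.0, 0.0], [-0.02, 0.93, -1.81, -0.94, 0.0, 0.0], [-0.02, 1.11, -1.71, -0.94, 0.0, 0.0], [-0.02, 1.27, -1.59, -0.94, 0.0, 0.0], [-0.02, 1.42, -1.46, -0.94, 0.0, 0.0], [-0.02, 1.56, -1.31, -0.94, 0.0, 0.0], [-0.02, 1.68, -1.15, -0.94, 0.0, 0.0], [-0.02, 1.79, -0.98, -0.94, 0.0, 0.0]]
[[-0.02, 1.87, -0.8, -0.94, 0.0, 0.0]]
```

Request:
send_rows --steps '[[[0, -1.9, -0.7, -0.94, 0, 0], [0, -1.8, -0.9, -0.94, 0, 0], [0, -1.7, -1.1, -0.94, 0, 0], [0, -1.6, -1.3, -0.94, 0, 0], [0, -1.5, -1.4, -0.94, 0, 0], [0, -1.3, -1.6, -0.94, 0, 0], [0, -1.2, -1.7, -0.94, 0, 0], [0, -1.0, -1.8, -0.94, 0, 0]]]'

```text
time: 63.33
position: [0.5226, -0.1419, 0.2038]
tool_rot: [0.555, 0.436, -0.553, 0.442]
ft_force: [0.6, 0.2, -1.1]
grip_width: 0.05
```

Request:
send_rows --steps '[[[0, -0.8, -1.9, -0.94, 0, 0], [0, -0.6, -1.9, -0.94, 0, 0], [0, -0.4, -2, -0.94, 0, 0], [0, -0.2, -2, -0.94, 0, 0], [0, 0, -2, -0.94, 0, 0], [0, 0.2, -2, -0.94, 0, 0], [0, 0.4, -2, -0.94, 0, 0], [0, 0.6, -2, -0.94, 0, 0]]]'

```text
time: 64.0
position: [0.4877, 0.0268, 0.1974]
tool_rot: [0.33, 0.624, -0.331, 0.625]
ft_force: [0.8, 0.6, -0.6]
grip_width: 0.0497
```

```bash
python3 - <<'E'
from h import *
st(); plan([.47,.22,.21],rot(-.05),v=3)
E
```

```text
t 64.00 pos [0.4877 0.0268 0.1974] x [ 0.001 -0.002 -1.   ] y [ 0.827  0.562 -0.   ] F [ 0.8  0.6 -0.6] w 0.0497 q [-0.17  0.38  1.8  -0.    0.96 -0.77]
t 64.00 rows 10 dist cm 19.44 ang(6deg) 8.82 F [ 0.8  0.6 -0.6] w 0.0497
[[-0.13, 0.94, -1.7, -0.88, 0.0, 0.0], [-0.13, 1.09, -1.6, -0.88, 0.0, 0.0], [-0.13, 1.24, -1.5, -0.88, 0.0, 0.0], [-0.13, 1.37, -1.38, -0.88, 0.0, 0.0], [-0.13, 1.49, -1.24, -0.88, 0.0, 0.0], [-0.13, 1.6, -1.1, -0.88, 0.0, 0.0], [-0.13, 1.69, -0.95, -0.88, 0.0, 0.0], [-0.13, 1.77, -0.79, -0.88, 0.0, 0.0]]
[[-0.13, 1.84, -0.62, -0.88, 0.0, 0.0], [-0.13, 1.89, -0.45, -0.88, 0.0, 0.0]]
```

Request:
send_rows --steps '[[[-0.1, 1, -1.7, -0.9, 0, 0], [-0.1, 1.1, -1.6, -0.9, 0, 0], [-0.1, 1.2, -1.5, -0.9, 0, 0], [-0.1, 1.4, -1.4, -0.9, 0, 0], [-0.1, 1.5, -1.2, -0.9, 0, 0], [-0.1, 1.6, -1.1, -0.9, 0, 0], [-0.1, 1.7, -0.9, -0.9, 0, 0], [-0.1, 1.8, -0.8, -0.9, 0, 0]]]'

```text
time: 64.67
position: [0.4652, 0.1898, 0.2]
tool_rot: [0.063, 0.707, -0.065, 0.702]
ft_force: [1.2, 0.4, -0.4]
grip_width: 0.0499
```

```bash
python3 - <<'E'
from h import *
st(); plan([.53,.339,.16],rot(.012),v=3); o,p,d=shot("wrist","p4"); cv2.imwrite("pics/p4.png",p[:,:,::-1])
E
```

```text
t 64.67 pos [0.4652 0.1898 0.2   ] x [-0.007 -0.002 -1.   ] y [ 0.18   0.984 -0.003] F [ 1.2  0.4 -0.4] w 0.0499 q [ 0.16  0.4   1.76 -0.    1.   -1.23]
t 64.67 rows 6 dist cm 16.75 ang(6deg) 1.84 F [ 1.2  0.4 -0.4] w 0.0499
[[0.65, 2.64, 0.62, -0.31, -0.01, 0.0], [0.66, 2.62, 0.7, -0.31, -0.01, 0.0], [0.66, 2.6, 0.79, -0.31, -0.01, 0.0], [0.66, 2.57, 0.87, -0.31, -0.01, 0.0], [0.66, 2.54, 0.95, -0.31, -0.01, 0.0], [0.66, 2.51, 1.03, -0.31, -0.01, 0.0]]
```

Watches in place at (369,223) and (505,196); w0 held level. On to the back-left compartment.

Request:
send_rows --steps '[[[0.4, 2.6, 0.6, -0.31, 0, 0], [0.5, 2.6, 0.7, -0.31, 0, 0], [0.6, 2.6, 0.8, -0.31, 0, 0], [0.6, 2.6, 0.9, -0.31, 0, 0], [0.6, 2.5, 0.9, -0.31, 0, 0], [0.6, 2.5, 0.9, -0.31, 0, 0], [0, 0, 0, 0, 0, 0]]]'

```text
time: 65.3
position: [0.5252, 0.3484, 0.1601]
tool_rot: [-0.009, 0.711, 0.009, 0.703]
ft_force: [0.5, 0.4, -2.0]
grip_width: 0.0498
```

```bash
python3 - <<'E'
from h import *
st(); plan([.541,.339,.08],rot(.012),v=3)
E
```

```text
t 65.30 pos [0.5252 0.3484 0.1601] x [-0.012 -0.001 -1.   ] y [-0.026  1.    -0.   ] F [ 0.5  0.4 -2. ] w 0.0498 q [ 0.41  0.61  1.47  0.    1.07 -1.19]
t 65.30 rows 3 dist cm 8.22 ang(6deg) 0.17 F [ 0.5  0.4 -2. ] w 0.0498
[[2.66, -0.33, 0.55, 0.04, -0.04, 0.0], [2.67, -0.32, 0.54, 0.04, -0.04, 0.0], [2.67, -0.32, 0.53, 0.04, -0.04, 0.0]]
```

Request:
send_rows --steps '[[[2.5, -0.3, 0.5, 0.04, -0.05, 0], [2.5, -0.3, 0.5, 0.04, 0, 0], [2.5, -0.3, 0.4, 0, 0, 0], [1, 0, 0, 0, 0, 0], [0, 0, 0, 0, 0, 0]]]'

```text
time: 65.72
position: [0.5392, 0.3402, 0.0697]
tool_rot: [-0.006, 0.709, 0.006, 0.705]
ft_force: [-0.9, -0.3, -1.7]
grip_width: 0.05
```

```bash
python3 - <<'E'
from h import *
st(); plan([.543,.339,.0385],rot(.012),v=1)
E
```

```text
t 65.72 pos [0.5392 0.3402 0.0697] x [-0.006 -0.001 -1.   ] y [-0.017  1.    -0.001] F [-0.9 -0.3 -1.7] w 0.0500 q [ 0.39  0.74  1.51  0.    0.9  -1.2 ]
t 65.72 rows 4 dist cm 3.15 ang(6deg) 0.07 F [-0.9 -0.3 -1.7] w 0.0500
[[0.78, -0.03, 0.1, 0.01, -0.01, 0.0], [0.78, -0.03, 0.1, 0.01, -0.01, 0.0], [0.78, -0.03, 0.1, 0.01, -0.01, 0.0], [0.78, -0.03, 0.1, 0.01, -0.01, 0.0]]
```

Request:
send_rows --steps '[[[0.8, 0, 0.1, 0, 0, 0], [0.8, 0, 0.1, 0, 0, 0], [0.6, 0, 0.1, 0, 0, 0], [0.4, 0, 0.1, 0, 0, 0], [0.2, 0, 0, 0, 0, 0]]]'

```text
time: 66.13
position: [0.5444, 0.34, 0.0422]
tool_rot: [-0.005, 0.708, 0.006, 0.706]
ft_force: [0.5, -0.1, -0.8]
grip_width: 0.0494
```

```bash
python3 - <<'E'
from h import *
st(); plan([.543,.339,.0385],rot(.012),v=1)
E
```

```text
t 66.13 pos [0.5444 0.34   0.0422] x [-0.002  0.    -1.   ] y [-0.015  1.     0.   ] F [ 0.5 -0.1 -0.8] w 0.0494 q [ 0.38  0.78  1.51  0.    0.85 -1.2 ]
t 66.13 rows 1 dist cm 0.41 ang(6deg) 0.04 F [ 0.5 -0.1 -0.8] w 0.0494
[[0.37, -0.1, -0.14, 0.03, -0.02, 0.0]]
```

Request:
send_rows --steps '[[[0.3, -0.1, -0.1, 0, 0, 0], [0.2, 0, 0, 0, 0, 0], [0.1, 0, 0, 0, 0, 0]]]'

```text
time: 66.38
position: [0.5438, 0.3392, 0.0378]
tool_rot: [-0.005, 0.707, 0.006, 0.707]
ft_force: [-3.1, -1.1, 7.3]
grip_width: 0.0499
```

```bash
python3 - <<'E'
from h import *
st()
E
```

```text
t 66.38 pos [0.5438 0.3392 0.0378] x [-0.001  0.001 -1.   ] y [-0.016  1.     0.001] F [-3.1 -1.1  7.3] w 0.0499 q [ 0.38  0.79  1.52  0.    0.84 -1.2 ]
```

Seated. Release, rise, and look.

Request:
send_rows --steps '[[[-0.05, 0, 0, 0, 0, 0], [0, 0, 0, 0, 0, 0], [0, 0, 0, 0, 0, 0], [-1, 0, -0.1, 0, 0, 0], [-2.5, 0, -0.3, 0, 0, 0], [-3.5, 0, -0.5, 0, 0, 0], [-3, 0, -0.8, 0, 0, 0], [-2, 0, -1, 0, 0, 0]]]' --gripper 0.29

```text
time: 67.05
position: [0.5158, 0.3378, 0.1606]
tool_rot: [-0.006, 0.709, 0.005, 0.705]
ft_force: [0.6, -0.4, 0.7]
grip_width: 0.0619
```

```bash
python3 - <<'E'
from h import *
st(); o,p,d=shot("wrist","r1"); cv2.imwrite("pics/r1.png",p[:,:,::-1])
for n,(x,y) in dict(c0=(.471,.229),c1=(.471,.339),c2=(.543,.229),c3=(.543,.339)).items(): print(n,proj("wrist",[[x,y,.0485]],o).round(0))
E
```

```text
t 67.05 pos [0.5158 0.3378 0.1606] x [-0.006 -0.002 -1.   ] y [-0.014  1.    -0.002] F [ 0.6 -0.4  0.7] w 0.0619 q [ 0.4   0.59  1.51  0.    1.05 -1.19]
c0 [[163. 170.]]
c1 [[323. 172.]]
c2 [[172. 269.]]
c3 [[321. 271.]]
```

Request:
send_rows --steps '[[[-3.5, -1, -0.5, 0, 0, 0], [-3.8, -1.5, 0, 0, 0, 0], [-3.8, -1.5, 0, 0, 0, 0], [-3.8, -1.5, 0, 0, 0, 0], [-3.5, -2, 0, 0, 0, 0], [-1, -2, 1, 0, 0, 0]]]' --gripper 0.45

```text
time: 67.6
position: [0.517, 0.2446, 0.3648]
tool_rot: [-0.009, 0.71, 0.008, 0.704]
ft_force: [1.5, -0.7, -0.0]
grip_width: 0.0481
```

```bash
python3 - <<'E'
from h import *
st(); plan([.635,.2066,.345],rot(.012),v=3)
E
```

```text
t 67.60 pos [0.517  0.2446 0.3648] x [-0.009 -0.001 -1.   ] y [-0.024  1.    -0.001] F [ 1.5 -0.7 -0. ] w 0.0481 q [ 0.25  0.33  1.37  0.    1.46 -1.35]
t 67.60 rows 5 dist cm 12.55 ang(6deg) 0.15 F [ 1.5 -0.7 -0. ] w 0.0481
[[0.38, -0.82, 2.34, 0.02, -0.02, 0.0], [0.38, -0.81, 2.35, 0.02, -0.02, 0.0], [0.38, -0.8, 2.35, 0.02, -0.02, 0.0], [0.39, -0.8, 2.35, 0.02, -0.02, 0.0], [0.39, -0.79, 2.35, 0.02, -0.02, 0.0]]
```

Request:
send_rows --steps '[[[0, -0.8, 2.4, 0, 0, 0], [0, -0.8, 2.4, 0, 0, 0], [0.3, -0.8, 2.4, 0, 0, 0], [0.3, -0.8, 2.4, 0, 0, 0], [0.3, -0.7, 2.4, 0, 0, 0], [0, 0, 0, 0, 0, 0]]]'

```text
time: 68.1
position: [0.6438, 0.2026, 0.3694]
tool_rot: [-0.007, 0.703, 0.008, 0.711]
ft_force: [0.6, -0.1, 0.1]
grip_width: 0.0477
```

```bash
python3 - <<'E'
from h import *
st(); o,p,d=shot("wrist","r2"); cv2.imwrite("pics/r2.png",p[:,:,::-1])
print(proj("wrist",[[.648,.2042,.226]],o)); plan([.6475,.2055,.2194],rot(.012),v=3)
E
```

```text
t 68.10 pos [0.6438 0.2026 0.3694] x [ 0.012  0.001 -1.   ] y [-0.021  1.     0.001] F [ 0.6 -0.1  0.1] w 0.0477 q [ 0.14  0.48  1.11 -0.    1.54 -1.45]
[[321.33958423 227.00775207]]
t 68.15 rows 6 dist cm 15.06 ang(6deg) 0.14 F [-0.6  0.1  0.3] w 0.0477
[[2.51, 0.03, 0.07, 0.02, 0.02, 0.0], [2.51, 0.03, 0.08, 0.02, 0.02, 0.0], [2.51, 0.03, 0.08, 0.02, 0.02, 0.0], [2.51, 0.03, 0.08, 0.02, 0.02, 0.0], [2.51, 0.03, 0.09, 0.02, 0.02, 0.0], [2.51, 0.03, 0.09, 0.02, 0.02, 0.0]]
```

```bash
python3 - <<'E'
from h import *
f=np.load("pics/r2.npz"); o=dict(position=f["pos"],tool_rot=f["rot"]); C=cloud("wrist",f["d"],o)
for z in (.226,.235): print(onz("wrist",[[326,218],[326,204],[326,233]],z,o).round(4).tolist())
m=(cv2.cvtColor(f["p"],cv2.COLOR_RGB2GRAY)<45)
Q=C[200:235,312:340][m[200:235,312:340]]; print(np.percentile(Q,[2,50,98],axis=0).round(4).tolist())
Q=C[183:195,340:380].reshape(-1,3); print("lid edge",np.percentile(Q,[2,50,98],axis=0).round(4).tolist())
E
```

```text
[[0.6406, 0.2077, 0.226], [0.6293, 0.2074, 0.226], [0.6529, 0.208, 0.226]]
[[0.6385, 0.2075, 0.235], [0.6275, 0.2073, 0.235], [0.6504, 0.2078, 0.235]]
[[0.6272, 0.1998, 0.2308], [0.6378, 0.2069, 0.2358], [0.6495, 0.2144, 0.238]]
lid edge [[0.6092, 0.2169, 0.2456], [0.6133, 0.2308, 0.247], [0.6175, 0.2448, 0.2485]]
```

Request:
send_rows --steps '[[[2.5, 0.1, -0.1, 0, 0, 0], [2.5, 0.1, -0.1, 0, 0, 0], [2.5, 0, -0.1, 0, 0, 0], [2.5, 0, -0.1, 0, 0, 0], [2, 0, 0, 0, 0, 0], [1.5, 0, 0, 0, 0, 0], [0, 0, 0, 0, 0, 0]]]'

```text
time: 68.73
position: [0.6332, 0.2092, 0.2362]
tool_rot: [-0.007, 0.702, 0.01, 0.712]
ft_force: [-0.9, -0.2, -0.5]
grip_width: 0.0481
```

```bash
python3 - <<'E'
from h import *
st(); plan([.640,.2065,.2195],rot(.012),v=3); o,p,d=shot("wrist","r3"); cv2.imwrite("pics/r3.png",p[:,:,::-1])
E
```

```text
t 68.73 pos [0.6332 0.2092 0.2362] x [ 0.013  0.005 -1.   ] y [-0.024  1.     0.005] F [-0.9 -0.2 -0.5] w 0.0481 q [ 0.15  0.57  1.32  0.    1.24 -1.45]
t 68.73 rows 1 dist cm 1.82 ang(6deg) 0.18 F [-0.9 -0.2 -0.5] w 0.0481
[[1.68, -0.29, 0.65, 0.12, 0.13, -0.05]]
```

Request:
send_rows --steps '[[[0, -0.2, 0.6, 0.1, 0.1, 0], [0.8, -0.1, 0.2, 0, 0, 0], [0.9, 0, 0, 0, 0, 0], [0, 0, 0, 0, 0, 0]]]'

```text
time: 69.12
position: [0.6446, 0.2079, 0.2259]
tool_rot: [-0.003, 0.702, 0.008, 0.712]
ft_force: [-0.3, 0.0, -1.3]
grip_width: 0.0478
```

```bash
python3 - <<'E'
from h import *
st(); plan([.640,.2065,.2195],rot(.012),v=3)
E
```

```text
t 69.12 pos [0.6446 0.2079 0.2259] x [ 0.013  0.007 -1.   ] y [-0.014  1.     0.007] F [-0.3  0.  -1.3] w 0.0478 q [ 0.15  0.59  1.3   0.01  1.24 -1.44]
t 69.12 rows 1 dist cm 0.80 ang(6deg) 0.15 F [-0.3  0.  -1.3] w 0.0478
[[0.63, -0.14, -0.47, 0.02, 0.13, -0.06]]
```

Request:
send_rows --steps '[[[0.6, -0.1, -0.3, 0, 0.1, 0], [0.1, 0, -0.1, 0, 0, 0], [0.05, 0, 0, 0, 0, 0], [0.05, 0, 0, 0, 0, 0], [0, 0, 0, 0, 0, 0], [0, 0, 0, 0, 0, 0], [0, 0, 0, 0, 0, 0]]]' --gripper 1 --force 25

```text
time: 69.7
position: [0.641, 0.2067, 0.2182]
tool_rot: [-0.002, 0.706, 0.007, 0.709]
ft_force: [0.8, 1.0, -0.9]
grip_width: 0.015
```

```bash
python3 - <<'E'
from h import *
st(); o,p,d=shot("wrist","r4"); cv2.imwrite("pics/r4.png",p[:,:,::-1])
lidarc(1.58,np.arange(1.48,-.03,-.1))
E
```

```text
t 69.70 pos [0.641  0.2067 0.2182] x [ 0.004  0.007 -1.   ] y [-0.014  1.     0.007] F [ 0.8  1.  -0.9] w 0.0150 q [ 0.14  0.6   1.31  0.01  1.23 -1.44]
1.48 world [-0.0159  0.0026] tool [-0.26  0.02 -1.59] knob [0.6245 0.2303]
1.38 world [-0.0161  0.001 ] tool [-0.1   0.02 -1.61] knob [0.6085 0.2312]
1.28 world [-0.0161 -0.0007] tool [ 0.06  0.02 -1.61] knob [0.5924 0.2305]
1.18 world [-0.016  -0.0023] tool [ 0.22  0.02 -1.6 ] knob [0.5764 0.2283]
1.08 world [-0.0156 -0.0038] tool [ 0.38  0.02 -1.57] knob [0.5608 0.2244]
0.98 world [-0.0152 -0.0054] tool [ 0.53  0.02 -1.52] knob [0.5456 0.219 ]
0.88 world [-0.0146 -0.0069] tool [ 0.68  0.02 -1.46] knob [0.531  0.2122]
0.78 world [-0.0138 -0.0083] tool [ 0.82  0.01 -1.38] knob [0.5172 0.2039]
0.68 world [-0.0129 -0.0096] tool [ 0.96  0.01 -1.3 ] knob [0.5043 0.1942]
0.58 world [-0.0119 -0.0109] tool [ 1.08  0.01 -1.19] knob [0.4924 0.1834]
0.48 world [-0.0107 -0.012 ] tool [ 1.2   0.01 -1.08] knob [0.4816 0.1713]
0.38 world [-0.0095 -0.013 ] tool [ 1.3   0.   -0.95] knob [0.4721 0.1583]
0.28 world [-0.0081 -0.0139] tool [ 1.39  0.   -0.82] knob [0.464  0.1444]
0.18 world [-0.0067 -0.0146] tool [ 1.46 -0.   -0.68] knob [0.4573 0.1298]
0.08 world [-0.0052 -0.0152] tool [ 1.52 -0.   -0.53] knob [0.4521 0.1145]
-0.02 world [-0.0037 -0.0157] tool [ 1.57 -0.01 -0.37] knob [0.4484 0.0988]
```

Request:
send_rows --steps '[[[-0.25, 0, -1.6, 0, 0, 0], [-0.1, 0, -1.6, 0, 0, 0], [0.05, 0, -1.6, 0, 0, 0], [0.2, 0, -1.6, 0, 0, 0], [0, 0, 0, 0, 0, 0]]]'

```text
time: 70.17
position: [0.5892, 0.206, 0.2209]
tool_rot: [-0.001, 0.694, 0.008, 0.72]
ft_force: [-3.4, 0.4, -6.0]
grip_width: 0.0155
```

```bash
cat >> h.py <<'E'
def lidth(off=(.001,-.0094)):
    o=get_obs(); k=np.array([o["position"][0]-off[0]-.607,o["position"][2]-off[1]-.070])
    th=np.arctan2(k[1],-k[0])-np.arctan2(.032,.158); print("theta %.3f r err mm %.1f"%(th,(np.hypot(*k)-np.hypot(.158,.032))*1e3)); return th
E
python3 - <<'E'
from h import *
st(); lidth()
E
```

```text
t 70.17 pos [0.5892 0.206  0.2209] x [ 0.037  0.01  -0.999] y [-0.014  1.     0.009] F [-3.4  0.4 -6. ] w 0.0155 q [ 0.16  0.51  1.47  0.    1.12 -1.43]
theta 1.254 r err mm 0.2
```

Request:
send_rows --steps '[[[0.15, 0, -1.6, 0, 0.1, 0], [0.3, 0, -1.6, 0, 0.1, 0], [0.45, 0, -1.55, 0, 0.1, 0], [0.6, 0, -1.5, 0, 0.1, 0], [0, 0, 0, 0, 0, 0]]]'

```text
time: 70.58
position: [0.5406, 0.2052, 0.2082]
tool_rot: [-0.001, 0.697, 0.009, 0.717]
ft_force: [-2.6, 0.8, -7.4]
grip_width: 0.0151
```

```bash
python3 - <<'E'
from h import *
st(); t=lidth(); lidarc(t,np.arange(t-.1,t-.45,-.1))
E
```

```text
t 70.58 pos [0.5406 0.2052 0.2082] x [ 0.027  0.011 -1.   ] y [-0.014  1.     0.011] F [-2.6  0.8 -7.4] w 0.0151 q [ 0.17  0.47  1.59  0.01  1.05 -1.42]
theta 0.943 r err mm 1.0
0.84 world [-0.0143 -0.0074] tool [ 0.7   0.01 -1.45] knob [0.5258 0.2092]
0.74 world [-0.0135 -0.0088] tool [ 0.84  0.01 -1.37] knob [0.5123 0.2004]
0.64 world [-0.0125 -0.0101] tool [ 0.98  0.01 -1.28] knob [0.4997 0.1903]
0.54 world [-0.0115 -0.0113] tool [ 1.1   0.   -1.18] knob [0.4882 0.179 ]
```

Request:
send_rows --steps '[[[0.75, 0, -1.45, 0, 0.1, 0], [0.9, 0, -1.4, 0, 0.1, 0], [1.05, 0, -1.3, 0, 0.1, 0], [1.15, 0, -1.2, 0, 0, 0], [0, 0, 0, 0, 0, 0]]]'

```text
time: 71.0
position: [0.4968, 0.2046, 0.1777]
tool_rot: [-0.002, 0.702, 0.009, 0.712]
ft_force: [1.8, 0.7, -9.6]
grip_width: 0.0153
```

```bash
python3 - <<'E'
from h import *
st(); t=lidth(); lidarc(t,np.arange(t-.1,t-.65,-.1))
E
```

```text
t 71.00 pos [0.4968 0.2046 0.1777] x [ 0.014  0.01  -1.   ] y [-0.016  1.     0.01 ] F [ 1.8  0.7 -9.6] w 0.0153 q [ 0.18  0.46  1.71  0.01  0.95 -1.41]
theta 0.611 r err mm 0.3
0.51 world [-0.0111 -0.0117] tool [ 1.15  0.01 -1.13] knob [0.4849 0.1752]
0.41 world [-0.0099 -0.0127] tool [ 1.26  0.   -1.01] knob [0.475  0.1625]
0.31 world [-0.0086 -0.0136] tool [ 1.35 -0.   -0.88] knob [0.4664 0.1488]
0.21 world [-0.0072 -0.0144] tool [ 1.43 -0.   -0.74] knob [0.4592 0.1344]
0.11 world [-0.0057 -0.0151] tool [ 1.5  -0.01 -0.59] knob [0.4535 0.1193]
0.01 world [-0.0042 -0.0156] tool [ 1.55 -0.01 -0.44] knob [0.4494 0.1038]
```

Request:
send_rows --steps '[[[1.2, 0, -1.1, 0, 0.1, 0], [1.3, 0, -1.0, 0, 0, 0], [1.4, 0, -0.9, 0, 0, 0], [1.45, 0, -0.75, 0, 0, 0], [0, 0, 0, 0, 0, 0]]]'

```text
time: 71.42
position: [0.462, 0.2041, 0.1282]
tool_rot: [-0.003, 0.706, 0.009, 0.708]
ft_force: [-0.4, 1.3, -6.0]
grip_width: 0.0152
```

```bash
python3 - <<'E'
from h import *
st(); t=lidth(); lidarc(t,np.arange(t-.1,t-.4,-.1))
E
```

```text
t 71.42 pos [0.462  0.2041 0.1282] x [ 0.002  0.008 -1.   ] y [-0.017  1.     0.008] F [-0.4  1.3 -6. ] w 0.0152 q [ 0.19  0.51  1.82  0.01  0.8  -1.41]
theta 0.234 r err mm -0.3
0.13 world [-0.006  -0.0149] tool [ 1.49 -0.   -0.61] knob [0.4547 0.1228]
0.03 world [-0.0045 -0.0155] tool [ 1.55 -0.01 -0.45] knob [0.4502 0.1073]
-0.07 world [-0.0029 -0.0158] tool [ 1.58 -0.01 -0.3 ] knob [0.4472 0.0915]
-0.17 world [-0.0013 -0.0161] tool [ 1.61 -0.01 -0.14] knob [0.4459 0.0754]
```

Request:
send_rows --steps '[[[1.3, 0, -0.5, 0, 0, 0], [1.2, 0, -0.4, 0, 0, 0], [0.8, 0, -0.2, 0, 0, 0], [0.3, 0, -0.05, 0, 0, 0], [0.2, 0, 0, 0, 0, 0]]]'

```text
time: 71.83
position: [0.4503, 0.2039, 0.0918]
tool_rot: [-0.004, 0.71, 0.008, 0.704]
ft_force: [-4.9, 1.1, 4.7]
grip_width: 0.0152
```

```bash
python3 - <<'E'
from h import *
st(); t=lidth()
E
```

```text
t 71.83 pos [0.4503 0.2039 0.0918] x [-0.009  0.006 -1.   ] y [-0.017  1.     0.007] F [-4.9  1.1  4.7] w 0.0152 q [ 0.19  0.57  1.87  0.01  0.71 -1.4 ]
theta -0.005 r err mm -0.4
```

Request:
send_rows --steps '[[[0.2, 0, 0, 0, 0, 0], [0.15, 0, 0, 0, 0, 0]]]'

```text
time: 72.0
position: [0.4496, 0.2039, 0.0885]
tool_rot: [-0.004, 0.711, 0.008, 0.703]
ft_force: [-3.8, -0.7, 4.6]
grip_width: 0.0153
```

```bash
python3 - <<'E'
from h import *
st(); t=lidth()
E
```

```text
t 72.00 pos [0.4496 0.2039 0.0885] x [-0.012  0.006 -1.   ] y [-0.017  1.     0.006] F [-3.8 -0.7  4.6] w 0.0153 q [ 0.19  0.58  1.87  0.01  0.71 -1.4 ]
theta -0.026 r err mm -0.4
```

Request:
send_rows --steps '[[[0.2, 0, 0, 0, 0, 0], [0.2, 0, 0, 0, 0, 0]]]'

```text
time: 72.17
position: [0.4497, 0.2039, 0.0873]
tool_rot: [-0.004, 0.711, 0.008, 0.703]
ft_force: [-7.1, -2.5, 29.6]
grip_width: 0.0151
```

```bash
python3 - <<'E'
from h import *
st(); t=lidth();  o,p,d=shot("wrist","s1"); cv2.imwrite("pics/s1.png",p[:,:,::-1]); o,p,d=shot("scene","s1s"); cv2.imwrite("pics/s1s.png",cv2.resize(p[80:280,280:520],None,fx=3,fy=3,interpolation=cv2.INTER_CUBIC)[:,:,::-1])
E
```

```text
t 72.17 pos [0.4497 0.2039 0.0873] x [-0.012  0.006 -1.   ] y [-0.017  1.     0.006] F [-7.1 -2.5 29.6] w 0.0151 q [ 0.19  0.58  1.87  0.01  0.7  -1.4 ]
theta -0.033 r err mm -0.6
```

Request:
send_rows --steps '[[[-0.1, 0, 0, 0, 0, 0], [0, 0, 0, 0, 0, 0], [0, 0, 0, 0, 0, 0], [0, 0, 0, 0, 0, 0], [0, 0, 0, 0, 0, 0]]]' --gripper 0.5

```text
time: 72.68
position: [0.4572, 0.205, 0.0904]
tool_rot: [-0.003, 0.706, 0.009, 0.708]
ft_force: [-0.8, 0.3, -0.9]
grip_width: 0.0392
```

Request:
send_rows --steps '[[[-1.5, 0, 0, 0, 0, 0], [-3, 0, 0, 0, 0, 0], [-3, 0, 0, 0, 0, 0], [-2, 0, -1, 0, 0, 0], [-1, 1, -3, 0, 0, 0], [0, 2.5, -2, 0, 0, 0], [0, 2.5, -1, 0, 0, 0], [0, 0, 0, 0, 0, 0]]]'

```text
time: 73.35
position: [0.3897, 0.264, 0.1986]
tool_rot: [0.0, 0.704, 0.007, 0.71]
ft_force: [-0.5, -0.5, 0.1]
grip_width: 0.0435
```

```bash
python3 - <<'E'
from h import *
import cv2
st()
o,p,d=shot("wrist","t1")
cv2.imwrite("pics/t1.png",cv2.cvtColor(p,cv2.COLOR_RGB2BGR))
C=cloud("wrist",d,o).reshape(480,640,3)
dark=(p.max(2)<60)&(d>0)
P=C[dark]
for nm,(x,y) in dict(ball=(0.4115,0.2835),kr=(0.449,0.2042),kl=(0.447,0.3635)).items():
    m=(np.hypot(P[:,0]-x,P[:,1]-y)<0.02)&(P[:,2]>0.088)
    print(nm,m.sum(),P[m].mean(0).round(4) if m.any() else None,np.percentile(P[m][:,2],95).round(4) if m.any() else None)
print(np.array(proj("wrist",np.array([[0.4115,0.2835,0.112],[0.447,0.3635,0.103]]),o)))
E
```

```text
t 73.35 pos [0.3897 0.264  0.1986] x [ 0.009  0.011 -1.   ] y [-0.01   1.     0.011] F [-0.5 -0.5  0.1] w 0.0435 q [ 0.35  0.35  1.85  0.01  0.93 -1.23]
ball 947 [0.4022 0.2858 0.1868] 0.2507
kr 19 [0.444  0.2    0.0964] 0.0998
kl 0 None None
[[346.88740216 274.06646327]
 [455.29410214 316.2474157 ]]
```

View pics/t1.png

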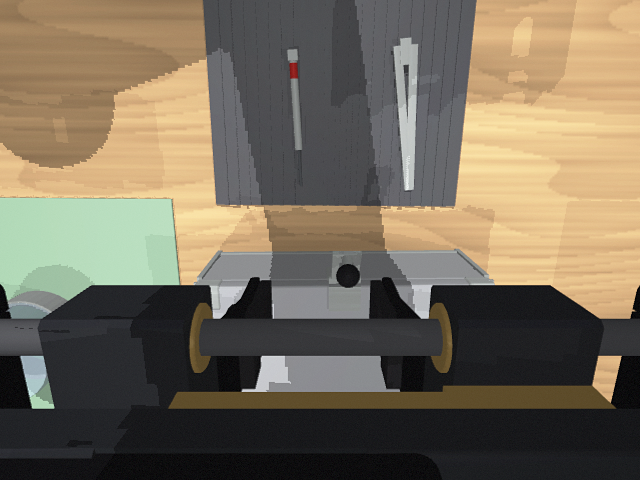

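```bash
python3 - <<'E'
from h import *
R=tilt(np.radians(16),1)
plan(np.array([0.397,0.2838,0.165]),R)
E
```

```text
t 73.40 rows 3 dist cm 4.01 ang(6deg) 2.58 F [-0.2  0.3  0.7] w 0.0432
[[1.12, 0.69, 0.22, 0.03, -0.86, -0.03], [1.13, 0.7, 0.12, 0.03, -0.86, -0.03], [1.14, 0.7, 0.01, 0.03, -0.86, -0.03]]
```

Request:
send_rows --steps '[[[1.1, 0.7, 0.2, 0, -0.86, 0], [1.1, 0.7, 0.1, 0, -0.86, 0], [1.1, 0.7, 0, 0, -0.86, 0], [0, 0, 0, 0, 0, 0]]]'

```text
time: 73.73
position: [0.4024, 0.2844, 0.1659]
tool_rot: [0.001, 0.595, 0.008, 0.804]
ft_force: [-1.5, -0.9, -0.3]
grip_width: 0.0434
```

```bash
python3 - <<'E'
from h import *
st()
R=tilt(np.radians(16),1)
plan(np.array([0.4136,0.2838,0.1073]),R,rows=5)
E
```

```text
t 73.73 pos [0.4024 0.2844 0.1659] x [ 0.292  0.014 -0.956] y [-0.011  1.     0.012] F [-1.5 -0.9 -0.3] w 0.0434 q [ 0.46  0.38  2.   -0.25  0.5  -0.92]
t 73.73 rows 5 dist cm 5.96 ang(6deg) 0.23 F [-1.5 -0.9 -0.3] w 0.0434
[[1.19, -0.03, -0.13, 0.01, 0.03, -0.03], [1.19, -0.03, -0.12, 0.01, 0.03, -0.03], [1.19, -0.02, -0.12, 0.01, 0.03, -0.03], [1.19, -0.02, -0.12, 0.01, 0.03, -0.03], [1.19, -0.02, -0.11, 0.01, 0.03, -0.03]]
```

Request:
send_rows --steps '[[[1.2, 0, -0.1, 0, 0, 0], [1.2, 0, -0.1, 0, 0, 0], [1.2, 0, -0.1, 0, 0, 0], [1.2, 0, -0.1, 0, 0, 0], [1.1, 0, -0.1, 0, 0, 0], [0.05, 0, 0, 0, 0, 0]]]'

```text
time: 74.23
position: [0.4221, 0.2819, 0.1058]
tool_rot: [-0.001, 0.597, 0.006, 0.802]
ft_force: [-0.1, -0.8, -0.5]
grip_width: 0.0433
```

```bash
python3 - <<'E'
from h import *
import cv2
st()
plan(np.array([0.4136,0.2838,0.1073]),tilt(np.radians(16),1),rows=1)
o,p,d=shot("wrist","t2")
cv2.imwrite("pics/t2.png",cv2.cvtColor(p,cv2.COLOR_RGB2BGR))
E
```

```text
t 74.23 pos [0.4221 0.2819 0.1058] x [ 0.287  0.009 -0.958] y [-0.011  1.     0.006] F [-0.1 -0.8 -0.5] w 0.0433 q [ 0.44  0.52  2.02 -0.33  0.36 -0.85]
t 74.23 rows 1 dist cm 0.88 ang(6deg) 0.16 F [-0.1 -0.8 -0.5] w 0.0433
[[-0.39, 0.2, -0.77, 0.09, 0.11, -0.08]]
```

View pics/t2.png

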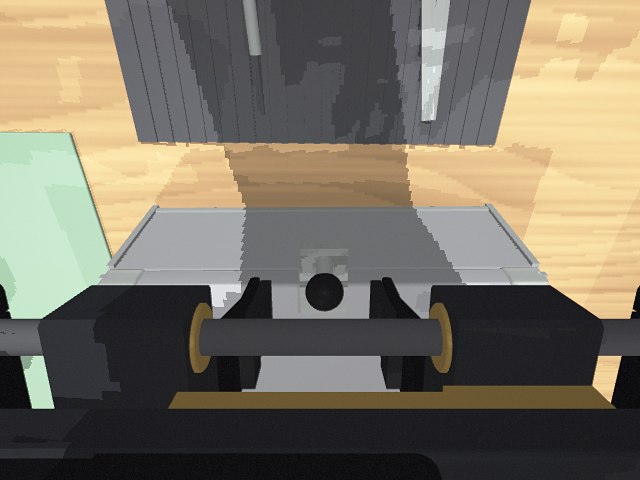

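Request:
send_rows --steps '[[[-0.3, 0.1, -0.5, 0, 0, 0], [0, 0, -0.3, 0, 0, 0], [0.05, 0, 0, 0, 0, 0]]]'

```text
time: 74.53
position: [0.416, 0.2821, 0.108]
tool_rot: [-0.0, 0.596, 0.005, 0.803]
ft_force: [0.1, -0.3, -0.3]
grip_width: 0.0437
```

```bash
python3 - <<'E'
from h import *
import cv2
st()
plan(np.array([0.4136,0.2838,0.1073]),tilt(np.radians(16),1),rows=1)
o,p,d=shot("wrist","t3")
print(proj("wrist",np.array([[0.4115,0.2835,0.112]]),o))
cv2.imwrite("pics/t3.png",cv2.cvtColor(p,cv2.COLOR_RGB2BGR))
E
```

```text
t 74.53 pos [0.416  0.2821 0.108 ] x [ 0.289  0.008 -0.957] y [-0.009  1.     0.006] F [ 0.1 -0.3 -0.3] w 0.0437 q [ 0.45  0.51  2.03 -0.34  0.36 -0.83]
t 74.53 rows 1 dist cm 0.30 ang(6deg) 0.16 F [ 0.1 -0.3 -0.3] w 0.0437
[[0.0, 0.17, -0.25, 0.06, 0.13, -0.08]]
[[322.52071118 296.28841608]]
```

View pics/t3.png

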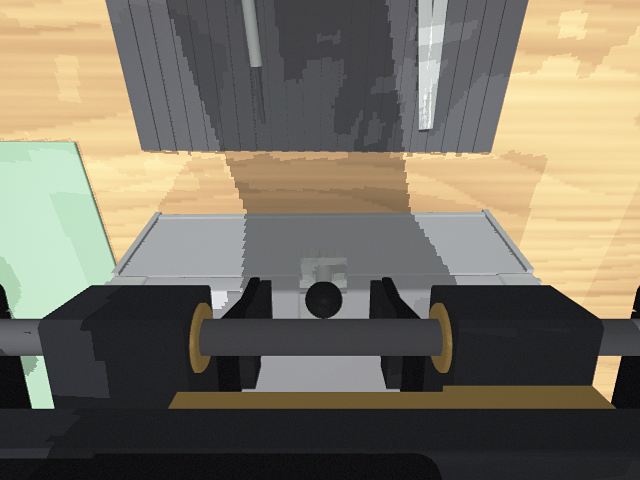

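Request:
send_rows --steps '[[[0.05, 0.1, -0.2, 0, 0, 0], [0.05, 0, 0, 0, 0, 0], [0.05, 0, 0, 0, 0, 0], [0.05, 0, 0, 0, 0, 0], [0.05, 0, 0, 0, 0, 0], [0.05, 0, 0, 0, 0, 0], [0.05, 0, 0, 0, 0, 0]]]' --gripper 1 --force 6

```text
time: 75.17
position: [0.4144, 0.2833, 0.1059]
tool_rot: [-0.001, 0.596, 0.006, 0.803]
ft_force: [-3.4, 1.3, 6.9]
grip_width: 0.0152
```

```bash
python3 -c "
from h import *
st()"
```

```text
t 75.17 pos [0.4144 0.2833 0.1059] x [ 0.29   0.008 -0.957] y [-0.01   1.     0.005] F [-3.4  1.3  6.9] w 0.0152 q [ 0.45  0.51  2.03 -0.36  0.35 -0.81]
```

Request:
send_rows --steps '[[[0, 0, -0.5, 0, 0, 0], [0.25, 0, -0.65, 0, 0, 0], [0.35, 0, -0.6, 0, 0, 0]]]'

```text
time: 75.42
position: [0.4013, 0.2833, 0.0959]
tool_rot: [-0.0, 0.594, 0.006, 0.804]
ft_force: [1.9, -2.5, 0.2]
grip_width: 0.0152
```

```bash
python3 -c "
from h import *
st()"
```

```text
t 75.42 pos [0.4013 0.2833 0.0959] x [ 0.294  0.009 -0.956] y [-0.01   1.     0.007] F [ 1.9 -2.5  0.2] w 0.0152 q [ 0.47  0.53  2.06 -0.43  0.3  -0.72]
```

Request:
send_rows --steps '[[[0.5, 0, -0.5, 0, 0, 0], [0.55, 0, -0.45, 0, 0, 0], [0.64, 0, -0.32, 0, 0, 0]]]'

```text
time: 75.67
position: [0.3935, 0.2833, 0.0757]
tool_rot: [-0.0, 0.594, 0.006, 0.805]
ft_force: [2.4, -2.7, 1.3]
grip_width: 0.0153
```

```bash
python3 -c "
from h import *
st()"
```

```text
t 75.67 pos [0.3935 0.2833 0.0757] x [ 0.295  0.01  -0.955] y [-0.01   1.     0.007] F [ 2.4 -2.7  1.3] w 0.0153 q [ 0.47  0.57  2.09 -0.56  0.24 -0.58]
```

Request:
send_rows --steps '[[[0.68, 0, -0.1, 0, 0, 0], [0.7, 0, -0.0, 0, 0, 0], [0.71, 0, 0.1, 0, 0, 0]]]'

```text
time: 75.92
position: [0.3983, 0.2833, 0.0545]
tool_rot: [-0.0, 0.594, 0.006, 0.804]
ft_force: [1.8, -1.4, 3.0]
grip_width: 0.0149
```

```bash
python3 -c "
from h import *
st()"
```

```text
t 75.92 pos [0.3983 0.2833 0.0545] x [ 0.294  0.009 -0.956] y [-0.01   1.     0.007] F [ 1.8 -1.4  3. ] w 0.0149 q [ 0.47  0.63  2.09 -0.69  0.2  -0.45]
```

Request:
send_rows --steps '[[[0.67, 0, 0.25, 0, 0, 0], [0.6, 0, 0.38, 0, 0, 0], [0.5, 0, 0.45, 0, 0, 0]]]'

```text
time: 76.17
position: [0.4135, 0.2834, 0.0393]
tool_rot: [-0.001, 0.595, 0.006, 0.804]
ft_force: [-6.7, 0.3, 7.0]
grip_width: 0.0151
```

```bash
python3 -c "
from h import *
st()"
```

```text
t 76.17 pos [0.4135 0.2834 0.0393] x [ 0.292  0.009 -0.956] y [-0.011  1.     0.006] F [-6.7  0.3  7. ] w 0.0151 q [ 0.45  0.67  2.07 -0.72  0.18 -0.43]
```

Request:
send_rows --steps '[[[-0.1, 0, 0.3, 0, 0, 0], [0, 0, 0.2, 0, 0, 0]]]'

```text
time: 76.33
position: [0.4148, 0.2831, 0.0392]
tool_rot: [-0.001, 0.598, 0.006, 0.802]
ft_force: [-6.5, 3.8, 1.0]
grip_width: 0.0153
```

Request:
send_rows --steps '[[[0, 0, 0, 0, 0, 0], [0, 0, 0, 0, 0, 0], [0, 0, 0, 0, 0, 0], [0, 0, 0, 0, 0, 0], [0, 0, 0, 0, 0, 0]]]' --gripper 0.5

```text
time: 76.75
position: [0.4155, 0.2839, 0.0384]
tool_rot: [-0.0, 0.598, 0.006, 0.802]
ft_force: [-0.2, -0.4, 0.2]
grip_width: 0.0393
```

Request:
send_rows --steps '[[[-1, 0, 0, 0, 0, 0], [-2, 0, 0, 0, 0, 0], [-3, 0, -0.5, 0, 0, 0], [-3, 0, -0.5, 0, 0, 0], [-3, 0, -1, 0, 0, 0], [-2, 0, -3, 0, 0, 0], [-1, 0, -1, 0, 0, 0], [0, 0, 0, 0, 0, 0]]]'

```text
time: 77.42
position: [0.3154, 0.2825, 0.1705]
tool_rot: [0.003, 0.597, 0.006, 0.802]
ft_force: [1.0, 0.1, 0.6]
grip_width: 0.0432
```

```bash
python3 - <<'E'
from h import *
import cv2
st()
for c in ["wrist","scene","top"]:
    o,p,d=shot(c,"u1"+c)
    cv2.imwrite(f"pics/u1{c}.png",cv2.cvtColor(p,cv2.COLOR_RGB2BGR))
    try: print(c,proj(c,np.array([[0.4115,0.2835,0.048],[0.4275,0.2835,0.08],[0.447,0.3635,0.115],[0.449,0.2042,0.115]]),o).round(0).tolist())
    except Exception as e: print(e)
E
```

```text
t 77.42 pos [0.3154 0.2825 0.1705] x [ 0.288  0.014 -0.958] y [-0.007  1.     0.012] F [1.  0.1 0.6] w 0.0432 q [ 0.57  0.3   2.13 -0.32  0.47 -0.73]
wrist [[318.0, 290.0], [319.0, 331.0], [426.0, 384.0], [212.0, 387.0]]
scene [[401.0, 178.0], [407.0, 172.0], [438.0, 154.0], [388.0, 179.0]]
top [[169.0, 284.0], [165.0, 275.0], [121.0, 263.0], [198.0, 264.0]]
```

View pics/u1wrist.png

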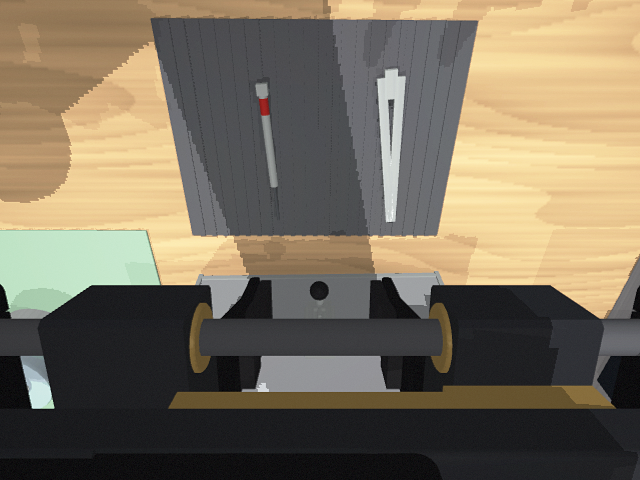

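View pics/u1scene.png

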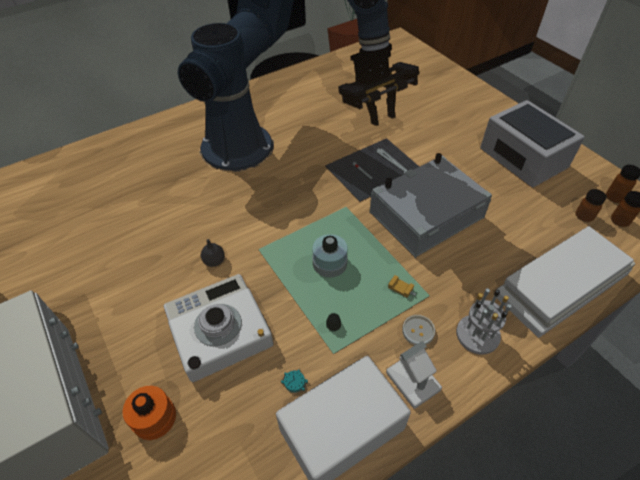

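View pics/u1top.png

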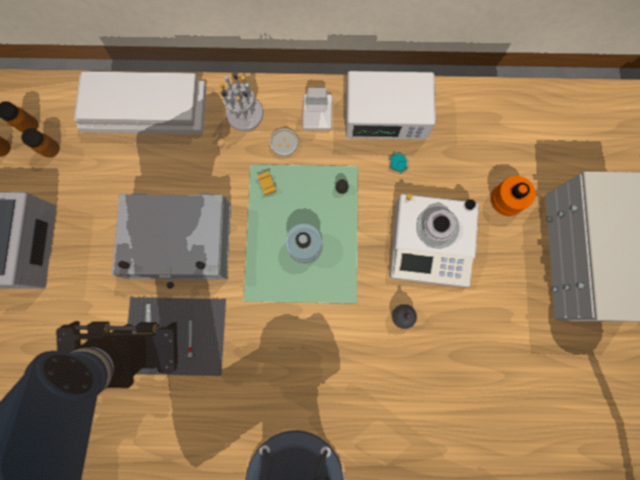

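```bash
python3 - <<'E'
from h import *
for c in ["top","scene"]:
    o,p,d=shot(c,"v"+c)
    C=cloud(c,d,o).reshape(-1,3)
    m=(C[:,0]>0.48)&(C[:,0]<0.59)&(abs(C[:,1]-0.284)<0.09)&(C[:,2]>0.05)&(C[:,2]<.15)
    P=C[m]; A=np.c_[P[:,0]-.535,P[:,1]-.284,np.ones(len(P))]
    k=np.linalg.lstsq(A,P[:,2],rcond=None)[0]; print(c,m.sum(),k.round(4))
    m=(np.hypot(C[:,0]-.512,C[:,1]+.007)<0.014)&(C[:,2]>.03); print("bell knob top",np.median(C[m],0).round(4))
E
```

```text
top 4115 [ 0.001  -0.0015  0.084 ]
bell knob top [ 0.5122 -0.0071  0.0872]
scene 2435 [0.0006 0.0001 0.0844]
bell knob top [ 0.5117 -0.0069  0.0869]
```

The lid is level (slope about 0.001 rad) at z = 0.084. The hasp ball sits where it should at angle 0, and the bell is upright on the mat. I'm handing in now.

```bash
python3 -c "
from rig import *
print(hand_in())"
```

```text
the job is handed in; nothing more can be done
None
```

I flipped the hasp clear, opened the lid and unscrewed the tester's bell, then stood the bell on the mat. All four watches went into the case, one to a compartment. I then shut the lid and put the hasp back over its staple. The job was handed in at about 78 s of the 210 s allowed, and no verdict was reported.

What the last checks showed:
- **Lid:** level to about 0.001 rad, with its top at z = 0.084 m, so it is shut.
- **Hasp:** the ball appeared at wrist pixel (319,291). I predicted (318,290) for a fully closed hasp, and the staple was visible through the slot.
- **Bell:** upright on the mat at about (0.512, -0.007), with the top of its knob at z = 0.087 m.
- **Watches:** before the lid was shut, all four dials were within a few pixels of their compartment middles. They can't be seen now, so I didn't recheck them after closing.
- **Bystanders and robot:** the scene and top pictures showed nothing visibly out of place, though I did not measure the bystanders. The gripper was clear of everything.

No check failed or disagreed.

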